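# Set up the optical bench

### The job

Set up the optical bench for the practical: first switch the lamp isolator fully off, then stand every holder lying on the table upright in a socket of the bench, its taper fully home, and turn the collar of each socket you have filled round to its locked mark, once its holder is in. When all of them are seated and locked, and not before, switch the isolator fully on again; leave the other things on the table where they are.

Things in the scene. Friction and masses are not known exactly. Their poses are not given: they have to be found in the camera images.
- holder0: lens holder (may be absent): aluminium block 40 x 40 mm, 44 mm long, a round lens flush in two faces; brass taper shank 42 mm long, 32 mm wide at the block, 16 at its tip; black pointed cap. 0.25 kg. Lies on a side face, axis 20 mm up. Origin: on the axis where shank meets block. x points to the cap (block x 0 to 44 mm, shank 0 to -42), up when stood; y, z square to the side faces. Fits any socket.
- holder1: slit holder (may be absent): aluminium block 40 x 40 mm, 44 mm long, a slit plate flush in two faces; brass taper shank 42 mm long, 32 mm wide at the block, 16 at its tip; black pointed cap. 0.25 kg. Lies on a side face, axis 20 mm up. Origin: on the axis where shank meets block. x points to the cap (block x 0 to 44 mm, shank 0 to -42), up when stood; y, z square to the side faces. Fits any socket.
- holder2: filter holder (may be absent): aluminium block 40 x 40 mm, 44 mm long, a square amber filter flush in two faces; brass taper shank 42 mm long, 32 mm wide at the block, 16 at its tip; black pointed cap. 0.25 kg. Lies on a side face, axis 20 mm up. Origin: on the axis where shank meets block. x points to the cap (block x 0 to 44 mm, shank 0 to -42), up when stood; y, z square to the side faces. Fits any socket.
- socket0 (a point): centre of the mouth of the +y tapered socket; mouth 34 mm across, 65 mm above the table, 16 mm across at 46 mm depth, in a steel boss 45 mm across; sockets in a row 100 mm apart. A holder is home when its block rests on the rim, its origin at this point. Axes of the bench: z up, x from the row to the collar posts (away from the robot, within 0.15 rad).
- collar0 (a joint): lock collar round socket0, about the socket's axis: 0 = open (post over the small ring mark, 0.6 rad counter-clockwise of the bench's x axis), 1.2 rad = locked, at its stop (post over the white bar); grows clockwise seen from above. Starts 0 to 0.35. Stays where left; 2 to 3 N at the post turns it. Collar and arm lie 4 mm or more below the rim.
- post0 (a point): top, on the axis, of the upright post of collar0: 16 mm in diameter, 35 mm tall above its arm, 50 mm from the socket's axis, top 99 mm above the table.
- socket1 (a point): centre of the mouth of the middle tapered socket; mouth 34 mm across, 65 mm above the table, 16 mm across at 46 mm depth, in a steel boss 45 mm across; sockets in a row 100 mm apart. A holder is home when its block rests on the rim, its origin at this point. Axes of the bench: z up, x from the row to the collar posts (away from the robot, within 0.15 rad).
- collar1 (a joint): lock collar round socket1, about the socket's axis: 0 = open (post over the small ring mark, 0.6 rad counter-clockwise of the bench's x axis), 1.2 rad = locked, at its stop (post over the white bar); grows clockwise seen from above. Starts 0 to 0.35. Stays where left; 2 to 3 N at the post turns it. Collar and arm lie 4 mm or more below the rim.
- post1 (a point): top, on the axis, of the upright post of collar1: 16 mm in diameter, 35 mm tall above its arm, 50 mm from the socket's axis, top 99 mm above the table.
- socket2 (a point): centre of the mouth of the -y tapered socket; mouth 34 mm across, 65 mm above the table, 16 mm across at 46 mm depth, in a steel boss 45 mm across; sockets in a row 100 mm apart. A holder is home when its block rests on the rim, its origin at this point. Axes of the bench: z up, x from the row to the collar posts (away from the robot, within 0.15 rad).
- collar2 (a joint): lock collar round socket2, about the socket's axis: 0 = open (post over the small ring mark, 0.6 rad counter-clockwise of the bench's x axis), 1.2 rad = locked, at its stop (post over the white bar); grows clockwise seen from above. Starts 0 to 0.35. Stays where left; 2 to 3 N at the post turns it. Collar and arm lie 4 mm or more below the rim.
- post2 (a point): top, on the axis, of the upright post of collar2: 16 mm in diameter, 35 mm tall above its arm, 50 mm from the socket's axis, top 99 mm above the table.
- isolator_base: lamp isolator: a grey housing 110 x 70 x 32 mm fixed to the table with a toggle lever. Origin: centre of its underside. The lever swings in the plane of its x and z axes; +x is the on side (short white bar on the housing).
- isolator (a joint): toggle lever of the isolator: 0 = off (leaning 0.5 rad towards the housing's -x), 1.0 rad = fully on (leaning 0.5 rad towards +x). Starts on, 0.88 to 1.0; stays where it is left; about 1.3 N at the ball moves it.
- lever_ball (a point): centre of the black ball, 26 mm in diameter, at the end of the isolator's lever, 80 mm from the lever's pivot, which is 32 mm above the table over the housing's origin.
- weight: bystander: brass weight with a small knob, 40 mm across, 24 mm high; origin under its centre
- duster: bystander: board duster, wood on grey felt, 75 x 42 x 30 mm; origin under its centre
- clamp: bystander: small steel screw clamp, about 70 x 60 x 16 mm, lying flat; origin at its underside
- eyepiece: bystander: black eyepiece standing on end, 32 mm across, 50 mm high; origin under its centre
- prism_box: bystander: plain wooden prism box 60 x 60 x 45 mm; origin under its centre
Things that resemble listed ones, but are neither listed nor needed, are in the scene too. Leave any red or turquoise look-alike of the holder0 alone.

How it is judged (in metres and radians):
On the way, in this order (a step that is already met when the one before it is completed fails the run):
1. the isolator is switched off (value of joint isolator below 0.15 rad), for 0.2 s.
2. every holder present stands seated in a socket (((distance between holder0 and socket0 below 0.004 m and angle between holder0's own x axis and vertical below 0.06 rad) or (distance between holder0 and socket1 below 0.004 m and angle between holder0's own x axis and vertical below 0.06 rad) or (distance between holder0 and socket2 below 0.004 m and angle between holder0's own x axis and vertical below 0.06 rad)) and ((distance between holder1 and socket0 below 0.004 m and angle between holder1's own x axis and vertical below 0.06 rad) or (distance between holder1 and socket1 below 0.004 m and angle between holder1's own x axis and vertical below 0.06 rad) or (distance between holder1 and socket2 below 0.004 m and angle between holder1's own x axis and vertical below 0.06 rad)) and ((distance between holder2 and socket0 below 0.004 m and angle between holder2's own x axis and vertical below 0.06 rad) or (distance between holder2 and socket1 below 0.004 m and angle between holder2's own x axis and vertical below 0.06 rad) or (distance between holder2 and socket2 below 0.004 m and angle between holder2's own x axis and vertical below 0.06 rad))), for 0.2 s.
3. the collar of every filled socket is locked (((distance between holder0 and socket0 below 0.004 m and angle between holder0's own x axis and vertical below 0.06 rad and value of joint collar0 above 1.05 rad) or (distance between holder0 and socket1 below 0.004 m and angle between holder0's own x axis and vertical below 0.06 rad and value of joint collar1 above 1.05 rad) or (distance between holder0 and socket2 below 0.004 m and angle between holder0's own x axis and vertical below 0.06 rad and value of joint collar2 above 1.05 rad)) and ((distance between holder1 and socket0 below 0.004 m and angle between holder1's own x axis and vertical below 0.06 rad and value of joint collar0 above 1.05 rad) or (distance between holder1 and socket1 below 0.004 m and angle between holder1's own x axis and vertical below 0.06 rad and value of joint collar1 above 1.05 rad) or (distance between holder1 and socket2 below 0.004 m and angle between holder1's own x axis and vertical below 0.06 rad and value of joint collar2 above 1.05 rad)) and ((distance between holder2 and socket0 below 0.004 m and angle between holder2's own x axis and vertical below 0.06 rad and value of joint collar0 above 1.05 rad) or (distance between holder2 and socket1 below 0.004 m and angle between holder2's own x axis and vertical below 0.06 rad and value of joint collar1 above 1.05 rad) or (distance between holder2 and socket2 below 0.004 m and angle between holder2's own x axis and vertical below 0.06 rad and value of joint collar2 above 1.05 rad))), for 0.2 s.
4. the isolator is switched on again (value of joint isolator above 0.85 rad), for 0.2 s.
At the end, for the whole second after the job is handed in: Every holder present stands upright (within 0.06 rad) in a socket with its shoulder within 4 mm of the centre of the socket's mouth, at rest; the collar of each filled socket is past 1.05 rad (locked, end stop 1.2); the isolator is past 0.85 rad (on, end stop 1.0) (all of step 3 and value of joint isolator above 0.85 rad and linear speed of each of holder0, holder1, holder2 below 0.02 m/s); the robot touches nothing.
It fails at once if one of the other things on the table is moved more than 5 cm (distance of any of weight, duster, clamp, eyepiece, prism_box from where it was at the start of the episode above 0.05 m).
Of holder0, holder1, holder2 only 2 to 3 are there at a start; the rules pass over those that are not, and their reading is None.
At some moment in a run one of holder0, holder1, holder2 may be knocked a few centimetres aside while the robot is not near it.
Once in a run the grip may slacken for a moment while it holds something.
It also fails if it takes over 210 s, if anything falls off the work surface, if the arm or the gripper's body presses on something with over 40 N, if the wrist force passes 120 N, or if a joint passes its speed limit or range.

### The arm

A 6-joint arm with a two-finger parallel gripper is mounted at the origin on the work surface. World frame = base frame: x ahead of the robot, y to its left, z up, the work surface at z = 0. Lengths are in mm, angles in rad, forces in N, time in s.
With the tool pointing down it reaches from about 300 to 775 mm from the base axis. Payload 14.6 kg.
Tool frame: the origin (TCP) lies on the centre line of the jaws, within the pads' length; the fingertips stand bot.tip_reach ahead of it and the grasp point (between the pads) lies 8 mm behind it (bot.tip_reach is the distance from the TCP to the fingertips, in mm); z points along the fingers, x is the direction in which the jaws open and shut, and the axes are right-handed (so a half turn about z gives the same grasp; the last joint's range is limited). The gripper opens to 85 mm and grips with 20 to 120 N. Pads are 22 mm wide; open, the fingers measure 114 mm over their backs; the gripper's body (76 mm by 85 mm) begins 54 mm behind the grasp point. The pads swing forward as they close: fully open they stand 13 mm farther back than shut.
Start: joints at [-1.323, 0.3, 1.521, -0, 1.321, -0.067], TCP at [170.287, -522.964, 203.081] pointing down, gripper open.
Joint ranges: [-3.03, 3.03], [-0.79, 2.21], [0.23, 2.52], [-1.04, 4.18], [0, 3.07], [-2.55, 2.55]. Speed limits (rad/s): [2.22, 2.22, 2.57, 3.14, 3.14, 3.14].

### API

Orientations are given as a 3x3 rotation matrix whose columns are the frame's x, y, z axes.
In Python, from plant import bot gives the robot as it stands. The module is installed in compiled form; this text tells all that it offers.
- The arm moves only by the tool jog_arm, never from a script. Its argument "rows" is a list of rows, each an object of numbers: "dx", "dy", "dz": the shift along the world's x, y, z in cm; "wx", "wy", "wz": the turn, a rotation vector about the world's x, y, z in degrees. In form: [{"dx": .., "dy": .., "dz": .., "wx": .., "wy": .., "wz": ..}, ...]. A call has 1 to 10 rows; each row shifts and turns the commanded pose from where the row before left it; what a row does not reach is not made up. A row lasts 1/8 s, in which the tool goes at most 62.5 mm and 10.7 degrees, less where a joint would pass 70% of its speed; a pose out of reach is approached as far as the arm can. A call is refused whole if a number of a shift passes 6.25 or a number of a turn 10.7, either way. A call with a gripper value outside its range is refused whole. "claw" is the closure, from 0 (fully open) to 1 (shut), set as the call begins (left out, the last holds). The fingers move at their own pace and stop on an object; "grip_force" is the grip in N (left out, the last holds). Time passes only in rows, so rows that do not move let the fingers close. It gives the time, the measured TCP pose, the force and the opening at its end, in the units of the state.
- bot.get_state(): the state, without advancing time (a new reading comes with each control period).
- bot.snapshot(name): name is "scene" or "top"; returns (picture, depth): 400x640x3 uint8, red, green, blue; 400x640 float32, mm along the optical axis (not along the pixel's ray), 0 where there is no reading.
- bot.get_calibration(name): a dict with "fx", "fy", "cx", "cy" (pixels), "dist" ([k1, k2, p1, p2, k3] as OpenCV has them; the pictures are not rectified), "eye" and "attitude" of the camera in the world. Camera axes: x right, y down, z forward; pixel columns grow to the right and rows downward; lengths in mm; the calibration is good to about 2 mm. A picture is of the moment at which its call begins. get_calibration takes no time and is no camera call.
- bot.sign_off(): hands the job in, once; it reports no verdict.
Trained networks look in the newest picture that a camera, given by its name, has taken for a name from the list of things; names that differ only in an ending like _2 or _b are one class to them, and where a whole thing is asked for, a point or a joint stands for the part that bears it (a point fixed in the world has none). Each returns a list of dicts, best first, with "conf" (0 to 1); they miss things now and then, are a little off and sometimes report something else, mostly with a low value. They report only what shows in the picture. A call takes as long as a camera call. They do not tell look-alikes from the thing itself.
- bot.regions_of(label, camera): "region" (400x640 bool, what is visible of it) and "position" ([column, row] in pixels, amid what is visible of it).
The state is a dict: "time_s": time; "joint_pos": joint angles; "joint_velocities": joint speeds; "tau": joint torques, N m; "position": TCP position; "tool_rot": TCP orientation; "ft_force": force on the tool from outside, world axes, zero at the start; "torque": the same for the moment, N m; "gripper_width": finger opening in mm.
Only numpy, scipy, OpenCV 4.12 (cv2) and the standard library are available. Lean on these libraries where they do the work, as an engineer would, in place of code of your own. Each camera call takes 0.05 s, during which the arm holds its last target.

## Working session

There is one attempt and no reset: what is moved stays moved. The work goes in short steps, Python scripts to look and compute and a tool call to move; the robot and the scene stay as the last step left them, time stands still between calls to the robot, and variables do not carry over. Pictures are saved under pics/ and viewed, and the job is handed in when it is done.

Besides the shell and the picture viewer there is one more tool, called after ">>>" by a JSON object that holds its "op" and its "data". jog_arm: Moves the arm, as the interface text tells. Its arguments: {"type":"object","properties":{"rows":{"type":"array","items":{"type":"object","properties":{"dx":{"type":"number"},"dy":{"type":"number"},"dz":{"type":"number"},"wx":{"type":"number"},"wy":{"type":"number"},"wz":{"type":"number"}}}},"claw":{"type":"number"},"grip_force":{"type":"number"}},"required":["rows"]}

```bash
mkdir -p pics; ls; python3 - <<'E'
from plant import bot
import cv2
s=bot.get_state();print(s['time_s'],s['position'],s['gripper_width'],bot.tip_reach)
for n in ['scene','top']:
    p,d=bot.snapshot(n);cv2.imwrite(f'pics/{n}0.png',p[:,:,::-1])
    c=bot.get_calibration(n);print(n,c)
print(s['tool_rot'])
E
```

```text
pics
0.0 [ 170.23637399 -522.7101333   202.52725403] 85.3332826602797 11.0
scene {'fx': 510.25213994449956, 'fy': 510.25213994449956, 'cx': 322.7637477717474, 'cy': 207.30969781725966, 'dist': array([-0.09130441,  0.        ,  0.        ,  0.        ,  0.        ]), 'eye': array([1488.28719035, -165.05024337,  824.7241535 ]), 'attitude': array([[ 0.25914259,  0.57520364, -0.7758775 ],
       [ 0.96566927, -0.16936773,  0.19697065],
       [-0.01811037, -0.80028454, -0.59934687]])}
top {'fx': 466.4206791151895, 'fy': 466.4206791151895, 'cx': 315.2935750079944, 'cy': 204.29832758709188, 'dist': array([-0.01549807,  0.        ,  0.        ,  0.        ,  0.        ]), 'eye': array([ 458.71346634,   68.35063976, 1121.62558264]), 'attitude': array([[-0.02303903, -0.99619921,  0.08400204],
       [-0.99965488,  0.02189488, -0.01451657],
       [ 0.01262218, -0.0843075 , -0.99635984]])}
[[ 3.09625129e-01 -9.50858667e-01 -2.75536222e-04]
 [-9.50858009e-01 -3.09625239e-01  1.12173721e-03]
 [-1.15192652e-03 -8.53222055e-05 -9.99999333e-01]]
```

Candidates for the holders in the top picture:
- slit holder (200,234)
- lens holder (358,249)
- filter holder (468,238)
- red look-alike (326,290) and turquoise look-alike (268,311), both to be left alone

Next I'll measure.

```bash
cat > h.py <<'E'
import numpy as np, cv2
from plant import bot
C={n:bot.get_calibration(n) for n in('scene','top')}
def K(c):return np.array([[c['fx'],0,c['cx']],[0,c['fy'],c['cy']],[0,0,1]])
def rays(n,px):
    c=C[n];u=cv2.undistortPoints(np.array(px,float).reshape(-1,1,2),K(c),c['dist']).reshape(-1,2)
    return np.c_[u,np.ones(len(u))]@c['attitude'].T
def onz(n,px,z):
    r=rays(n,px);e=C[n]['eye'];return e+r*((z-e[2])/r[:,2])[:,None]
def cloud(n,d,mask):
    v,u=np.nonzero(mask&(d>0));r=rays(n,np.c_[u,v]);return C[n]['eye']+r*d[v,u][:,None]
def proj(n,P):
    c=C[n];R=c['attitude'];q=(np.array(P,float).reshape(-1,3)-c['eye'])@R
    return cv2.projectPoints(q.reshape(-1,1,3),np.zeros(3),np.zeros(3),K(c),c['dist'])[0].reshape(-1,2)
def crop(n,p,cx,cy,w,h,s,name):
    x0,y0=max(0,cx-w//2),max(0,cy-h//2)
    cv2.imwrite(f'pics/{name}.png',cv2.resize(p[y0:y0+h,x0:x0+w,::-1],None,fx=s,fy=s,interpolation=cv2.INTER_CUBIC))
    return x0,y0
def grab():return bot.snapshot
E
python3 - <<'E'
from h import *
p,d=bot.snapshot('top')
np.savez('t0.npz',p=p,d=d)
for l in ['holder0','holder1','holder2','post0','post1','post2','lever_ball','isolator_base','collar1']:
    for r in bot.regions_of(l,'top')[:5]:
        m=r['region'];c=cloud('top',d,m)
        # top surface
        z=c[:,2];
        print(l,round(r['conf'],2),np.round(r['position']),m.sum(),'med',np.round(np.median(c,0)),'zmax',np.round(np.percentile(z,[5,50,95])))
print(bot.get_state()['time_s'])
crop('top',p,325,170,160,110,5,'c1');crop('top',p,335,245,320,60,2.5,'c2');crop('top',p,458,172,80,80,7,'c3')
E
```

```text
holder0 0.88 [200. 235.] 594 med [488. 311.  36.] zmax [18. 36. 41.]
holder0 0.79 [269. 313.] 610 med [308. 164.  36.] zmax [20. 36. 41.]
holder0 0.78 [466. 237.] 634 med [ 467. -296.   34.] zmax [-2. 34. 41.]
holder0 0.58 [328. 288.] 575 med [352.  32.  36.] zmax [23. 36. 41.]
holder0 0.55 [355. 250.] 537 med [448. -39.  36.] zmax [23. 36. 41.]
holder1 0.88 [200. 235.] 594 med [488. 311.  36.] zmax [18. 36. 41.]
holder1 0.79 [269. 313.] 610 med [308. 164.  36.] zmax [20. 36. 41.]
holder1 0.78 [466. 237.] 634 med [ 467. -296.   34.] zmax [-2. 34. 41.]
holder1 0.58 [328. 288.] 575 med [352.  32.  36.] zmax [23. 36. 41.]
holder1 0.55 [355. 250.] 537 med [448. -39.  36.] zmax [23. 36. 41.]
holder2 0.88 [200. 235.] 594 med [488. 311.  36.] zmax [18. 36. 41.]
holder2 0.79 [269. 313.] 610 med [308. 164.  36.] zmax [20. 36. 41.]
holder2 0.78 [466. 237.] 634 med [ 467. -296.   34.] zmax [-2. 34. 41.]
holder2 0.58 [328. 288.] 575 med [352.  32.  36.] zmax [23. 36. 41.]
holder2 0.55 [355. 250.] 537 med [448. -39.  36.] zmax [23. 36. 41.]
post0 0.88 [273. 172.] 333 med [617. 136.  59.] zmax [55
[... 561 characters left out ...]
 178.] 246 med [598. -59.  59.] zmax [56. 59. 97.]
post2 0.69 [318. 177.] 409 med [608.  40.  59.] zmax [16. 59. 97.]
post2 0.4 [205. 233.] 530 med [489. 311.  37.] zmax [24. 37. 41.]
lever_ball 0.54 [461. 156.] 174 med [ 649. -278.  105.] zmax [ 42. 105. 115.]
isolator_base 0.57 [352. 250.] 523 med [449. -37.  36.] zmax [23. 36. 41.]
isolator_base 0.46 [203. 233.] 532 med [489. 311.  37.] zmax [24. 37. 41.]
isolator_base 0.26 [463. 236.] 520 med [ 468. -296.   36.] zmax [23. 36. 41.]
collar1 0.86 [362. 181.] 386 med [595. -61.  59.] zmax [47. 59. 97.]
collar1 0.76 [320. 178.] 381 med [606.  39.  59.] zmax [41. 59. 97.]
collar1 0.67 [274. 173.] 308 med [617. 136.  60.] zmax [56. 60. 98.]
0.6
```

The crops confirm the lens, slit and filter holders, all brass with aluminium blocks. The three posts are open, and the isolator leans to the white bar (on). Now exact poses.

```bash
cat >> h.py <<'E'
from scipy.optimize import least_squares
def holder_pose(p,d,px,rad=30,n='top'):
    """bright low-saturation block near px + brass; returns origin(on table), heading"""
    hsv=cv2.cvtColor(p,cv2.COLOR_RGB2HSV)
    v,u=np.mgrid[:400,:640];near=((u-px[0])**2+(v-px[1])**2<rad**2)
    al=near&(hsv[...,2]>175)&(hsv[...,1]<60)
    # fill: largest component closed
    m=cv2.morphologyEx(al.astype(np.uint8),cv2.MORPH_CLOSE,np.ones((3,3)))
    cs,_=cv2.findContours(m,cv2.RETR_EXTERNAL,cv2.CHAIN_APPROX_NONE)
    c=max(cs,key=cv2.contourArea)
    w=onz(n,c.reshape(-1,2),40.)[:,:2]
    rect=cv2.minAreaRect(w.astype(np.float32))
    br=near&(hsv[...,1]>90)&(hsv[...,0]<25)&(hsv[...,0]>10)&(hsv[...,2]>90)
    vv,uu=np.nonzero(br);sh=onz(n,np.c_[uu,vv],28.)[:,:2]
    # drop brass within block (filter is amber)
    ctr=np.array(rect[0]);sh=sh[np.linalg.norm(sh-ctr,axis=1)>24]
    a0=ctr-sh.mean(0)
    th=np.deg2rad(rect[2]);best=max([th+k*np.pi/2 for k in range(4)],key=lambda t:np.cos(t)*a0[0]+np.sin(t)*a0[1])
    a=np.array([np.cos(best),np.sin(best)])
    return dict(ctr=ctr,size=rect[1],head=best%(2*np.pi),rough=np.arctan2(a0[1],a0[0])%(2*np.pi),origin=ctr-22*a,nsh=len(sh))
E
python3 - <<'E'
from h import *
z=np.load('t0.npz');p,d=z['p'],z['d']
for nm,px in dict(lens=(358,249),slit=(203,234),filt=(466,238)).items():
    r=holder_pose(p,d,px);print(nm,{k:np.round(v,3) for k,v in r.items()})
# bench: sockets
cr=[(187,320),(403,344),(619,368)]
s=onz('top',[(245+x/5-.4,115+y/5-.4) for x,y in cr],65.);print('sock',np.round(s,1))
dd=s[0]-s[2];print(np.linalg.norm(s[0]-s[1]),np.linalg.norm(s[2]-s[1]),'bench x ang',np.arctan2(dd[1],dd[0])-np.pi/2)
pc=[(153,203),(361,232),(582,256)]
q=onz('top',[(245+x/5-.4,115+y/5-.4) for x,y in pc],99.);print('posts',np.round(q,1))
for i in range(3):
    e=q[i]-s[i];print(np.hypot(e[0],e[1]),np.arctan2(e[1],e[0]))
# white plate
hsv=cv2.cvtColor(p,cv2.COLOR_RGB2HSV);v,u=np.mgrid[:400,:640]
m=((hsv[...,2]>190)&(hsv[...,1]<40)&(u>250)&(u<400)&(v>140)&(v<215)).astype(np.uint8)
c=max(cv2.findContours(m,cv2.RETR_EXTERNAL,cv2.CHAIN_APPROX_NONE)[0],key=cv2.contourArea)
print('plate',cv2.minAreaRect(onz('top',c.reshape(-1,2),8.)[:,:2].astype(np.float32)))
# isolator: crop origin 418,132 x7
P=lambda L:[(418+x/7-.43,132+y/7-.43) for x,y in L]
hc=onz('top',P([(130,165),(270,118),(228,462),(413,403)]),32.);print('hous',np.round(hc,1))
print('bar',np.round(onz('top',P([(230,140),(252,196)]),32.),1))
print('ball',np.round(onz('top',P([(312,133)]),102.),1),'box centre',np.round(onz('top',P([(282,280)]),34.),1))
E
```

```text
lens {'ctr': array([444.298, -48.093]), 'size': array([41.664, 38.697]), 'head': np.float64(4.357), 'rough': np.float64(4.343), 'origin': array([451.948, -27.465]), 'nsh': np.int64(166)}
slit {'ctr': array([486.584, 322.75 ]), 'size': array([38.658, 42.347]), 'head': np.float64(1.708), 'rough': np.float64(1.701), 'origin': array([489.596, 300.957]), 'nsh': np.int64(170)}
filt {'ctr': array([ 462.81 , -307.174]), 'size': array([41.277, 38.115]), 'head': np.float64(4.398), 'rough': np.float64(4.433), 'origin': array([ 469.617, -286.253]), 'nsh': np.int64(171)}
sock [[608.3 127.6  65. ]
 [595.2  29.2  65. ]
 [582.  -69.2  65. ]]
99.21648008991427 99.2907669909547 bench x ang -0.13285144041342978
posts [[656.2 139.9  99. ]
 [641.2  47.9  99. ]
 [628.4 -49.9  99. ]]
49.402717858428524 0.2512929787958141
49.68766017532574 0.3847559240224474
50.22813813114587 0.39291571489754396
plate ((613.3395385742188, 26.478286743164062), (308.6719055175781, 112.9427490234375), 82.81523132324219)
hous [[ 661.5 -237.4   32. ]
 [ 676.7 -286.    32. ]
 [ 559.5 -266.    32. ]
 [ 578.2 -329.9   32. ]]
bar [[ 669.4 -272.    32. ]
 [ 650.  -278.5   32. ]]
ball [[ 657.6 -276.5  102. ]] box centre [[ 620.7 -286.7   34. ]]
```

```bash
python3 - <<'E'
from h import *
z=np.load('t0.npz');p,d=z['p'],z['d']
c=cloud('top',d,np.ones_like(d,bool))
for y0 in range(-460,-180,20):
    row=[]
    for x0 in range(560,800,20):
        m=(c[:,0]>=x0)&(c[:,0]<x0+20)&(c[:,1]>=y0)&(c[:,1]<y0+20)
        row.append(int(c[m,2].max()) if m.any() else -99)
    print(y0,row)
E
```

```text
-460 [2, 4, 3, 3, 2, 2, 3, 14, 14, 221, 222, 223]
-440 [3, 4, 3, 3, 3, 3, 2, 13, 17, 221, 221, 222]
-420 [2, 2, 3, 2, 3, 5, 4, 2, 14, 17, 222, 223]
-400 [4, 2, 1, 2, 2, 3, 3, 2, 12, 15, 220, 221]
-380 [6, 3, 2, 3, 2, 3, 2, 3, 2, 14, 164, 221]
-360 [4, 2, 4, 2, 2, 2, 2, 1, 3, 16, 14, 14]
-340 [34, 33, 32, 27, 1, 2, 2, 1, 4, 9, 10, 3]
-320 [32, 35, 41, 43, 33, -99, 2, 4, 4, 4, 3, 2]
-300 [34, 34, 45, 73, 115, 113, 2, 3, 3, 3, 3, 3]
-280 [34, 33, 43, 82, 115, 115, 3, 3, 3, 3, 2, 2]
-260 [2, 29, 32, 34, 33, 35, 2, 4, 3, 3, 3, 1]
-240 [3, 2, 2, 3, 21, 26, 3, 1, 3, 3, 2, 2]
-220 [3, 1, 3, 1, 2, 2, 4, 2, 4, 2, 3, 3]
-200 [2, 3, 2, 3, 3, 1, 3, 3, 2, 2, 2, 3]
```

>>> {"op": "jog_arm", "data": {"rows": [{"dx": 3, "dy": 3, "dz": 2}, {"dx": 4, "dy": 4, "dz": 1}, {"dx": 4, "dy": 4}, {"dx": 4, "dy": 4}], "claw": 1, "grip_force": 40}}

```text
validation failed for argument at $.ro...
```

>>> {"op": "jog_arm", "data": {"rows": [{"dx": 3, "dy": 3, "dz": 2, "wx": 0, "wy": 0, "wz": 0}, {"dx": 4, "dy": 3, "dz": 0, "wx": 0, "wy": 0, "wz": 0}, {"dx": 5, "dy": 3, "dz": 0, "wx": 0, "wy": 0, "wz": -1.4}, {"dx": 5, "dy": 3, "dz": 0, "wx": 0, "wy": 0, "wz": -1.4}, {"dx": 5, "dy": 3, "dz": 0, "wx": 0, "wy": 0, "wz": 0}, {"dx": 5, "dy": 3, "dz": 0, "wx": 0, "wy": 0, "wz": 0}, {"dx": 5, "dy": 3, "dz": 0, "wx": 0, "wy": 0, "wz": 0}, {"dx": 5, "dy": 2, "dz": 0, "wx": 0, "wy": 0, "wz": 0}, {"dx": 5, "dy": 2, "dz": 0, "wx": 0, "wy": 0, "wz": 0}, {"dx": 5, "dy": 0.7, "dz": 0, "wx": 0, "wy": 0, "wz": 0}], "claw": 1, "grip_force": 40}}

```text
time_s: 1.85
position: [642.0, -264.6, 223.3]
tool_rot: [[0.264, -0.965, 0.0], [-0.965, -0.264, -0.0], [0.0, -0.0, -1.0]]
ft_force: [-0.1, 0.1, 0.4]
gripper_width: 0.1
```

>>> {"op": "jog_arm", "data": {"rows": [{"dx": 3, "dy": 0, "dz": -1, "wx": 0, "wy": 0, "wz": 0}, {"dx": 2.7, "dy": 0, "dz": -2, "wx": 0, "wy": 0, "wz": 0}, {"dx": 0, "dy": 0, "dz": -4, "wx": 0, "wy": 0, "wz": 0}, {"dx": 0, "dy": 0, "dz": -4, "wx": 0, "wy": 0, "wz": 0}, {"dx": 0, "dy": 0, "dz": -1.5, "wx": 0, "wy": 0, "wz": 0}, {"dx": 0, "dy": 0, "dz": 0, "wx": 0, "wy": 0, "wz": 0}]}}

```text
time_s: 2.6
position: [697.2, -266.0, 98.0]
tool_rot: [[0.263, -0.965, -0.001], [-0.965, -0.263, 0.0], [-0.001, 0.001, -1.0]]
ft_force: [0.3, -0.2, 0.4]
gripper_width: 0.3
```

```bash
python3 - <<'E'
from h import *
s=bot.get_state();print(s['joint_pos'],s['position'])
p,d=bot.snapshot('scene');x,y=proj('scene',s['position'])[0];print(x,y);crop('scene',p,int(x),int(y),120,120,5,'i1')
E
```

```text
[-4.13543055e-01  8.41388764e-01  9.38561136e-01  2.51629221e-05
  1.36241859e+00  8.91453496e-01] [ 697.19692192 -265.98827884   97.97487682]
180.65617839102424 277.87511428227015
```

>>> {"op": "jog_arm", "data": {"rows": [{"dx": -1.16, "dy": -0.32, "dz": 0, "wx": 0, "wy": 0, "wz": 0}, {"dx": -1.16, "dy": -0.32, "dz": 0, "wx": 0, "wy": 0, "wz": 0}, {"dx": -1.16, "dy": -0.32, "dz": 0, "wx": 0, "wy": 0, "wz": 0}, {"dx": -1.16, "dy": -0.32, "dz": 0, "wx": 0, "wy": 0, "wz": 0}, {"dx": -1.16, "dy": -0.32, "dz": 0, "wx": 0, "wy": 0, "wz": 0}, {"dx": -1.16, "dy": -0.32, "dz": 0, "wx": 0, "wy": 0, "wz": 0}, {"dx": -1.16, "dy": -0.32, "dz": 0, "wx": 0, "wy": 0, "wz": 0}, {"dx": -0.4, "dy": -0.11, "dz": 0, "wx": 0, "wy": 0, "wz": 0}, {"dx": -0.4, "dy": -0.11, "dz": 0, "wx": 0, "wy": 0, "wz": 0}]}}

```text
time_s: 3.78
position: [608.0, -290.6, 98.2]
tool_rot: [[0.263, -0.965, 0.0], [-0.965, -0.263, -0.0], [0.0, -0.0, -1.0]]
ft_force: [-0.8, 0.0, 0.1]
gripper_width: 0.1
```

>>> {"op": "jog_arm", "data": {"rows": [{"dx": -0.2, "dy": -0.05, "dz": 0, "wx": 0, "wy": 0, "wz": 0}, {"dx": -0.2, "dy": -0.05, "dz": 0, "wx": 0, "wy": 0, "wz": 0}, {"dx": 0, "dy": 0, "dz": 0, "wx": 0, "wy": 0, "wz": 0}]}}

```text
time_s: 4.15
position: [604.1, -291.5, 98.0]
tool_rot: [[0.263, -0.965, -0.0], [-0.965, -0.263, 0.0], [-0.0, 0.0, -1.0]]
ft_force: [0.2, 0.0, 0.6]
gripper_width: 0.2
```

```bash
python3 - <<'E'
from h import *
s=bot.get_state()
p,d=bot.snapshot('scene');x,y=proj('scene',s['position'])[0];print(x,y,s['time_s']);crop('scene',p,int(x),int(y),120,120,5,'i2')
E
```

```text
166.92281351788645 250.8121984535895 4.15
```

```bash
python3 - <<'E'
from h import *
print(proj('scene',[[657,-276,102],[583,-297,102],[604,-291.5,98],[620,-286,32]]),proj('top',[[657,-276,102],[604,-291.5,98]]))
p,d=bot.snapshot('top');crop('top',p,458,172,100,100,6,'i3');print(bot.get_state()['position'])
p2,d2=bot.snapshot('scene')
print(d2[264,176],d2[240:270:4,164]); c=cloud('scene',d2,np.ones_like(d2,bool)).reshape(-1,3)
for px in [(176,264),(164,240),(164,235)]:
    m=np.zeros_like(d2,bool);m[px[1]-1:px[1]+2,px[0]-1:px[0]+2]=1;print(px,np.median(cloud('scene',d2,m),0))
E
```

```text
[[174.61343247 264.28505404]
 [163.82759088 243.75329239]
 [166.93567403 250.79790716]
 [175.65072517 277.14733485]] [[461.94192044 150.84767001]
 [469.45313997 174.53370272]]
[ 604.18582575 -291.50673629   98.04733161]
1045.9991 [1062.0067 1237.6729 1245.5884 1241.4568 1227.3013 1218.906  1203.2004
 1147.2056]
(176, 264) [ 666.67079102 -271.99923728  110.89996718]
(164, 240) [ 615.82716607 -289.62024572  139.28776806]
(164, 235) [ 616.02292712 -287.19527725  151.05757408]
```

```bash
python3 - <<'E'
from h import *
p,d=bot.snapshot('scene');crop('scene',p,165,230,100,90,8,'i4')
m=np.ones_like(d,bool);c=cloud('scene',d,m)
k=(np.abs(c[:,0]-610)<25)&(np.abs(c[:,1]+291)<25)&(c[:,2]>45)
print(k.sum(),np.percentile(c[k,2],[0,1,5,20]))
h,e=np.histogram(c[k,2],np.arange(45,200,8));print(list(zip(e,h)))
print(bot.get_state()['joint_pos'],bot.get_state()['gripper_width'])
E
```

```text
1921 [ 45.11595779 132.43929916 149.28073764 183.74817327]
[(np.int64(45), np.int64(9)), (np.int64(53), np.int64(0)), (np.int64(61), np.int64(0)), (np.int64(69), np.int64(0)), (np.int64(77), np.int64(0)), (np.int64(85), np.int64(0)), (np.int64(93), np.int64(0)), (np.int64(101), np.int64(0)), (np.int64(109), np.int64(0)), (np.int64(117), np.int64(0)), (np.int64(125), np.int64(11)), (np.int64(133), np.int64(37)), (np.int64(141), np.int64(39)), (np.int64(149), np.int64(45)), (np.int64(157), np.int64(41)), (np.int64(165), np.int64(57)), (np.int64(173), np.int64(99)), (np.int64(181), np.int64(76)), (np.int64(189), np.int64(39))]
[-5.04156099e-01  6.60760871e-01  1.24340405e+00  1.41687383e-06
  1.23746902e+00  8.00612316e-01] 0.21918532675033145
```

```bash
python3 - <<'E'
from h import *
for z in (180,190,200,210,220,230,240,260): print(z,proj('scene',[[170+.31*45,-523-.95*45,z],[170-.31*45,-523+.95*45,z]]).round().tolist())
p=cv2.imread('pics/scene0.png')[:,:,::-1];crop('scene',p,60,90,120,100,6,'i5')
E
```

```text
180 [[55.0, 145.0], [88.0, 135.0]]
190 [[54.0, 141.0], [87.0, 132.0]]
200 [[52.0, 138.0], [86.0, 128.0]]
210 [[51.0, 135.0], [85.0, 125.0]]
220 [[50.0, 131.0], [84.0, 122.0]]
230 [[49.0, 128.0], [83.0, 118.0]]
240 [[48.0, 125.0], [82.0, 115.0]]
260 [[45.0, 118.0], [80.0, 108.0]]
```

The reported TCP z and the seen fingertips disagree by about 40 mm: the fingers passed over the ball. I'll check by gently touching the table at a clear spot.

>>> {"op": "jog_arm", "data": {"rows": [{"dx": 0, "dy": 3, "dz": 2, "wx": 0, "wy": 0, "wz": 0}, {"dx": -2, "dy": 4, "dz": 0, "wx": 0, "wy": 0, "wz": 0}, {"dx": -4, "dy": 3.1, "dz": 0, "wx": 0, "wy": 0, "wz": 0}, {"dx": 0, "dy": 0, "dz": -4, "wx": 0, "wy": 0, "wz": 0}, {"dx": 0, "dy": 0, "dz": -4, "wx": 0, "wy": 0, "wz": 0}, {"dx": 0, "dy": 0, "dz": -1, "wx": 0, "wy": 0, "wz": 0}, {"dx": 0, "dy": 0, "dz": 0, "wx": 0, "wy": 0, "wz": 0}]}}

```text
time_s: 5.22
position: [544.3, -190.7, 28.5]
tool_rot: [[0.263, -0.965, -0.0], [-0.965, -0.263, 0.0], [-0.0, 0.0, -1.0]]
ft_force: [0.4, -1.1, 0.5]
gripper_width: 0.1
```

```bash
python3 - <<'E'
from h import *
s=bot.get_state();print(s['position'])
p,d=bot.snapshot('scene');x,y=proj('scene',s['position']-[0,0,11])[0];print(x,y);crop('scene',p,int(x),int(y),100,100,6,'i6')
E
```

```text
[ 544.33117938 -190.66250084   28.47243028]
215.95857636058315 252.34160367914086
```

>>> {"op": "jog_arm", "data": {"rows": [{"dx": 0, "dy": 0, "dz": -0.5, "wx": 0, "wy": 0, "wz": 0}, {"dx": 0, "dy": 0, "dz": -0.5, "wx": 0, "wy": 0, "wz": 0}, {"dx": 0, "dy": 0, "dz": -0.5, "wx": 0, "wy": 0, "wz": 0}, {"dx": 0, "dy": 0, "dz": -0.2, "wx": 0, "wy": 0, "wz": 0}, {"dx": 0, "dy": 0, "dz": 0, "wx": 0, "wy": 0, "wz": 0}]}}

```text
time_s: 5.9
position: [544.0, -190.5, 10.9]
tool_rot: [[0.263, -0.965, -0.0], [-0.965, -0.263, 0.0], [-0.0, 0.0, -1.0]]
ft_force: [0.2, 1.1, -0.1]
gripper_width: 0.0
```

>>> {"op": "jog_arm", "data": {"rows": [{"dx": 0, "dy": 0, "dz": -0.2, "wx": 0, "wy": 0, "wz": 0}, {"dx": 0, "dy": 0, "dz": -0.2, "wx": 0, "wy": 0, "wz": 0}, {"dx": 0, "dy": 0, "dz": 0, "wx": 0, "wy": 0, "wz": 0}]}}

```text
time_s: 6.28
position: [544.0, -190.5, 6.9]
tool_rot: [[0.263, -0.965, -0.0], [-0.965, -0.263, 0.0], [-0.0, 0.0, -1.0]]
ft_force: [0.5, 0.3, -1.8]
gripper_width: -0.1
```

>>> {"op": "jog_arm", "data": {"rows": [{"dx": 0, "dy": 0, "dz": -0.4, "wx": 0, "wy": 0, "wz": 0}, {"dx": 0, "dy": 0, "dz": -0.4, "wx": 0, "wy": 0, "wz": 0}, {"dx": 0, "dy": 0, "dz": 0, "wx": 0, "wy": 0, "wz": 0}]}}

```text
time_s: 6.65
position: [543.8, -190.5, -1.4]
tool_rot: [[0.263, -0.965, -0.001], [-0.965, -0.263, 0.0], [-0.001, 0.001, -1.0]]
ft_force: [-0.5, 0.0, -0.5]
gripper_width: -0.0
```

>>> {"op": "jog_arm", "data": {"rows": [{"dx": 0, "dy": 0, "dz": -0.3, "wx": 0, "wy": 0, "wz": 0}, {"dx": 0, "dy": 0, "dz": -0.3, "wx": 0, "wy": 0, "wz": 0}, {"dx": 0, "dy": 0, "dz": 0, "wx": 0, "wy": 0, "wz": 0}]}}

```text
time_s: 7.02
position: [543.9, -190.5, -7.2]
tool_rot: [[0.263, -0.965, -0.0], [-0.965, -0.263, 0.0], [-0.0, 0.0, -1.0]]
ft_force: [-0.4, -0.2, -0.5]
gripper_width: -0.2
```

>>> {"op": "jog_arm", "data": {"rows": [{"dx": 0, "dy": 0, "dz": -0.3, "wx": 0, "wy": 0, "wz": 0}, {"dx": 0, "dy": 0, "dz": -0.3, "wx": 0, "wy": 0, "wz": 0}, {"dx": 0, "dy": 0, "dz": 0, "wx": 0, "wy": 0, "wz": 0}]}}

```text
time_s: 7.4
position: [543.9, -190.5, -13.2]
tool_rot: [[0.263, -0.965, -0.0], [-0.965, -0.263, 0.0], [-0.0, 0.0, -1.0]]
ft_force: [-0.1, 0.9, 0.1]
gripper_width: 0.4
```

>>> {"op": "jog_arm", "data": {"rows": [{"dx": 0, "dy": 0, "dz": -0.3, "wx": 0, "wy": 0, "wz": 0}, {"dx": 0, "dy": 0, "dz": -0.3, "wx": 0, "wy": 0, "wz": 0}, {"dx": 0, "dy": 0, "dz": 0, "wx": 0, "wy": 0, "wz": 0}]}}

```text
time_s: 7.78
position: [543.9, -190.5, -19.2]
tool_rot: [[0.263, -0.965, -0.0], [-0.965, -0.263, 0.0], [-0.0, 0.0, -1.0]]
ft_force: [-0.2, 0.2, 0.2]
gripper_width: -0.3
```

```bash
python3 - <<'E'
from h import *
s=bot.get_state();print(s['position'])
p,d=bot.snapshot('scene');crop('scene',p,215,245,100,100,6,'i7')
c=cloud('scene',d,np.ones_like(d,bool));k=(np.abs(c[:,0]-555)<20)&(np.abs(c[:,1]+190)<14)
print(np.histogram(c[k,2],np.arange(-4,80,4)))
E
```

```text
[ 543.92184902 -190.50171083  -19.24447651]
(array([61, 56,  1,  3,  8, 12, 17, 11, 17, 15, 13, 18,  9, 19, 10, 22, 19,
       13,  7,  9]), array([-4,  0,  4,  8, 12, 16, 20, 24, 28, 32, 36, 40, 44, 48, 52, 56, 60,
       64, 68, 72, 76]))
```

>>> {"op": "jog_arm", "data": {"rows": [{"dx": 0, "dy": 0, "dz": -0.3, "wx": 0, "wy": 0, "wz": 0}, {"dx": 0, "dy": 0, "dz": -0.2, "wx": 0, "wy": 0, "wz": 0}, {"dx": 0, "dy": 0, "dz": 0, "wx": 0, "wy": 0, "wz": 0}]}}

```text
time_s: 8.2
position: [544.0, -190.5, -24.2]
tool_rot: [[0.263, -0.965, -0.0], [-0.965, -0.263, 0.0], [-0.0, 0.0, -1.0]]
ft_force: [0.3, -0.2, 0.5]
gripper_width: -0.1
```

>>> {"op": "jog_arm", "data": {"rows": [{"dx": 0, "dy": 0, "dz": -0.2, "wx": 0, "wy": 0, "wz": 0}, {"dx": 0, "dy": 0, "dz": 0, "wx": 0, "wy": 0, "wz": 0}]}}

```text
time_s: 8.45
position: [544.0, -190.5, -26.1]
tool_rot: [[0.263, -0.965, -0.0], [-0.965, -0.263, 0.0], [-0.0, 0.0, -1.0]]
ft_force: [-1.0, 0.3, -0.5]
gripper_width: 0.1
```

>>> {"op": "jog_arm", "data": {"rows": [{"dx": 0, "dy": 0, "dz": -0.2, "wx": 0, "wy": 0, "wz": 0}, {"dx": 0, "dy": 0, "dz": 0, "wx": 0, "wy": 0, "wz": 0}]}}

```text
time_s: 8.7
position: [544.1, -190.5, -28.0]
tool_rot: [[0.263, -0.965, -0.0], [-0.965, -0.263, 0.0], [-0.0, 0.0, -1.0]]
ft_force: [-0.4, 0.5, -0.6]
gripper_width: -0.2
```

>>> {"op": "jog_arm", "data": {"rows": [{"dx": 0, "dy": 0, "dz": -0.15, "wx": 0, "wy": 0, "wz": 0}, {"dx": 0, "dy": 0, "dz": 0, "wx": 0, "wy": 0, "wz": 0}]}}

```text
time_s: 8.95
position: [544.2, -190.6, -28.2]
tool_rot: [[0.263, -0.965, 0.0], [-0.965, -0.263, -0.0], [0.0, -0.0, -1.0]]
ft_force: [-7.9, 3.0, 16.4]
gripper_width: 0.0
```

>>> {"op": "jog_arm", "data": {"rows": [{"dx": 0, "dy": 0, "dz": -0.15, "wx": 0, "wy": 0, "wz": 0}, {"dx": 0, "dy": 0, "dz": 0, "wx": 0, "wy": 0, "wz": 0}]}}

```text
time_s: 9.2
position: [544.3, -190.7, -28.3]
tool_rot: [[0.263, -0.965, 0.0], [-0.965, -0.263, -0.0], [0.0, -0.0, -1.0]]
ft_force: [-16.4, 6.2, 35.8]
gripper_width: -0.1
```

>>> {"op": "jog_arm", "data": {"rows": [{"dx": 0, "dy": 0, "dz": -0.15, "wx": 0, "wy": 0, "wz": 0}, {"dx": 0, "dy": 0, "dz": 0, "wx": 0, "wy": 0, "wz": 0}]}}

```text
time_s: 9.45
position: [544.3, -190.7, -28.4]
tool_rot: [[0.263, -0.965, 0.0], [-0.965, -0.263, -0.0], [0.0, -0.0, -1.0]]
ft_force: [-25.5, 8.8, 54.7]
gripper_width: 0.0
```

>>> {"op": "jog_arm", "data": {"rows": [{"dx": 0, "dy": 0, "dz": 3.5, "wx": 0, "wy": 0, "wz": 0}, {"dx": 0, "dy": 0, "dz": 5, "wx": 0, "wy": 0, "wz": 0}, {"dx": 0, "dy": 0, "dz": 5, "wx": 0, "wy": 0, "wz": 0}, {"dx": 4, "dy": 0, "dz": 1, "wx": 0, "wy": 0, "wz": 0}, {"dx": 5, "dy": -1.5, "dz": 0, "wx": 0, "wy": 0, "wz": 0}, {"dx": 4, "dy": -3, "dz": 0, "wx": 0, "wy": 0, "wz": 0}, {"dx": 2.4, "dy": -2.9, "dz": 0, "wx": 0, "wy": 0, "wz": 0}, {"dx": 0.1, "dy": 0, "dz": -3, "wx": 0, "wy": 0, "wz": 0}, {"dx": 0, "dy": 0, "dz": -2.5, "wx": 0, "wy": 0, "wz": 0}, {"dx": 0, "dy": 0, "dz": 0, "wx": 0, "wy": 0, "wz": 0}]}}

```text
time_s: 10.7
position: [698.0, -264.1, 55.1]
tool_rot: [[0.263, -0.965, -0.004], [-0.965, -0.263, 0.002], [-0.003, 0.003, -1.0]]
ft_force: [0.6, 0.2, 0.8]
gripper_width: 0.3
```

>>> {"op": "jog_arm", "data": {"rows": [{"dx": -1.16, "dy": -0.32, "dz": 0, "wx": 0, "wy": 0, "wz": 0}, {"dx": -1.16, "dy": -0.32, "dz": 0, "wx": 0, "wy": 0, "wz": 0}, {"dx": -1.16, "dy": -0.32, "dz": 0, "wx": 0, "wy": 0, "wz": 0}, {"dx": -1.16, "dy": -0.32, "dz": 0, "wx": 0, "wy": 0, "wz": 0}, {"dx": -1.16, "dy": -0.32, "dz": 0, "wx": 0, "wy": 0, "wz": 0}, {"dx": -1.16, "dy": -0.32, "dz": 0, "wx": 0, "wy": 0, "wz": 0}, {"dx": -1.16, "dy": -0.32, "dz": 0, "wx": 0, "wy": 0, "wz": 0}, {"dx": -0.4, "dy": -0.11, "dz": 0, "wx": 0, "wy": 0, "wz": 0}, {"dx": -0.2, "dy": -0.05, "dz": 0, "wx": 0, "wy": 0, "wz": 0}, {"dx": 0, "dy": 0, "dz": 0, "wx": 0, "wy": 0, "wz": 0}]}}

```text
time_s: 11.95
position: [611.9, -288.6, 57.5]
tool_rot: [[0.263, -0.965, -0.0], [-0.965, -0.263, 0.0], [-0.0, 0.0, -1.0]]
ft_force: [0.1, -0.4, -0.2]
gripper_width: -0.5
```

>>> {"op": "jog_arm", "data": {"rows": [{"dx": -0.2, "dy": -0.05, "dz": 0, "wx": 0, "wy": 0, "wz": 0}, {"dx": 0, "dy": 0, "dz": 0, "wx": 0, "wy": 0, "wz": 0}]}}

```text
time_s: 12.2
position: [609.9, -289.0, 57.5]
tool_rot: [[0.263, -0.965, -0.0], [-0.965, -0.263, 0.0], [-0.0, 0.0, -1.0]]
ft_force: [-0.1, 0.9, -0.3]
gripper_width: 0.2
```

```bash
python3 - <<'E'
from h import *
p,d=bot.snapshot('scene');crop('scene',p,170,255,100,100,6,'i8')
E
```

>>> {"op": "jog_arm", "data": {"rows": [{"dx": -0.2, "dy": -0.05, "dz": 0, "wx": 0, "wy": 0, "wz": 0}, {"dx": -0.2, "dy": -0.05, "dz": 0, "wx": 0, "wy": 0, "wz": 0}, {"dx": 0, "dy": 0, "dz": 0, "wx": 0, "wy": 0, "wz": 0}]}}

```text
time_s: 12.62
position: [606.1, -289.9, 57.6]
tool_rot: [[0.263, -0.965, 0.001], [-0.965, -0.263, 0.0], [0.0, -0.001, -1.0]]
ft_force: [4.3, 1.4, -2.8]
gripper_width: 0.1
```

>>> {"op": "jog_arm", "data": {"rows": [{"dx": -0.15, "dy": -0.04, "dz": 0, "wx": 0, "wy": 0, "wz": 0}, {"dx": 0, "dy": 0, "dz": 0, "wx": 0, "wy": 0, "wz": 0}]}}

```text
time_s: 12.88
position: [605.9, -290.0, 57.7]
tool_rot: [[0.263, -0.965, 0.004], [-0.965, -0.263, -0.0], [0.001, -0.003, -1.0]]
ft_force: [14.5, 3.0, -6.2]
gripper_width: 0.2
```

>>> {"op": "jog_arm", "data": {"rows": [{"dx": 1.5, "dy": 0.4, "dz": 0, "wx": 0, "wy": 0, "wz": 0}, {"dx": 0, "dy": 0, "dz": 5, "wx": 0, "wy": 0, "wz": 0}, {"dx": 0, "dy": 0, "dz": 5, "wx": 0, "wy": 0, "wz": 0}, {"dx": -2, "dy": 0, "dz": 2, "wx": 0, "wy": 0, "wz": 9.5}, {"dx": -3, "dy": 0, "dz": 2, "wx": 0, "wy": 0, "wz": 9.5}, {"dx": -3, "dy": -0.5, "dz": 0, "wx": 0, "wy": 0, "wz": 9.5}, {"dx": -3, "dy": -1, "dz": 0, "wx": 0, "wy": 0, "wz": 9.5}, {"dx": -3, "dy": -1, "dz": 0, "wx": 0, "wy": 0, "wz": 9.5}, {"dx": -2, "dy": -1, "dz": 0, "wx": 0, "wy": 0, "wz": 9.2}, {"dx": 0, "dy": 0, "dz": 0, "wx": 0, "wy": 0, "wz": 0}]}}

```text
time_s: 14.12
position: [458.4, -322.1, 198.0]
tool_rot: [[0.95, -0.312, 0.0], [-0.312, -0.95, -0.0], [0.0, 0.0, -1.0]]
ft_force: [0.1, 0.4, 0.4]
gripper_width: -0.3
```

>>> {"op": "jog_arm", "data": {"rows": [{"dx": 0, "dy": 0, "dz": 0, "wx": 9.5, "wy": -3.1, "wz": 0}, {"dx": 0, "dy": 0, "dz": 0, "wx": 9.5, "wy": -3.1, "wz": 0}, {"dx": 0, "dy": 0, "dz": 0, "wx": 9.5, "wy": -3.1, "wz": 0}, {"dx": 0, "dy": 0, "dz": 0, "wx": 0, "wy": 0, "wz": 0}, {"dx": 0, "dy": 0, "dz": 0, "wx": 0, "wy": 0, "wz": 0}], "claw": 0}}

```text
time_s: 14.75
position: [459.8, -321.2, 197.6]
tool_rot: [[0.95, -0.27, 0.154], [-0.311, -0.824, 0.473], [-0.001, -0.498, -0.867]]
ft_force: [0.0, 1.7, -0.4]
gripper_width: 85.1
```

```bash
python3 - <<'E'
from h import *
s=bot.get_state();P=s['position'];tz=s['tool_rot'][:,2];tx=s['tool_rot'][:,0];print(P,s['joint_pos'],s['gripper_width'])
p,d=bot.snapshot('scene');
q=p.copy()
for D,c in((28,(255,0,0)),(41,(0,255,0))):
  for sg in(-1,1):
    for k,off in (('t',-D*tz),('w',np.array([0,0,D]))):
      u=proj('scene',P+off+sg*43*tx)[0];print(D,sg,k,u.round(1))
x,y=proj('scene',P)[0];x0=crop('scene',p,int(x),int(y)-20,130,110,6,'g1');print(x0)
E
```

```text
[ 459.81865537 -321.20408613  197.59388163] [-0.88255511  0.47696565  1.37548522  0.43296121  1.58689114 -0.62487706] 85.09562244417702
28 -1 t [141.8 160.2]
28 -1 w [147.2 158.9]
28 1 t [128.5 181.1]
28 1 w [134.2 179.7]
41 -1 t [138. 156.]
41 -1 w [146. 154.]
41 1 t [124.5 176.7]
41 1 w [132.8 174.7]
(78, 104)
```

```bash
python3 - <<'E'
from h import *
p,d=bot.snapshot('top');cv2.imwrite('pics/t1.png',p[:,:,::-1])
print(bot.get_state()['time_s'])
for nm,px in dict(lens=(358,249),slit=(203,234)).items():
    r=holder_pose(p,d,px);print(nm,{k:np.round(v,3) for k,v in r.items()})
E
```

```text
14.85
lens {'ctr': array([444.298, -48.093]), 'size': array([41.664, 38.697]), 'head': np.float64(4.357), 'rough': np.float64(4.343), 'origin': array([451.948, -27.465]), 'nsh': np.int64(166)}
slit {'ctr': array([486.584, 322.75 ]), 'size': array([38.658, 42.347]), 'head': np.float64(1.708), 'rough': np.float64(1.701), 'origin': array([489.596, 300.957]), 'nsh': np.int64(170)}
```

>>> {"op": "jog_arm", "data": {"rows": [{"dx": -0.2, "dy": -0.45, "dz": -5, "wx": 0, "wy": 0, "wz": 0}, {"dx": -0.2, "dy": -0.4, "dz": -5, "wx": 0, "wy": 0, "wz": 0}, {"dx": 0, "dy": 0, "dz": -3.7, "wx": 0, "wy": 0, "wz": 0}, {"dx": 0.28, "dy": 0.85, "dz": -1.56, "wx": 0, "wy": 0, "wz": 0}, {"dx": 0.28, "dy": 0.85, "dz": -1.56, "wx": 0, "wy": 0, "wz": 0}, {"dx": 0.28, "dy": 0.85, "dz": -1.56, "wx": 0, "wy": 0, "wz": 0}, {"dx": 0, "dy": 0, "dz": 0, "wx": 0, "wy": 0, "wz": 0}]}}

```text
time_s: 15.72
position: [463.9, -303.4, 13.3]
tool_rot: [[0.951, -0.268, 0.154], [-0.309, -0.823, 0.476], [-0.001, -0.5, -0.866]]
ft_force: [-0.6, -0.0, -0.4]
gripper_width: 85.4
```

```bash
python3 - <<'E'
from h import *
p,d=bot.snapshot('scene');crop('scene',p,165,235,100,90,7,'g2')
E
```

>>> {"op": "jog_arm", "data": {"rows": [{"dx": 0.28, "dy": 0.82, "dz": -1.56, "wx": 0, "wy": 0, "wz": 0}, {"dx": 0.27, "dy": 0.81, "dz": -1.5, "wx": 0, "wy": 0, "wz": 0}, {"dx": 0, "dy": 0, "dz": 0, "wx": 0, "wy": 0, "wz": 0}]}}

```text
time_s: 16.15
position: [468.9, -286.9, -18.3]
tool_rot: [[0.951, -0.269, 0.153], [-0.309, -0.823, 0.477], [-0.002, -0.501, -0.866]]
ft_force: [0.3, -0.4, 0.1]
gripper_width: 85.4
```

>>> {"op": "jog_arm", "data": {"rows": [{"dx": 0, "dy": 0, "dz": 0, "wx": 0, "wy": 0, "wz": 0}, {"dx": 0, "dy": 0, "dz": 0, "wx": 0, "wy": 0, "wz": 0}, {"dx": 0, "dy": 0, "dz": 0, "wx": 0, "wy": 0, "wz": 0}, {"dx": 0, "dy": 0, "dz": 0, "wx": 0, "wy": 0, "wz": 0}, {"dx": 0, "dy": 0, "dz": 0, "wx": 0, "wy": 0, "wz": 0}], "claw": 1, "grip_force": 80}}

```text
time_s: 16.77
position: [469.5, -288.7, -16.3]
tool_rot: [[0.951, -0.268, 0.156], [-0.31, -0.824, 0.474], [0.001, -0.499, -0.867]]
ft_force: [-1.5, -3.8, 6.0]
gripper_width: 39.0
```

```bash
python3 - <<'E'
from h import *
p,d=bot.snapshot('scene');crop('scene',p,165,235,100,90,7,'g3')
p,d=bot.snapshot('top');crop('top',p,468,238,100,90,7,'g3t')
E
cat >> h.py <<'E'
import json
from scipy.spatial.transform import Rotation as Ro
HX=-0.133
def save_grasp(O):
    """holder lies on table with origin O, held; axis perp to tool x"""
    s=bot.get_state();R=s['tool_rot'];P=s['position']
    tx=R[:,0].copy();tx[2]=0;tx/=np.linalg.norm(tx);Z=np.array([0,0,1.])
    a=np.cross(tx,Z); 
    if a@(-R[:,2])<0:a=-a   # tool leans over cap side
    H=np.c_[a,np.cross(Z,a),Z]
    json.dump(dict(o=(R.T@(np.array(O)-P)).tolist(),H=(R.T@H).tolist()),open('grasp.json','w'));print('a head',np.arctan2(a[1],a[0]))
def cur():
    g=json.load(open('grasp.json'));s=bot.get_state();R=s['tool_rot'];P=s['position']
    return P+R@g['o'],R@np.array(g['H']),P,R
def plan(O,up=True,hx=HX,HT=None):
    g=json.load(open('grasp.json'));o=np.array(g['o']);Hr=np.array(g['H'])
    h=np.array([np.cos(hx),np.sin(hx),0]);Z=np.array([0,0,1.])
    Hf=np.c_[Z,np.cross(-h,Z),-h]
    Oc,Hc,P,R=cur()
    Rf=Hf@Hr.T
    U,_,V=np.linalg.svd(Rf);Rf=U@V
    Pf=np.array(O)-Rf@o
    rv=Ro.from_matrix(Rf@R.T).as_rotvec(degrees=True)
    print('O now',Oc.round(1),'axis',Hc[:,0].round(3),'\nP',P.round(1),'->',Pf.round(1),'d(cm)',((Pf-P)/10).round(2),'rotvec',rv.round(2),np.linalg.norm(rv).round(1))
    print('Rf',Rf.round(3).tolist())
E
python3 - <<'E'
from h import *
save_grasp([469.6,-286.3,20]);plan([582,-69.2,125])
E
```

```text
a head -1.8863906632270042
O now [ 469.6 -286.3   20. ] axis [-0.31  -0.951  0.   ] 
P [ 469.5 -288.7  -16.3] -> [618.1 -73.4 127.3] d(cm) [14.86 21.53 14.36] rotvec [-84.73 -53.25  76.92] 126.2
Rf [[0.132, 0.495, 0.859], [0.991, -0.066, -0.114], [-0.0, 0.867, -0.499]]
```

>>> {"op": "jog_arm", "data": {"rows": [{"dx": 0, "dy": 0, "dz": 3, "wx": 0, "wy": 0, "wz": 0}, {"dx": 0, "dy": 0, "dz": 5, "wx": 0, "wy": 0, "wz": 0}, {"dx": 0, "dy": 0, "dz": 5, "wx": 0, "wy": 0, "wz": 0}, {"dx": 0, "dy": 0, "dz": 3, "wx": 0, "wy": 0, "wz": 0}, {"dx": 0, "dy": 0, "dz": 0, "wx": 0, "wy": 0, "wz": 0}]}}

```text
time_s: 17.5
position: [469.7, -288.6, 144.6]
tool_rot: [[0.951, -0.267, 0.157], [-0.31, -0.825, 0.473], [0.003, -0.498, -0.867]]
ft_force: [0.4, -0.4, -2.9]
gripper_width: 39.0
```

>>> {"op": "jog_arm", "data": {"rows": [{"dx": 1.14, "dy": 1.65, "dz": 0, "wx": -6.52, "wy": -4.1, "wz": 5.92}, {"dx": 1.14, "dy": 1.65, "dz": 0, "wx": -6.52, "wy": -4.1, "wz": 5.92}, {"dx": 1.14, "dy": 1.65, "dz": 0, "wx": -6.52, "wy": -4.1, "wz": 5.92}, {"dx": 1.14, "dy": 1.65, "dz": 0, "wx": -6.52, "wy": -4.1, "wz": 5.92}, {"dx": 1.14, "dy": 1.65, "dz": 0, "wx": -6.52, "wy": -4.1, "wz": 5.92}, {"dx": 1.14, "dy": 1.65, "dz": 0, "wx": -6.52, "wy": -4.1, "wz": 5.92}, {"dx": 0, "dy": 0, "dz": 0, "wx": 0, "wy": 0, "wz": 0}]}}

```text
time_s: 18.38
position: [536.7, -187.1, 140.8]
tool_rot: [[0.822, 0.397, 0.408], [0.434, -0.901, 0.004], [0.37, 0.174, -0.913]]
ft_force: [0.6, 0.1, -2.9]
gripper_width: 39.4
```

```bash
python3 - <<'E'
from h import *
plan([582,-69.2,125]);print(bot.get_state()['joint_pos'].round(2),bot.get_state()['gripper_width'])
E
```

```text
O now [ 515.8 -169.4  164.8] axis [ 0.141 -0.783  0.606] 
P [ 536.7 -187.1  140.8] -> [618.1 -73.4 127.3] d(cm) [ 8.14 11.37 -1.35] rotvec [-45.53 -28.97  41.32] 68.0
Rf [[0.132, 0.495, 0.859], [0.991, -0.066, -0.114], [-0.0, 0.867, -0.499]]
[-0.5   0.21  1.85  0.3   0.73 -1.13] 39.362215953958
```

7 rows: 68/7 ≈ 9.7°.

>>> {"op": "jog_arm", "data": {"rows": [{"dx": 1.16, "dy": 1.62, "dz": 0, "wx": -6.5, "wy": -4.14, "wz": 5.9}, {"dx": 1.16, "dy": 1.62, "dz": 0, "wx": -6.5, "wy": -4.14, "wz": 5.9}, {"dx": 1.16, "dy": 1.62, "dz": 0, "wx": -6.5, "wy": -4.14, "wz": 5.9}, {"dx": 1.16, "dy": 1.62, "dz": 0, "wx": -6.5, "wy": -4.14, "wz": 5.9}, {"dx": 1.16, "dy": 1.62, "dz": 0, "wx": -6.5, "wy": -4.14, "wz": 5.9}, {"dx": 1.16, "dy": 1.62, "dz": 0, "wx": -6.5, "wy": -4.14, "wz": 5.9}, {"dx": 1.16, "dy": 1.62, "dz": 0, "wx": -6.5, "wy": -4.14, "wz": 5.9}, {"dx": 0, "dy": 0, "dz": 0, "wx": 0, "wy": 0, "wz": 0}]}}

```text
time_s: 19.38
position: [610.7, -86.6, 164.6]
tool_rot: [[0.278, 0.575, 0.77], [0.949, -0.29, -0.126], [0.151, 0.765, -0.626]]
ft_force: [0.6, -0.6, -2.1]
gripper_width: 39.3
```

```bash
python3 - <<'E'
from h import *
plan([582,-69.2,125]);print(bot.get_state()['joint_pos'].round(2))
p,d=bot.snapshot('scene');x,y=proj('scene',cur()[0])[0];print(crop('scene',p,int(x),int(y),110,110,6,'f1'))
p,d=bot.snapshot('top');x,y=proj('top',cur()[0])[0];crop('top',p,int(x),int(y),90,90,7,'f1t')
E
```

```text
O now [575.6 -77.5 168.1] axis [ 0.114 -0.189  0.975] 
P [610.7 -86.6 164.6] -> [618.1 -73.4 127.3] d(cm) [ 0.74  1.32 -3.73] rotvec [-10.42  -7.33   8.01] 15.0
Rf [[0.132, 0.495, 0.859], [0.991, -0.066, -0.114], [-0.0, 0.867, -0.499]]
[-0.22  0.17  2.05  1.06  0.05 -2.48]
(203, 145)
```

```bash
cat > kin.py <<'E'
import numpy as np
from scipy.spatial.transform import Rotation as Ro
from scipy.optimize import least_squares
Rz=lambda t:Ro.from_euler('z',t).as_matrix();Ry=lambda t:Ro.from_euler('y',t).as_matrix()
def fk(q,p):
    a1,lat,d1,L2,a3,L3,d6=p
    A=Rz(q[0]);W=A@np.array([a1,lat,d1])
    B=A@Ry(q[1]);W=W+B@[0,0,L2]
    B=B@Ry(q[2]);W=W+B@[a3,0,L3]
    R=B@Rz(q[3])@Ry(q[4])@Rz(q[5])
    return W+R@[0,0,d6],R@Rz(np.pi)
E
python3 - <<'E'
from kin import *
from plant import bot
s=bot.get_state();print(s['joint_pos'],s['position'])
D=[([-1.323,.3,1.521,0,1.321,-.067],[170.287,-522.964,203.081]),
([-.41354,.84139,.93856,0,1.36242,.89145],[697.197,-265.988,97.975]),
([-.504156,.660761,1.243404,0,1.237469,.800612],[604.1,-291.5,98.04]),
([-.88255511,.47696565,1.37548522,.43296121,1.58689114,-.62487706],[459.81865537,-321.20408613,197.59388163]),
(s['joint_pos'],s['position'])]
f=lambda p:np.concatenate([fk(q,p)[0]-P for q,P in D])
r=least_squares(f,[50,-37,300,350,0,400,250]);print(r.x.round(2),f(r.x).round(1))
for q,P in D:print(fk(q,r.x)[1].round(3).tolist())
print(s['tool_rot'].round(3).tolist());np.save('kin.npy',r.x)
E
```

```text
[-0.22208442  0.16852244  2.05410861  1.05973572  0.05287018 -2.469212  ] [610.27174908 -87.38311518 164.40978611]
[1.0000e-01 3.6650e+01 2.2133e+02 4.2409e+02 4.0980e+01 4.4748e+02
 2.7296e+02] [-0.2 -0.  -0.1  0.   0.   0.   0.1  0.   0.   0.   0.   0.  -0.   0.
  0. ]
[[0.31, -0.951, -0.0], [-0.951, -0.31, 0.0], [-0.0, -0.0, -1.0]]
[[0.263, -0.965, -0.001], [-0.965, -0.263, 0.0], [-0.0, 0.001, -1.0]]
[[0.263, -0.965, -0.0], [-0.965, -0.263, 0.0], [-0.0, 0.0, -1.0]]
[[0.95, -0.27, 0.154], [-0.311, -0.824, 0.473], [-0.001, -0.498, -0.867]]
[[0.28, 0.574, 0.769], [0.948, -0.294, -0.126], [0.153, 0.764, -0.626]]
[[0.28, 0.574, 0.769], [0.948, -0.294, -0.126], [0.153, 0.764, -0.626]]
```

```bash
cat >> kin.py <<'E'
import os
PK=np.load('kin.npy') if os.path.exists('kin.npy') else None
LO=np.array([-3.03,-.79,.23,-1.04,0,-2.55]);HI=np.array([3.03,2.21,2.52,4.18,3.07,2.55])
def ik(P,R):
    """analytic, all solutions within limits"""
    a1,lat,d1,L2,a3,L3,d6=PK;out=[]
    Rw=R@Rz(np.pi);W=np.array(P)-Rw[:,2]*d6
    r=np.hypot(W[0],W[1])
    if r<lat:return out
    q1=np.arctan2(W[1],W[0])-np.arcsin(lat/r)
    A=Rz(q1);w=A.T@W-[a1,lat,d1]   # x,z plane
    x,z=w[0],w[2];Lf=np.hypot(L3,a3);be=np.arctan2(a3,L3);dd=np.hypot(x,z)
    c=(dd**2-L2**2-Lf**2)/(2*L2*Lf)
    if abs(c)>1:return out
    for sg in(1,-1):
        g=sg*np.arccos(c);q3=g-be
        q2=np.arctan2(x,z)-np.arctan2(Lf*np.sin(g),L2+Lf*np.cos(g))
        M=(A@Ry(q2+q3)).T@Rw
        e=np.arccos(np.clip(M[2,2],-1,1))
        q4=np.arctan2(M[1,2],M[0,2]);q6=np.arctan2(M[2,1],-M[2,0])
        for k4 in(-2*np.pi,0,2*np.pi):
            for k6 in(-2*np.pi,0,2*np.pi):
                q=np.array([q1,q2,q3,q4+k4,e,q6+k6])
                if (q>=LO).all() and (q<=HI).all():out.append(q)
    return out
E
python3 - <<'E'
from kin import *
from h import *
q=bot.get_state()['joint_pos'];P,R=fk(q,PK);print([x.round(2) for x in ik(P,R)],q.round(2))
g=json.load(open('grasp.json'));o=np.array(g['o']);Hr=np.array(g['H']);Z=np.array([0,0,1.])
for deg in range(-180,180,10):
    h=np.array([np.cos(np.deg2rad(deg)),np.sin(np.deg2rad(deg)),0]);Rf=np.c_[Z,np.cross(-h,Z),-h]@Hr.T
    S=[]
    for zz in(65,125):
        S.append([x.round(2).tolist() for x in ik(np.array([582,-69.2,zz])-Rf@o,Rf)])
    print(deg,S)
E
```

```text
[array([-0.22,  0.17,  2.05,  1.06,  0.05, -2.47])] [-0.22  0.17  2.05  1.06  0.05 -2.47]
-180 [[[-0.14, 1.12, 0.82, -0.15, 2.24, 1.41]], [[-0.14, 1.05, 0.81, -0.16, 2.31, 1.39]]]
-170 [[[-0.09, 1.11, 0.85, -0.29, 2.2, 1.26]], [[-0.09, 1.04, 0.84, -0.3, 2.27, 1.23]]]
-160 [[[-0.05, 1.09, 0.89, -0.41, 2.13, 1.14]], [[-0.05, 1.01, 0.89, -0.43, 2.21, 1.1]]]
-150 [[[-0.01, 1.05, 0.96, -0.52, 2.05, 1.03]], [[-0.01, 0.97, 0.96, -0.54, 2.12, 0.98]]]
-140 [[[0.03, 1.01, 1.04, -0.62, 1.95, 0.94]], [[0.03, 0.93, 1.04, -0.64, 2.02, 0.88]]]
-130 [[[0.07, 0.96, 1.13, -0.71, 1.84, 0.86]], [[0.07, 0.88, 1.13, -0.73, 1.91, 0.81]]]
-120 [[[0.1, 0.91, 1.23, -0.79, 1.72, 0.81]], [[0.1, 0.83, 1.23, -0.81, 1.79, 0.74]]]
-110 [[[0.13, 0.86, 1.34, -0.88, 1.6, 0.76]], [[0.13, 0.77, 1.33, -0.89, 1.66, 0.69]]]
-100 [[[0.15, 0.8, 1.44, -0.97, 1.47, 0.73]], [[0.15, 0.71, 1.44, -0.97, 1.53, 0.65]]]
-90 [[], []]
-80 [[], []]
-70 [[], []]
-60 [[], []]
-50 [[], []]
-40 [[], []]
-30 [[[-0.01, 0.47, 2.08, 4.02, 0.58, 1.06]], []]
-20 [[[-0.09, 0.45, 2.12, 3.6, 0.51, 1.29]], [[-0.09, 0.3, 2.11, 3.77, 0.38, 1.1]]]
-10 [
[... 922 characters left out ...]
.65, 2.42]]]
100 [[[-0.46, 0.88, 1.3, 0.78, 1.71, 2.3]], [[-0.46, 0.79, 1.3, 0.79, 1.78, 2.37]]]
110 [[[-0.43, 0.93, 1.2, 0.69, 1.83, 2.24]], [[-0.43, 0.85, 1.19, 0.71, 1.89, 2.3]]]
120 [[[-0.39, 0.98, 1.1, 0.6, 1.94, 2.17]], [[-0.39, 0.9, 1.1, 0.62, 2.01, 2.23]]]
130 [[[-0.35, 1.02, 1.01, 0.5, 2.03, 2.09]], [[-0.35, 0.95, 1.01, 0.52, 2.11, 2.13]]]
140 [[[-0.31, 1.06, 0.94, 0.39, 2.12, 1.98]], [[-0.31, 0.99, 0.93, 0.41, 2.19, 2.02]]]
150 [[[-0.27, 1.09, 0.88, 0.27, 2.19, 1.86]], [[-0.27, 1.02, 0.87, 0.29, 2.26, 1.89]]]
160 [[[-0.22, 1.12, 0.83, 0.14, 2.23, 1.72]], [[-0.22, 1.04, 0.83, 0.15, 2.31, 1.73]]]
170 [[[-0.18, 1.13, 0.82, -0.01, 2.25, 1.56]], [[-0.18, 1.05, 0.81, -0.01, 2.33, 1.56]]]
```

```bash
cat >> kin.py <<'E'
def rows_between(qa,qb,n,dec=2):
    """joint-space straight path -> cartesian rows"""
    qs=[qa+(qb-qa)*k/n for k in range(n+1)];P,R=fk(qs[0],PK);rows=[]
    for q in qs[1:]:
        p2,r2=fk(q,PK);d=np.round((p2-P)/10,dec);w=np.round(Ro.from_matrix(r2@R.T).as_rotvec(degrees=True),1)
        P=P+d*10;R=Ro.from_rotvec(w,degrees=True).as_matrix()@R
        rows.append([*d,*w])
    return np.array(rows),qs
def goal(O,h,g):
    o=np.array(g['o']);Hr=np.array(g['H']);Z=np.array([0,0,1.]);h=np.array([np.cos(h),np.sin(h),0])
    Rf=np.c_[Z,np.cross(-h,Z),-h]@Hr.T
    return np.array(O)-Rf@o,Rf
def show(rows):
    for r in rows:print('{"dx": %g, "dy": %g, "dz": %g, "wx": %g, "wy": %g, "wz": %g},'%tuple(r))
E
python3 - <<'E'
from kin import *
from h import *
q=bot.get_state()['joint_pos'];g=json.load(open('grasp.json'));o=np.array(g['o']);Hr=np.array(g['H'])
for deg in(0,10,20):
    print(deg,[x.round(2).tolist() for x in ik(*goal([582,-69.2,150],np.deg2rad(deg),g))])
qb=ik(*goal([582,-69.2,150],np.deg2rad(0),g))[0]
n=30
rows,qs=rows_between(q,qb,n)
for k,qq in enumerate(qs):
    P,R=fk(qq,PK);O=P+R@o;a=(R@Hr)[:,0];G=P-50*R[:,2];
    if k%3==0:print(k,'O',O.round(),'tip',(O-42*a).round(),'cap',(O+60*a).round(),'tz',R[:,2].round(2))
print(np.linalg.norm(rows[:,3:],axis=1).max())
E
```

```text
0 [[-0.27, 0.23, 2.12, 2.36, 0.34, 2.18]]
10 [[-0.36, 0.25, 2.09, 1.94, 0.49, 2.45]]
20 [[-0.42, 0.29, 2.05, 1.68, 0.66, 2.55]]
0 O [575. -78. 168.] tip [570. -70. 127.] cap [582. -90. 226.] tz [ 0.77 -0.13 -0.63]
3 O [577. -63. 165.] tip [580. -37. 132.] cap [ 572. -101.  211.] tz [ 0.76 -0.1  -0.64]
6 O [582. -53. 167.] tip [598. -19. 150.] cap [ 558. -103.  191.] tz [ 0.76 -0.07 -0.65]
9 O [587. -51. 171.] tip [616. -20. 171.] cap [546. -94. 172.] tz [ 0.76 -0.04 -0.64]
12 O [592. -55. 175.] tip [629. -40. 187.] cap [539. -77. 158.] tz [ 0.77 -0.02 -0.64]
15 O [594. -63. 175.] tip [633. -69. 190.] cap [538. -55. 154.] tz [ 0.78  0.   -0.63]
18 O [592. -72. 171.] tip [625. -97. 179.] cap [545. -37. 160.] tz [ 0.79  0.02 -0.61]
21 O [588. -78. 164.] tip [ 610. -113.  158.] cap [556. -28. 173.] tz [ 0.81  0.03 -0.58]
24 O [584. -79. 156.] tip [ 594. -112.  133.] cap [569. -31. 189.] tz [ 0.83  0.03 -0.56]
27 O [581. -75. 151.] tip [583. -95. 114.] cap [578. -46. 203.] tz [ 0.85  0.02 -0.53]
30 O [582. -69. 150.] tip [582. -69. 108.] cap [582. -69. 210.] tz [ 0.87  0.   -0.5 ]
11.543396380615196
```

```bash
python3 - <<'E'
from kin import *
from h import *
q=bot.get_state()['joint_pos'];g=json.load(open('grasp.json'))
qb=ik(*goal([582,-69.2,150],0,g))[0]
rows,qs=rows_between(q,qb,34);print(np.linalg.norm(rows[:,3:],axis=1).max());show(rows)
E
```

```text
10.17152889196113
{"dx": -0.11, "dy": 0.17, "dz": -0.26, "wx": 8.1, "wy": -1, "wz": -6},
{"dx": -0.1, "dy": 0.17, "dz": -0.25, "wx": 8, "wy": -0.9, "wz": -6},
{"dx": -0.09, "dy": 0.17, "dz": -0.23, "wx": 8.1, "wy": -0.8, "wz": -6.1},
{"dx": -0.08, "dy": 0.18, "dz": -0.22, "wx": 8, "wy": -0.9, "wz": -6.1},
{"dx": -0.07, "dy": 0.17, "dz": -0.2, "wx": 8, "wy": -0.7, "wz": -6.1},
{"dx": -0.06, "dy": 0.18, "dz": -0.18, "wx": 8, "wy": -0.8, "wz": -6.2},
{"dx": -0.05, "dy": 0.18, "dz": -0.17, "wx": 8, "wy": -0.7, "wz": -6.1},
{"dx": -0.04, "dy": 0.17, "dz": -0.15, "wx": 8, "wy": -0.6, "wz": -6.2},
{"dx": -0.03, "dy": 0.17, "dz": -0.14, "wx": 8, "wy": -0.6, "wz": -6.1},
{"dx": -0.02, "dy": 0.17, "dz": -0.12, "wx": 7.9, "wy": -0.6, "wz": -6.2},
{"dx": -0.01, "dy": 0.15, "dz": -0.11, "wx": 8, "wy": -0.5, "wz": -6.2},
{"dx": -0, "dy": 0.16, "dz": -0.09, "wx": 8, "wy": -0.5, "wz": -6.1},
{"dx": 0.01, "dy": 0.14, "dz": -0.08, "wx": 8, "wy": -0.4, "wz": -6.2},
{"dx": 0.01, "dy": 0.14, "dz": -0.06, "wx": 8.1, "wy": -0.4, "wz": -6.1},
{"dx": 0.03, "dy": 0.12, "dz": -0.04, "wx": 8, "wy": -0.4, "wz": 
[... 688 characters left out ...]
.07, "wx": 8.3, "wy": -0.2, "wz": -5.8},
{"dx": 0.08, "dy": -0.04, "dz": 0.08, "wx": 8.2, "wy": -0.3, "wz": -5.8},
{"dx": 0.09, "dy": -0.06, "dz": 0.08, "wx": 8.3, "wy": -0.3, "wz": -5.7},
{"dx": 0.1, "dy": -0.07, "dz": 0.09, "wx": 8.3, "wy": -0.3, "wz": -5.6},
{"dx": 0.09, "dy": -0.1, "dz": 0.1, "wx": 8.4, "wy": -0.3, "wz": -5.6},
{"dx": 0.09, "dy": -0.12, "dz": 0.1, "wx": 8.4, "wy": -0.4, "wz": -5.6},
{"dx": 0.09, "dy": -0.14, "dz": 0.1, "wx": 8.4, "wy": -0.4, "wz": -5.5},
{"dx": 0.09, "dy": -0.17, "dz": 0.11, "wx": 8.4, "wy": -0.5, "wz": -5.4},
{"dx": 0.08, "dy": -0.18, "dz": 0.12, "wx": 8.4, "wy": -0.5, "wz": -5.4},
{"dx": 0.08, "dy": -0.2, "dz": 0.11, "wx": 8.5, "wy": -0.5, "wz": -5.4},
```

>>> {"op": "jog_arm", "data": {"rows": [{"dx": -0.1, "dy": 0.17, "dz": -0.1, "wx": 8, "wy": -1, "wz": -6}, {"dx": -0.1, "dy": 0.17, "dz": -0.1, "wx": 8, "wy": -0.9, "wz": -6}, {"dx": -0.1, "dy": 0.17, "dz": -0.1, "wx": 8, "wy": -0.8, "wz": -6.1}, {"dx": -0.1, "dy": 0.17, "dz": -0.2, "wx": 8, "wy": -0.8, "wz": -6.1}, {"dx": -0.1, "dy": 0.17, "dz": -0.2, "wx": 8, "wy": -0.8, "wz": -6.1}, {"dx": -0.1, "dy": 0.18, "dz": -0.2, "wx": 8, "wy": -0.8, "wz": -6.1}, {"dx": 0, "dy": 0, "dz": 0, "wx": 0, "wy": 0, "wz": 0}]}}

```text
time_s: 20.35
position: [604.3, -77.4, 155.9]
tool_rot: [[0.645, 0.079, 0.76], [0.214, -0.974, -0.08], [0.733, 0.214, -0.645]]
ft_force: [0.1, -0.1, -2.9]
gripper_width: 39.5
```

```bash
python3 - <<'E'
from kin import *
from h import *
q=bot.get_state()['joint_pos'];print(q.round(2),bot.get_state()['gripper_width']);O,H,P,R=cur();print(O,H[:,0])
E
```

```text
[-0.23  0.17  2.06  1.15  0.1  -1.51] 39.54252398945253
[579.29882489 -55.52741848 170.67932692] [-0.31078711 -0.80345344  0.50781291]
```

```bash
python3 - <<'E'
from kin import *
from h import *
q=bot.get_state()['joint_pos'];g=json.load(open('grasp.json'))
qb=ik(*goal([582,-69.2,150],0,g))[0]
rows,qs=rows_between(q,qb,28);print(np.linalg.norm(rows[:,3:],axis=1).max());
for k in(0,10,20):print(k,rows[k:k+10].mean(0).round(2),rows[k].round(2))
E
```

```text
10.165136496870074
0 [-0.02  0.17 -0.13  8.   -0.47 -6.17] [-0.07  0.19 -0.21  8.   -0.7  -6.2 ]
10 [ 0.08  0.04  0.02  8.13 -0.24 -5.99] [ 0.04  0.12 -0.04  8.   -0.3  -6.2 ]
20 [ 0.1  -0.15  0.1   8.35 -0.4  -5.58] [ 0.1  -0.07  0.08  8.2  -0.3  -5.7 ]
```

>>> {"op": "jog_arm", "data": {"rows": [{"dx": 0, "dy": 0.17, "dz": -0.13, "wx": 8, "wy": -0.5, "wz": -6.2}, {"dx": 0, "dy": 0.17, "dz": -0.13, "wx": 8, "wy": -0.5, "wz": -6.2}, {"dx": 0, "dy": 0.17, "dz": -0.13, "wx": 8, "wy": -0.5, "wz": -6.2}, {"dx": 0, "dy": 0.17, "dz": -0.13, "wx": 8, "wy": -0.5, "wz": -6.2}, {"dx": 0, "dy": 0.17, "dz": -0.13, "wx": 8, "wy": -0.5, "wz": -6.2}, {"dx": 0, "dy": 0.17, "dz": -0.13, "wx": 8, "wy": -0.5, "wz": -6.2}, {"dx": 0, "dy": 0.17, "dz": -0.13, "wx": 8, "wy": -0.5, "wz": -6.2}, {"dx": 0, "dy": 0.17, "dz": -0.13, "wx": 8, "wy": -0.5, "wz": -6.2}, {"dx": 0, "dy": 0.17, "dz": -0.1, "wx": 8, "wy": -0.5, "wz": -6.2}, {"dx": 0, "dy": 0.12, "dz": -0.1, "wx": 8, "wy": -0.3, "wz": -6.2}]}}

```text
time_s: 21.6
position: [604.5, -60.6, 143.8]
tool_rot: [[0.011, -0.633, 0.774], [-1.0, -0.02, -0.001], [0.016, -0.774, -0.633]]
ft_force: [1.0, 0.1, -1.4]
gripper_width: 39.1
```

>>> {"op": "jog_arm", "data": {"rows": [{"dx": 0.06, "dy": 0.05, "dz": 0, "wx": 8.1, "wy": -0.2, "wz": -6}, {"dx": 0.06, "dy": 0.05, "dz": 0, "wx": 8.1, "wy": -0.2, "wz": -6}, {"dx": 0.06, "dy": 0.05, "dz": 0, "wx": 8.1, "wy": -0.2, "wz": -6}, {"dx": 0.06, "dy": 0.05, "dz": 0, "wx": 8.1, "wy": -0.2, "wz": -6}, {"dx": 0.06, "dy": 0.05, "dz": 0, "wx": 8.1, "wy": -0.2, "wz": -6}, {"dx": 0.06, "dy": 0, "dz": 0, "wx": 8.1, "wy": -0.2, "wz": -6}, {"dx": 0.06, "dy": 0, "dz": 0, "wx": 8.1, "wy": -0.2, "wz": -6}, {"dx": 0.06, "dy": 0, "dz": 0, "wx": 8.1, "wy": -0.2, "wz": -6}, {"dx": 0, "dy": 0, "dz": 0, "wx": 0, "wy": 0, "wz": 0}]}}

```text
time_s: 22.72
position: [609.3, -58.0, 143.8]
tool_rot: [[-0.573, -0.134, 0.809], [-0.188, 0.982, 0.029], [-0.798, -0.135, -0.587]]
ft_force: [0.8, -0.0, -2.0]
gripper_width: 38.8
```

```bash
cat > nx.py <<'E'
import sys
from kin import *
from h import *
def nx(O,hd,n=None):
    q=bot.get_state()['joint_pos'];g=json.load(open('grasp.json'))
    S=ik(*goal(O,hd,g));qb=min(S,key=lambda x:np.abs(x-q).max())
    P,R=fk(q,PK);Pb,Rb=fk(qb,PK);ang=np.rad2deg(Ro.from_matrix(Rb@R.T).magnitude())
    print('q',q.round(2),'->',qb.round(2),'dP',((Pb-P)/10).round(2),'ang',round(ang,1))
    n=n or int(max(np.abs(qb-q).max()/.17,1))+1
    rows,_=rows_between(q,qb,n);print(n,np.linalg.norm(rows[:,3:],axis=1).max())
    for k in range(0,n,5):print(k,rows[k:k+5].mean(0).round(2))
    O,H,_,_=cur();print('O',O.round(1),'ax',H[:,0].round(3),bot.get_state()['gripper_width'])
E
python3 -c "
from nx import *
nx([582,-69.2,150],0)"
```

```text
q [-0.26  0.21  2.1   1.92  0.26  0.86] -> [-0.27  0.23  2.12  2.36  0.34  2.18] dP [ 0.9  -1.06  0.85] ang 100.9
8 12.655433615645101
0 [ 0.12 -0.07  0.09 10.4  -0.38 -7.16]
5 [ 0.11 -0.23  0.13 10.53 -0.6  -6.83]
O [587.8 -78.6 164.8] ax [-0.52   0.836  0.176] 38.79888951245509
```

>>> {"op": "jog_arm", "data": {"rows": [{"dx": 0.09, "dy": -0.05, "dz": 0.09, "wx": 8.3, "wy": -0.3, "wz": -5.7}, {"dx": 0.09, "dy": -0.05, "dz": 0.09, "wx": 8.3, "wy": -0.3, "wz": -5.7}, {"dx": 0.09, "dy": -0.08, "dz": 0.09, "wx": 8.3, "wy": -0.3, "wz": -5.7}, {"dx": 0.09, "dy": -0.08, "dz": 0.09, "wx": 8.3, "wy": -0.4, "wz": -5.7}, {"dx": 0.09, "dy": -0.1, "dz": 0.09, "wx": 8.4, "wy": -0.4, "wz": -5.6}, {"dx": 0.09, "dy": -0.1, "dz": 0.09, "wx": 8.4, "wy": -0.4, "wz": -5.6}, {"dx": 0.09, "dy": -0.12, "dz": 0.09, "wx": 8.4, "wy": -0.4, "wz": -5.6}, {"dx": 0.09, "dy": -0.12, "dz": 0.09, "wx": 8.4, "wy": -0.5, "wz": -5.5}, {"dx": 0.09, "dy": -0.15, "dz": 0.09, "wx": 8.4, "wy": -0.5, "wz": -5.5}, {"dx": 0.09, "dy": -0.2, "dz": 0.09, "wx": 8.4, "wy": -0.5, "wz": -5.5}]}}

```text
time_s: 23.98
position: [618.4, -68.4, 153.1]
tool_rot: [[0.007, 0.494, 0.869], [1.0, 0.001, -0.008], [-0.005, 0.869, -0.494]]
ft_force: [0.7, -0.6, -3.5]
gripper_width: 39.0
```

>>> {"op": "jog_arm", "data": {"rows": [{"dx": 0, "dy": 0, "dz": 0, "wx": 0, "wy": 0, "wz": 0}]}}

```text
time_s: 24.1
position: [618.4, -68.2, 153.1]
tool_rot: [[0.004, 0.495, 0.869], [1.0, 0.006, -0.008], [-0.009, 0.869, -0.494]]
ft_force: [-0.0, -0.9, -3.6]
gripper_width: 39.3
```

```bash
python3 -c "
from nx import *
nx([582,-69.2,150],0)
O,H,_,_=cur()
p,d=bot.snapshot('scene');x,y=proj('scene',O)[0];print(crop('scene',p,int(x),int(y)+10,120,120,6,'f2'))
"
```

```text
q [-0.27  0.23  2.12  2.41  0.34  2.13] -> [-0.27  0.23  2.12  2.36  0.34  2.18] dP [-0.01 -0.04 -0.08] ang 0.7
2 0.3464101615137755
0 [-0.   -0.02 -0.04  0.25  0.15  0.15]
O [582.2 -68.7 150.6] ax [-0.005  0.009  1.   ] 39.2558210184432
(204, 158)
```

```bash
cat >> h.py <<'E'
def topface(p,O,ztop,name=None,r=22):
    u=proj('top',[O[0],O[1],ztop])[0]
    hsv=cv2.cvtColor(p,cv2.COLOR_RGB2HSV);v_,u_=np.mgrid[:400,:640]
    near=(np.hypot(u_-u[0],v_-u[1])<r)
    if name:crop('top',p,int(u[0]),int(u[1]),90,80,7,name)
    return u
E
python3 - <<'E'
from h import *
p,d=bot.snapshot('top');O=cur()[0];u=topface(p,O,O[2]+44,'f2t');print(u,[int(u[0])-45,int(u[1])-40])
q,e=bot.snapshot('scene');np.savez('f2.npz',p=p,q=q)
E
```

```text
[376.31369069 180.45300898] [331, 140]
```

>>> {"op": "jog_arm", "data": {"rows": [{"dx": 0, "dy": -0.05, "dz": -1.5, "wx": 0.4, "wy": 0.3, "wz": 0.2}, {"dx": 0, "dy": 0, "dz": -1.5, "wx": 0, "wy": 0, "wz": 0}, {"dx": 0, "dy": 0, "dz": -1, "wx": 0, "wy": 0, "wz": 0}, {"dx": 0, "dy": 0, "dz": -1, "wx": 0, "wy": 0, "wz": 0}, {"dx": 0, "dy": 0, "dz": -1, "wx": 0, "wy": 0, "wz": 0}, {"dx": 0, "dy": 0, "dz": 0, "wx": 0, "wy": 0, "wz": 0}]}}

```text
time_s: 25.0
position: [618.2, -68.6, 92.1]
tool_rot: [[0.003, 0.5, 0.866], [1.0, -0.004, -0.001], [0.003, 0.866, -0.5]]
ft_force: [0.3, -0.6, -3.0]
gripper_width: 39.4
```

```bash
python3 -c "
from nx import *
nx([582,-69.2,65],0)"
```

```text
q [-0.27  0.38  2.14  2.6   0.46  1.93] -> [-0.27  0.44  2.14  2.65  0.52  1.86] dP [ 0.01  0.   -2.49] ang 0.3
2 0.2
0 [ 0.    0.   -1.25 -0.1   0.    0.1 ]
O [581.9 -69.1  89.9] ax [ 0.001 -0.003  1.   ] 39.37700415530368
```

>>> {"op": "jog_arm", "data": {"rows": [{"dx": 0, "dy": 0, "dz": -0.6, "wx": 0, "wy": 0, "wz": 0}, {"dx": 0, "dy": 0, "dz": -0.5, "wx": 0, "wy": 0, "wz": 0}, {"dx": 0, "dy": 0, "dz": -0.4, "wx": 0, "wy": 0, "wz": 0}, {"dx": 0, "dy": 0, "dz": -0.3, "wx": 0, "wy": 0, "wz": 0}, {"dx": 0, "dy": 0, "dz": 0, "wx": 0, "wy": 0, "wz": 0}]}}

```text
time_s: 25.62
position: [618.4, -68.7, 75.1]
tool_rot: [[0.003, 0.499, 0.867], [1.0, -0.004, -0.002], [0.003, 0.867, -0.499]]
ft_force: [-0.7, 0.4, -3.5]
gripper_width: 39.5
```

>>> {"op": "jog_arm", "data": {"rows": [{"dx": 0, "dy": 0, "dz": -0.2, "wx": 0, "wy": 0, "wz": 0}, {"dx": 0, "dy": 0, "dz": -0.2, "wx": 0, "wy": 0, "wz": 0}, {"dx": 0, "dy": 0, "dz": 0, "wx": 0, "wy": 0, "wz": 0}]}}

```text
time_s: 26.0
position: [618.5, -68.7, 71.1]
tool_rot: [[0.003, 0.499, 0.867], [1.0, -0.004, -0.002], [0.003, 0.867, -0.499]]
ft_force: [-0.2, 0.2, -2.4]
gripper_width: 39.2
```

>>> {"op": "jog_arm", "data": {"rows": [{"dx": 0, "dy": 0, "dz": -0.15, "wx": 0, "wy": 0, "wz": 0}, {"dx": 0, "dy": 0, "dz": -0.15, "wx": 0, "wy": 0, "wz": 0}, {"dx": 0, "dy": 0, "dz": 0, "wx": 0, "wy": 0, "wz": 0}]}}

```text
time_s: 26.38
position: [618.5, -68.8, 68.3]
tool_rot: [[0.004, 0.498, 0.867], [1.0, -0.004, -0.002], [0.003, 0.867, -0.498]]
ft_force: [-0.0, -1.1, -3.2]
gripper_width: 39.1
```

>>> {"op": "jog_arm", "data": {"rows": [{"dx": 0, "dy": 0, "dz": -0.15, "wx": 0, "wy": 0, "wz": 0}, {"dx": 0, "dy": 0, "dz": 0, "wx": 0, "wy": 0, "wz": 0}]}}

```text
time_s: 26.62
position: [618.7, -69.0, 67.0]
tool_rot: [[0.004, 0.498, 0.867], [1.0, -0.004, -0.002], [0.003, 0.867, -0.498]]
ft_force: [0.9, -3.9, -1.1]
gripper_width: 39.0
```

>>> {"op": "jog_arm", "data": {"rows": [{"dx": 0, "dy": 0, "dz": -0.1, "wx": 0, "wy": 0, "wz": 0}, {"dx": 0, "dy": 0, "dz": 0, "wx": 0, "wy": 0, "wz": 0}]}}

```text
time_s: 26.88
position: [618.8, -69.1, 66.2]
tool_rot: [[0.004, 0.497, 0.867], [1.0, -0.004, -0.002], [0.003, 0.867, -0.497]]
ft_force: [-0.1, -6.1, 1.8]
gripper_width: 39.1
```

```bash
python3 - <<'E'
from h import *
p,d=bot.snapshot('scene');crop('scene',p,270,225,100,90,7,'f3')
E
```

>>> {"op": "jog_arm", "data": {"rows": [{"dx": 0, "dy": 0, "dz": 0, "wx": 0, "wy": 0, "wz": 0}, {"dx": 0, "dy": 0, "dz": 0, "wx": 0, "wy": 0, "wz": 0}, {"dx": 0, "dy": 0, "dz": 0, "wx": 0, "wy": 0, "wz": 0}, {"dx": 0, "dy": 0, "dz": 0, "wx": 0, "wy": 0, "wz": 0}], "claw": 0}}

```text
time_s: 27.42
position: [618.5, -68.6, 65.8]
tool_rot: [[0.003, 0.498, 0.867], [1.0, -0.004, -0.001], [0.003, 0.867, -0.498]]
ft_force: [-0.5, 0.2, 0.3]
gripper_width: 85.2
```

>>> {"op": "jog_arm", "data": {"rows": [{"dx": -1.3, "dy": 0, "dz": 0.8, "wx": 0, "wy": 0, "wz": 0}, {"dx": -2.2, "dy": 0, "dz": 1.3, "wx": 0, "wy": 0, "wz": 0}, {"dx": -2.6, "dy": 0, "dz": 1.6, "wx": 0, "wy": 0, "wz": 0}, {"dx": -2.6, "dy": 0, "dz": 3, "wx": 0, "wy": 0, "wz": 0}, {"dx": 0, "dy": 0, "dz": 4, "wx": 0, "wy": 0, "wz": 0}, {"dx": 0, "dy": 0, "dz": 4, "wx": 0, "wy": 0, "wz": 0}, {"dx": 0, "dy": 0, "dz": 0, "wx": 0, "wy": 0, "wz": 0}]}}

```text
time_s: 28.3
position: [533.9, -66.2, 207.3]
tool_rot: [[0.005, 0.485, 0.874], [1.0, 0.003, -0.008], [-0.007, 0.874, -0.485]]
ft_force: [1.1, -0.5, -1.1]
gripper_width: 85.3
```

```bash
python3 - <<'E'
from h import *
s=bot.get_state();print(s['joint_pos'].round(2))
p,d=bot.snapshot('scene');crop('scene',p,270,225,120,100,6,'f4')
p,d=bot.snapshot('top');cv2.imwrite('pics/t2.png',p[:,:,::-1])
E
```

```text
[-0.34 -0.07  2.3   1.97  0.31  2.55]
```

```bash
cat > gp.py <<'E'
from kin import *
Z=np.array([0,0,1.])
SOCK=np.array([[608.3,127.6,65],[595.2,29.2,65],[582,-69.2,65]])
def grasp(C,head,t,flip,gx=4.,gz=27.,D=50.5):
    a=np.array([np.cos(head),np.sin(head),0]);tz=-np.cos(t)*Z-np.sin(t)*a
    tx=np.cross(a,Z)*(1 if flip==0 else -1)
    R=np.c_[tx,np.cross(tz,tx)*1.,tz];R[:,1]=np.cross(tz,tx)
    G=np.array([C[0],C[1],0])+gx*a+gz*Z
    P=G+D*tz
    O=np.array([C[0],C[1],20])-22*a
    H=np.c_[a,np.cross(Z,a),Z]
    return P,R,dict(o=R.T@(O-P),H=R.T@H)
E
python3 - <<'E'
from gp import *
q0=np.array([-0.34,-0.07,2.3,1.97,0.31,2.55])
for nm,C,hd,s in(('lens',(444.3,-48.1),4.357,1),('slit',(486.6,322.75),1.708,0)):
  for t in(20,30,40):
    for f in(0,1):
      P,R,g=grasp(C,hd,np.deg2rad(t),f)
      S=ik(P,R);Sl=ik(P-90*R[:,2],R)
      print(nm,t,f,'grasp',[x.round(2).tolist() for x in S],'pre',[x.round(2).tolist() for x in Sl])
      for deg in(-30,-20,-8,0,10,20,30,40):
        a=ik(*goal(SOCK[s],np.deg2rad(deg),g));b=ik(*goal(SOCK[s]+[0,0,75],np.deg2rad(deg),g))
        if a and b:print('   ',deg,a[0].round(2).tolist(),b[0].round(2).tolist(), [round(np.abs(b[0]-x).max(),2) for x in S])
E
```

```text
lens 20 0 grasp [] pre []
    -20 [0.17, 0.56, 2.08, 3.84, 0.81, -1.9] [0.17, 0.37, 2.09, 3.97, 0.68, -2.09] []
    -8 [0.06, 0.54, 2.13, 3.41, 0.77, -1.7] [0.06, 0.34, 2.14, 3.49, 0.58, -1.79] []
    0 [-0.02, 0.54, 2.15, 3.11, 0.76, -1.56] [-0.02, 0.33, 2.15, 3.11, 0.57, -1.55] []
    10 [-0.12, 0.54, 2.14, 2.75, 0.78, -1.39] [-0.12, 0.34, 2.15, 2.65, 0.61, -1.26] []
    20 [-0.21, 0.55, 2.11, 2.41, 0.83, -1.23] [-0.21, 0.36, 2.12, 2.27, 0.7, -1.04] []
    30 [-0.28, 0.57, 2.06, 2.11, 0.9, -1.11] [-0.28, 0.39, 2.06, 1.97, 0.82, -0.9] []
    40 [-0.33, 0.61, 1.98, 1.85, 0.99, -1.0] [-0.33, 0.43, 1.99, 1.74, 0.96, -0.81] []
lens 20 1 grasp [[-0.37, 0.43, 2.01, 0.51, 0.77, -0.4]] pre [[-0.44, 0.26, 1.99, 0.42, 0.97, -0.34]]
    -20 [0.17, 0.56, 2.08, 3.84, 0.81, 1.24] [0.17, 0.37, 2.09, 3.97, 0.68, 1.05] [np.float64(3.46)]
    -8 [0.06, 0.54, 2.13, 3.41, 0.77, 1.44] [0.06, 0.34, 2.14, 3.49, 0.58, 1.35] [np.float64(2.97)]
    0 [-0.02, 0.54, 2.15, 3.11, 0.76, 1.58] [-0.02, 0.33, 2.15, 3.11, 0.57, 1.59] [np.float64(2.59)]
    10 [-0.12, 0.54, 2.14, 2.75, 0.78, 1.75] [-0.12, 0.34, 2.15, 
[... 4828 characters left out ...]
)]
    30 [-0.02, 0.51, 2.01, 2.18, 0.58, 2.15] [-0.02, 0.35, 2.0, 1.92, 0.5, 2.46] [np.float64(4.83)]
slit 40 0 grasp [[0.73, 0.87, 1.34, -0.57, 1.41, 0.83]] pre [[0.8, 0.84, 1.2, -0.53, 1.58, 0.79]]
    10 [0.14, 0.45, 1.99, 2.98, 0.17, -1.43] [0.14, 0.3, 1.97, 1.41, 0.03, 0.14] [np.float64(1.98)]
    20 [0.07, 0.46, 1.98, 2.17, 0.26, -0.8] [0.07, 0.3, 1.96, 1.45, 0.22, -0.06] [np.float64(2.02)]
    30 [0.0, 0.47, 1.96, 1.78, 0.4, -0.58] [0.0, 0.32, 1.93, 1.37, 0.4, -0.13] [np.float64(1.94)]
    40 [-0.05, 0.5, 1.91, 1.55, 0.55, -0.51] [-0.05, 0.35, 1.89, 1.28, 0.57, -0.2] [np.float64(1.85)]
slit 40 1 grasp [[0.73, 0.87, 1.34, -0.57, 1.41, -2.31]] pre [[0.8, 0.84, 1.2, -0.53, 1.58, -2.35]]
```

```bash
cat >> gp.py <<'E'
def emit(qb,n=None,qa=None,mx=9.8):
    from plant import bot
    s=bot.get_state();qa=s['joint_pos'] if qa is None else qa
    n=n or 4
    while 1:
        rows,qs=rows_between(qa,qb,n,1)
        v=np.abs(qb-qa)/n/.125/(.68*np.array([2.22,2.22,2.57,3.14,3.14,3.14]))
        if np.linalg.norm(rows[:,3:],axis=1).max()<10.6 and np.abs(rows[:,:3]).max()<6 and v.max()<1 and np.abs(rows[:,3:]).max()<mx+.8:break
        n+=1
    zs=[fk(q,PK) for q in qs];print(n,'tip z min',min((P-28*R[:,2])[2] for P,R in zs))
    print('['+', '.join('{"dx": %g, "dy": %g, "dz": %g, "wx": %g, "wy": %g, "wz": %g}'%tuple(r+0.) for r in rows)+']')
    return qs
E
python3 - <<'E'
from gp import *
from plant import bot
P,R,g=grasp((444.3,-48.1),4.357,np.deg2rad(30),1)
pre=ik(P-90*R[:,2]+[0,0,60],R);print(pre,P)
qs=emit(pre[0])
for q in qs[::3]:
    P,R=fk(q,PK);print((P-50*R[:,2]).round(),(P-110*R[:,2]).round(),R[:,0].round(1))
E
```

```text
[array([-0.55604292,  0.19665191,  1.9545626 ,  0.56153778,  1.16845843,
       -0.4722011 ])] [451.69404513 -28.17788674 -16.73428289]
24 tip z min 145.45671475544958
[{"dx": 0.6, "dy": 0.4, "dz": 0.3, "wx": -8, "wy": -0.4, "wz": 6.6}, {"dx": 0.4, "dy": 0.4, "dz": 0.2, "wx": -8.1, "wy": -0.6, "wz": 6.5}, {"dx": 0.4, "dy": 0.5, "dz": 0.1, "wx": -7.9, "wy": -0.7, "wz": 6.6}, {"dx": 0.3, "dy": 0.4, "dz": 0.1, "wx": -7.9, "wy": -0.8, "wz": 6.6}, {"dx": 0.2, "dy": 0.4, "dz": 0, "wx": -7.8, "wy": -0.9, "wz": 6.6}, {"dx": 0.2, "dy": 0.4, "dz": -0.1, "wx": -7.6, "wy": -1.1, "wz": 6.7}, {"dx": 0, "dy": 0.4, "dz": -0.2, "wx": -7.6, "wy": -1.1, "wz": 6.8}, {"dx": -0.1, "dy": 0.4, "dz": -0.3, "wx": -7.3, "wy": -1.3, "wz": 6.8}, {"dx": -0.1, "dy": 0.3, "dz": -0.3, "wx": -7.3, "wy": -1.4, "wz": 6.9}, {"dx": -0.2, "dy": 0.2, "dz": -0.4, "wx": -7, "wy": -1.4, "wz": 7}, {"dx": -0.3, "dy": 0.3, "dz": -0.4, "wx": -6.8, "wy": -1.5, "wz": 7.2}, {"dx": -0.4, "dy": 0.1, "dz": -0.5, "wx": -6.5, "wy": -1.6, "wz": 7.2}, {"dx": -0.5, "dy": 0.1, "dz": -0.5, "wx": -6.3, "wy": -1.6, "wz": 7.4}, {"dx": -0.6, "dy"
[... 533 characters left out ...]
7, "wy": -1.4, "wz": 8.3}, {"dx": -1.1, "dy": -0.7, "dz": -0.5, "wx": -3.3, "wy": -1.2, "wz": 8.4}, {"dx": -1.2, "dy": -0.8, "dz": -0.5, "wx": -3, "wy": -1.2, "wz": 8.4}, {"dx": -1.2, "dy": -0.8, "dz": -0.5, "wx": -2.5, "wy": -1, "wz": 8.5}]
[490. -66. 229.] [437. -65. 258.] [0. 1. 0.]
[504. -58. 235.] [451. -63. 263.] [-0.3  0.9 -0.4]
[511. -50. 235.] [461. -62. 264.] [-0.5  0.5 -0.7]
[512. -45. 229.] [465. -62. 261.] [-0.6 -0.  -0.8]
[507. -43. 219.] [464. -65. 255.] [-0.4 -0.5 -0.8]
[495. -46. 206.] [458. -72. 245.] [-0.1 -0.8 -0.6]
[477. -55. 191.] [448. -84. 235.] [ 0.3 -0.9 -0.3]
[454. -71. 176.] [ 434. -100.  225.] [ 0.7 -0.7 -0.1]
[427. -94. 165.] [ 417. -122.  216.] [ 0.9 -0.3 -0. ]
```

>>> {"op": "jog_arm", "data": {"rows": [{"dx": 0.6, "dy": 0.4, "dz": 0.3, "wx": -8, "wy": -0.4, "wz": 6.6}, {"dx": 0.4, "dy": 0.4, "dz": 0.2, "wx": -8.1, "wy": -0.6, "wz": 6.5}, {"dx": 0.4, "dy": 0.5, "dz": 0.1, "wx": -7.9, "wy": -0.7, "wz": 6.6}, {"dx": 0.3, "dy": 0.4, "dz": 0.1, "wx": -7.9, "wy": -0.8, "wz": 6.6}, {"dx": 0.2, "dy": 0.4, "dz": 0, "wx": -7.8, "wy": -0.9, "wz": 6.6}, {"dx": 0.2, "dy": 0.4, "dz": -0.1, "wx": -7.6, "wy": -1.1, "wz": 6.7}, {"dx": 0, "dy": 0.4, "dz": -0.2, "wx": -7.6, "wy": -1.1, "wz": 6.8}, {"dx": -0.1, "dy": 0.4, "dz": -0.3, "wx": -7.3, "wy": -1.3, "wz": 6.8}, {"dx": -0.1, "dy": 0.3, "dz": -0.3, "wx": -7.3, "wy": -1.4, "wz": 6.9}, {"dx": -0.2, "dy": 0.2, "dz": -0.4, "wx": -7, "wy": -1.4, "wz": 7}]}}

```text
time_s: 29.65
position: [549.9, -27.9, 196.8]
tool_rot: [[-0.519, -0.373, 0.769], [-0.193, 0.928, 0.319], [-0.832, 0.017, -0.554]]
ft_force: [-0.5, -0.3, -0.2]
gripper_width: 85.3
```

>>> {"op": "jog_arm", "data": {"rows": [{"dx": -0.3, "dy": 0.3, "dz": -0.4, "wx": -6.8, "wy": -1.5, "wz": 7.2}, {"dx": -0.4, "dy": 0.1, "dz": -0.5, "wx": -6.5, "wy": -1.6, "wz": 7.2}, {"dx": -0.5, "dy": 0.1, "dz": -0.5, "wx": -6.3, "wy": -1.6, "wz": 7.4}, {"dx": -0.6, "dy": 0, "dz": -0.6, "wx": -6.1, "wy": -1.7, "wz": 7.5}, {"dx": -0.7, "dy": -0.1, "dz": -0.6, "wx": -5.7, "wy": -1.7, "wz": 7.6}, {"dx": -0.7, "dy": -0.2, "dz": -0.6, "wx": -5.5, "wy": -1.7, "wz": 7.8}, {"dx": -0.8, "dy": -0.2, "dz": -0.6, "wx": -5.1, "wy": -1.6, "wz": 7.8}, {"dx": -0.9, "dy": -0.4, "dz": -0.6, "wx": -4.8, "wy": -1.6, "wz": 8}, {"dx": -0.9, "dy": -0.4, "dz": -0.6, "wx": -4.4, "wy": -1.6, "wz": 8.1}, {"dx": -1, "dy": -0.5, "dz": -0.6, "wx": -4.1, "wy": -1.5, "wz": 8.2}]}}

```text
time_s: 30.9
position: [481.6, -40.8, 141.0]
tool_rot: [[0.588, -0.712, 0.384], [-0.784, -0.386, 0.486], [-0.198, -0.587, -0.785]]
ft_force: [-0.0, 0.2, 0.3]
gripper_width: 85.7
```

>>> {"op": "jog_arm", "data": {"rows": [{"dx": -1.1, "dy": -0.6, "dz": -0.6, "wx": -3.7, "wy": -1.4, "wz": 8.3}, {"dx": -1.1, "dy": -0.7, "dz": -0.5, "wx": -3.3, "wy": -1.2, "wz": 8.4}, {"dx": -1.2, "dy": -0.8, "dz": -0.5, "wx": -3, "wy": -1.2, "wz": 8.4}, {"dx": -1.2, "dy": -0.8, "dz": -0.5, "wx": -2.5, "wy": -1, "wz": 8.5}, {"dx": 0, "dy": 0, "dz": 0, "wx": 0, "wy": 0, "wz": 0}]}}

```text
time_s: 31.52
position: [436.1, -69.8, 120.5]
tool_rot: [[0.937, -0.302, 0.173], [-0.348, -0.81, 0.471], [-0.002, -0.502, -0.865]]
ft_force: [1.0, 0.1, 0.9]
gripper_width: 85.6
```

```bash
python3 - <<'E'
from gp import *
from h import *
p,d=bot.snapshot('top');cv2.imwrite('pics/t3.png',p[:,:,::-1])
r=holder_pose(p,d,(203,234));print({k:np.round(v,3) for k,v in r.items()})
try:
    r=holder_pose(p,d,(358,249));print({k:np.round(v,3) for k,v in r.items()})
except Exception as e:print(e)
print(bot.get_state()['joint_pos'].round(2))
P,R,g=grasp((444.3,-48.1),4.357,np.deg2rad(30),1)
for off in(90,40,0):
    print(off,(P-off*R[:,2]-bot.get_state()['position']).round(1))
print(Ro.from_matrix(R@bot.get_state()['tool_rot'].T).as_rotvec(degrees=True).round(1),R[:,2])
E
```

```text
{'ctr': array([486.742, 322.669]), 'size': array([38.869, 42.744]), 'head': np.float64(1.702), 'rough': np.float64(1.699), 'origin': array([489.617, 300.857]), 'nsh': np.int64(169)}
{'ctr': array([444.082, -47.938]), 'size': array([42.53 , 38.895]), 'head': np.float64(4.336), 'rough': np.float64(4.337), 'origin': array([452.17 , -27.478]), 'nsh': np.int64(166)}
[-0.56  0.2   1.95  0.56  1.17 -0.47]
90 [ -0.2  -0.7 -59.5]
40 [   8.5   22.8 -102.8]
0 [  15.4   41.5 -137.4]
[-0.2 -0.   0.1] [ 0.17397753  0.46875561 -0.8660254 ]
```

>>> {"op": "jog_arm", "data": {"rows": [{"dx": 0, "dy": -0.1, "dz": -3, "wx": 0, "wy": 0, "wz": 0}, {"dx": 0, "dy": 0, "dz": -2.9, "wx": 0, "wy": 0, "wz": 0}, {"dx": 0.4, "dy": 1.1, "dz": -2.1, "wx": 0, "wy": 0, "wz": 0}, {"dx": 0.4, "dy": 1.2, "dz": -2.2, "wx": 0, "wy": 0, "wz": 0}, {"dx": 0.4, "dy": 1, "dz": -1.8, "wx": 0, "wy": 0, "wz": 0}, {"dx": 0.3, "dy": 0.9, "dz": -1.5, "wx": 0, "wy": 0, "wz": 0}, {"dx": 0, "dy": 0, "dz": 0, "wx": 0, "wy": 0, "wz": 0}]}}

```text
time_s: 32.45
position: [450.9, -28.4, -14.3]
tool_rot: [[0.938, -0.3, 0.173], [-0.346, -0.812, 0.47], [-0.001, -0.501, -0.866]]
ft_force: [0.1, -0.5, 0.2]
gripper_width: 85.4
```

>>> {"op": "jog_arm", "data": {"rows": [{"dx": 0, "dy": 0, "dz": 0, "wx": 0, "wy": 0, "wz": 0}, {"dx": 0, "dy": 0, "dz": 0, "wx": 0, "wy": 0, "wz": 0}, {"dx": 0, "dy": 0, "dz": 0, "wx": 0, "wy": 0, "wz": 0}, {"dx": 0, "dy": 0, "dz": 0, "wx": 0, "wy": 0, "wz": 0}, {"dx": 0, "dy": 0, "dz": 0, "wx": 0, "wy": 0, "wz": 0}], "claw": 1, "grip_force": 90}}

```text
time_s: 33.08
position: [451.7, -29.7, -12.7]
tool_rot: [[0.938, -0.298, 0.176], [-0.346, -0.813, 0.468], [0.003, -0.5, -0.866]]
ft_force: [-2.4, -3.0, 7.8]
gripper_width: 38.9
```

```bash
python3 - <<'E'
from gp import *
from h import *
p,d=bot.snapshot('top');crop('top',p,358,249,90,80,7,'l1')
try:
    r=holder_pose(p,d,(358,249),22);print({k:np.round(v,3) for k,v in r.items()})
except Exception as e:print(e)
E
```

```text
{'ctr': array([445.893, -47.901]), 'size': array([41.671, 38.707]), 'head': np.float64(4.357), 'rough': np.float64(4.36), 'origin': array([453.542, -27.274]), 'nsh': np.int64(130)}
```

```bash
cat >> gp.py <<'E'
def chk(qs,g,step=3):
    o=np.array(g['o']);Hr=np.array(g['H'])
    for k,q in enumerate(qs):
        P,R=fk(q,PK);O=P+R@o;a=(R@Hr)[:,0]
        if k%step==0 or k==len(qs)-1:print(k,'O',O.round().tolist(),'tip',(O-42*a).round().tolist(),'cap',(O+60*a).round().tolist(),'wrist',(P-200*R[:,2]).round().tolist())
E
python3 - <<'E'
from gp import *
from h import *
save_grasp([453.3,-27.4,20]);g=json.load(open('grasp.json'))
q=bot.get_state()['joint_pos'];P,R=fk(q,PK)
qh=ik(P+[0,0,140],R)[0]
qb=ik(*goal(SOCK[1]+[0,0,85],np.deg2rad(10),g))[0];print(qh.round(2),qb.round(2))
qs=emit(qb,qa=qh);chk(qs,g)
E
```

```text
a head -1.9240739010308583
[-0.46  0.18  1.96  0.58  1.13 -0.39] [-0.11  0.25  2.1   2.31  0.34  2.22]
23 tip z min 151.54336952933392
[{"dx": 1.6, "dy": 1.3, "dz": 0.4, "wx": 3.6, "wy": 0.9, "wz": -8}, {"dx": 1.5, "dy": 1.3, "dz": 0.4, "wx": 3.8, "wy": 1.1, "wz": -7.9}, {"dx": 1.5, "dy": 1.1, "dz": 0.5, "wx": 4.3, "wy": 1.5, "wz": -7.9}, {"dx": 1.5, "dy": 1, "dz": 0.6, "wx": 4.5, "wy": 1.7, "wz": -7.7}, {"dx": 1.3, "dy": 0.8, "dz": 0.5, "wx": 4.9, "wy": 1.9, "wz": -7.7}, {"dx": 1.3, "dy": 0.8, "dz": 0.5, "wx": 5.1, "wy": 2.2, "wz": -7.5}, {"dx": 1.3, "dy": 0.6, "dz": 0.6, "wx": 5.4, "wy": 2.3, "wz": -7.4}, {"dx": 1.1, "dy": 0.5, "dz": 0.5, "wx": 5.7, "wy": 2.5, "wz": -7.3}, {"dx": 1.1, "dy": 0.4, "dz": 0.5, "wx": 6, "wy": 2.6, "wz": -7.2}, {"dx": 1, "dy": 0.3, "dz": 0.4, "wx": 6.2, "wy": 2.8, "wz": -7}, {"dx": 0.9, "dy": 0.2, "dz": 0.3, "wx": 6.5, "wy": 2.8, "wz": -6.9}, {"dx": 0.9, "dy": 0, "dz": 0.3, "wx": 6.6, "wy": 2.8, "wz": -6.8}, {"dx": 0.7, "dy": 0, "dz": 0.2, "wx": 6.9, "wy": 3, "wz": -6.6}, {"dx": 0.6, "dy": 0, "dz": 0.2, "wx": 7, "wy": 2.9, "wz": -6.6}, {"dx": 0.6, "dy": 
[... 846 characters left out ...]
6.0] tip [580.0, 33.0, 194.0] cap [486.0, -1.0, 175.0] wrist [443.0, -77.0, 293.0]
9 O [572.0, 26.0, 196.0] tip [614.0, 22.0, 200.0] cap [513.0, 31.0, 190.0] wrist [453.0, -59.0, 290.0]
12 O [594.0, 26.0, 198.0] tip [631.0, 8.0, 193.0] cap [540.0, 52.0, 207.0] wrist [460.0, -43.0, 286.0]
15 O [605.0, 24.0, 193.0] tip [633.0, -1.0, 174.0] cap [565.0, 59.0, 221.0] wrist [463.0, -29.0, 280.0]
18 O [607.0, 23.0, 181.0] tip [623.0, 1.0, 149.0] cap [584.0, 54.0, 227.0] wrist [464.0, -16.0, 271.0]
21 O [602.0, 25.0, 164.0] tip [607.0, 14.0, 123.0] cap [595.0, 41.0, 221.0] wrist [461.0, -4.0, 261.0]
23 O [595.0, 29.0, 150.0] tip [595.0, 29.0, 108.0] cap [595.0, 29.0, 210.0] wrist [457.0, 4.0, 253.0]
```

>>> {"op": "jog_arm", "data": {"rows": [{"dx": 0, "dy": 0, "dz": 2, "wx": 0, "wy": 0, "wz": 0}, {"dx": 0, "dy": 0, "dz": 4, "wx": 0, "wy": 0, "wz": 0}, {"dx": 0, "dy": 0, "dz": 4, "wx": 0, "wy": 0, "wz": 0}, {"dx": 0, "dy": 0, "dz": 4, "wx": 0, "wy": 0, "wz": 0}, {"dx": 0, "dy": 0, "dz": 0, "wx": 0, "wy": 0, "wz": 0}]}}

```text
time_s: 33.75
position: [452.3, -29.9, 129.0]
tool_rot: [[0.938, -0.296, 0.179], [-0.346, -0.814, 0.467], [0.007, -0.5, -0.866]]
ft_force: [0.5, 0.6, -2.5]
gripper_width: 39.0
```

>>> {"op": "jog_arm", "data": {"rows": [{"dx": 1.6, "dy": 1.3, "dz": 0.4, "wx": 3.6, "wy": 0.9, "wz": -8}, {"dx": 1.5, "dy": 1.3, "dz": 0.4, "wx": 3.8, "wy": 1.1, "wz": -7.9}, {"dx": 1.5, "dy": 1.1, "dz": 0.5, "wx": 4.3, "wy": 1.5, "wz": -7.9}, {"dx": 1.5, "dy": 1, "dz": 0.6, "wx": 4.5, "wy": 1.7, "wz": -7.7}, {"dx": 1.3, "dy": 0.8, "dz": 0.5, "wx": 4.9, "wy": 1.9, "wz": -7.7}, {"dx": 1.3, "dy": 0.8, "dz": 0.5, "wx": 5.1, "wy": 2.2, "wz": -7.5}, {"dx": 1.3, "dy": 0.6, "dz": 0.6, "wx": 5.4, "wy": 2.3, "wz": -7.4}, {"dx": 1.1, "dy": 0.5, "dz": 0.5, "wx": 5.7, "wy": 2.5, "wz": -7.3}, {"dx": 1.1, "dy": 0.4, "dz": 0.5, "wx": 6, "wy": 2.6, "wz": -7.2}, {"dx": 1, "dy": 0.3, "dz": 0.4, "wx": 6.2, "wy": 2.8, "wz": -7}]}}

```text
time_s: 35.0
position: [583.1, 51.6, 174.0]
tool_rot: [[-0.127, -0.756, 0.642], [-0.653, 0.551, 0.52], [-0.747, -0.353, -0.564]]
ft_force: [0.2, -0.0, -1.4]
gripper_width: 39.0
```

>>> {"op": "jog_arm", "data": {"rows": [{"dx": 0.9, "dy": 0.2, "dz": 0.3, "wx": 6.5, "wy": 2.8, "wz": -6.9}, {"dx": 0.9, "dy": 0, "dz": 0.3, "wx": 6.6, "wy": 2.8, "wz": -6.8}, {"dx": 0.7, "dy": 0, "dz": 0.2, "wx": 6.9, "wy": 3, "wz": -6.6}, {"dx": 0.6, "dy": 0, "dz": 0.2, "wx": 7, "wy": 2.9, "wz": -6.6}, {"dx": 0.6, "dy": -0.2, "dz": 0, "wx": 7.2, "wy": 3, "wz": -6.5}, {"dx": 0.4, "dy": -0.1, "dz": -0.1, "wx": 7.3, "wy": 2.9, "wz": -6.5}, {"dx": 0.4, "dy": -0.2, "dz": -0.2, "wx": 7.5, "wy": 2.9, "wz": -6.3}, {"dx": 0.2, "dy": -0.3, "dz": -0.2, "wx": 7.6, "wy": 2.9, "wz": -6.4}, {"dx": 0.2, "dy": -0.2, "dz": -0.4, "wx": 7.6, "wy": 2.8, "wz": -6.3}, {"dx": 0, "dy": -0.3, "dz": -0.5, "wx": 7.7, "wy": 2.8, "wz": -6.3}]}}

```text
time_s: 36.25
position: [631.5, 40.4, 169.3]
tool_rot: [[-0.449, 0.268, 0.852], [0.793, 0.559, 0.242], [-0.412, 0.784, -0.464]]
ft_force: [-0.3, -0.6, -1.7]
gripper_width: 38.8
```

>>> {"op": "jog_arm", "data": {"rows": [{"dx": -0.1, "dy": -0.2, "dz": -0.5, "wx": 7.8, "wy": 2.7, "wz": -6.4}, {"dx": -0.1, "dy": -0.2, "dz": -0.7, "wx": 7.8, "wy": 2.7, "wz": -6.4}, {"dx": -0.3, "dy": -0.2, "dz": -0.8, "wx": 7.8, "wy": 2.7, "wz": -6.4}, {"dx": 0, "dy": 0, "dz": 0, "wx": 0, "wy": 0, "wz": 0}]}}

```text
time_s: 36.75
position: [626.4, 34.8, 149.6]
tool_rot: [[-0.176, 0.496, 0.85], [0.984, 0.09, 0.152], [-0.001, 0.864, -0.504]]
ft_force: [0.0, -0.2, -1.9]
gripper_width: 38.9
```

```bash
python3 -c "
from nx import *
import numpy as np
nx([595.2,29.2,150],np.deg2rad(10))
p,d=bot.snapshot('top');O=cur()[0];u=topface(p,O,O[2]+44,'l2');print(u,[int(u[0])-45,int(u[1])-40])
p,d=bot.snapshot('scene');x,y=proj('scene',O)[0];print(x,y,crop('scene',p,int(x),int(y)+10,120,100,6,'l2s'))
"
```

```text
q [-0.11  0.25  2.11  2.32  0.34  2.21] -> [-0.11  0.25  2.1   2.31  0.34  2.22] dP [ 0.12 -0.06  0.31] ang 0.3
2 0.14142135623730953
0 [ 0.06 -0.03  0.16  0.05 -0.1   0.  ]
O [594.   29.8 147. ] ax [0.004 0.002 1.   ] 38.9286560208665
[327.09872283 175.650212  ] [282, 135]
308.7294642537789 204.93021616945214 (248, 164)
```

```bash
python3 - <<'E'
from gp import *
from h import *
g=json.load(open('grasp.json'))
q=bot.get_state()['joint_pos']
S=ik(*goal([594.2,29.6,150],np.deg2rad(-10),g));print(S,ik(*goal([594.2,29.6,65],np.deg2rad(-10),g)))
qs=emit(S[0]);chk(qs,g)
P,R=fk(q,PK);P2,R2=fk(S[0],PK);print((P2-P).round(1),Ro.from_matrix(R2@R.T).as_rotvec(degrees=True))
E
```

```text
[array([0.06796459, 0.2528253 , 2.09404334, 3.86484888, 0.31503318,
       0.99383019])] [array([0.06796459, 0.4574712 , 2.1079848 , 3.5839557 , 0.49956293,
       1.29809753])]
6 tip z min 164.78478979020673
[{"dx": 0.8, "dy": -0.1, "dz": 1, "wx": 0.3, "wy": -2.4, "wz": -3.2}, {"dx": 0.5, "dy": -0.3, "dz": 0.6, "wx": 0, "wy": -1.4, "wz": -3.5}, {"dx": 0.1, "dy": -0.3, "dz": 0.3, "wx": 0, "wy": -0.5, "wz": -3.6}, {"dx": -0.2, "dy": -0.4, "dz": -0.2, "wx": 0.1, "wy": 0.5, "wz": -3.5}, {"dx": -0.5, "dy": -0.1, "dz": -0.6, "wx": 0.3, "wy": 1.4, "wz": -3.3}, {"dx": -0.8, "dy": 0.1, "dz": -0.9, "wx": 0.5, "wy": 2.2, "wz": -2.9}]
0 O [595.0, 30.0, 148.0] tip [595.0, 29.0, 106.0] cap [595.0, 30.0, 208.0] wrist [457.0, 4.0, 251.0]
3 O [609.0, 28.0, 164.0] tip [612.0, 28.0, 123.0] cap [604.0, 29.0, 224.0] wrist [461.0, 28.0, 257.0]
6 O [594.0, 30.0, 150.0] tip [594.0, 30.0, 108.0] cap [594.0, 30.0, 210.0] wrist [456.0, 53.0, 253.0]
[ -0.7 -11.5   2. ] [  0.22119611  -0.12481841 -20.05649079]
```

Simple yaw of −20° about the socket axis.

>>> {"op": "jog_arm", "data": {"rows": [{"dx": 0.8, "dy": -0.1, "dz": 1, "wx": 0.3, "wy": -2.4, "wz": -3.2}, {"dx": 0.5, "dy": -0.3, "dz": 0.6, "wx": 0, "wy": -1.4, "wz": -3.5}, {"dx": 0.1, "dy": -0.3, "dz": 0.3, "wx": 0, "wy": -0.5, "wz": -3.6}, {"dx": -0.2, "dy": -0.4, "dz": -0.2, "wx": 0.1, "wy": 0.5, "wz": -3.5}, {"dx": -0.5, "dy": -0.1, "dz": -0.6, "wx": 0.3, "wy": 1.4, "wz": -3.3}, {"dx": -0.8, "dy": 0.1, "dz": -0.9, "wx": 0.5, "wy": 2.2, "wz": -2.9}, {"dx": 0, "dy": 0, "dz": 0, "wx": 0, "wy": 0, "wz": 0}, {"dx": 0, "dy": 0, "dz": -1, "wx": 0, "wy": 0, "wz": 0}, {"dx": 0, "dy": 0, "dz": -1.5, "wx": 0, "wy": 0, "wz": 0}, {"dx": 0, "dy": 0, "dz": 0, "wx": 0, "wy": 0, "wz": 0}]}}

```text
time_s: 38.1
position: [626.3, 23.5, 127.8]
tool_rot: [[0.17, 0.492, 0.854], [0.986, -0.086, -0.146], [0.001, 0.866, -0.499]]
ft_force: [0.7, 0.2, -2.6]
gripper_width: 39.1
```

```bash
python3 -c "
from nx import *
import numpy as np
nx([594.2,29.6,65],np.deg2rad(-10))
p,d=bot.snapshot('top');O=cur()[0];u=topface(p,O,O[2]+44,'l3');print(u,[int(u[0])-45,int(u[1])-40])
p,d=bot.snapshot('scene');x,y=proj('scene',O)[0];print(x,y,crop('scene',p,int(x),int(y)+10,120,100,6,'l3s'))
"
```

```text
q [0.07 0.31 2.1  3.75 0.37 1.12] -> [0.07 0.46 2.11 3.58 0.5  1.3 ] dP [ 0.01 -0.03 -6.01] ang 0.1
2 0.37416573867739417
0 [ 0.   -0.02 -3.   -0.05  0.05  0.  ]
O [594.1  29.8 125. ] ax [-0.001 -0.001  1.   ] 39.1349570108152
[326.63835061 177.22778997] [281, 137]
309.1113460877109 212.70855049974935 (249, 172)
```

>>> {"op": "jog_arm", "data": {"rows": [{"dx": 0, "dy": 0, "dz": -1.2, "wx": 0, "wy": 0, "wz": 0}, {"dx": 0, "dy": 0, "dz": -1.2, "wx": 0, "wy": 0, "wz": 0}, {"dx": 0, "dy": 0, "dz": -1.2, "wx": 0, "wy": 0, "wz": 0}, {"dx": 0, "dy": 0, "dz": -0.8, "wx": 0, "wy": 0, "wz": 0}, {"dx": 0, "dy": 0, "dz": -0.5, "wx": 0, "wy": 0, "wz": 0}, {"dx": 0, "dy": 0, "dz": -0.4, "wx": 0, "wy": 0, "wz": 0}, {"dx": 0, "dy": 0, "dz": 0, "wx": 0, "wy": 0, "wz": 0}]}}

```text
time_s: 39.08
position: [626.3, 23.7, 75.4]
tool_rot: [[0.172, 0.491, 0.854], [0.985, -0.088, -0.147], [0.003, 0.867, -0.499]]
ft_force: [0.1, 0.1, -2.1]
gripper_width: 39.0
```

>>> {"op": "jog_arm", "data": {"rows": [{"dx": 0, "dy": 0, "dz": -0.2, "wx": 0, "wy": 0, "wz": 0}, {"dx": 0, "dy": 0, "dz": -0.2, "wx": 0, "wy": 0, "wz": 0}, {"dx": 0, "dy": 0, "dz": -0.1, "wx": 0, "wy": 0, "wz": 0}, {"dx": 0, "dy": 0, "dz": 0, "wx": 0, "wy": 0, "wz": 0}]}}

```text
time_s: 39.58
position: [626.3, 23.7, 70.4]
tool_rot: [[0.172, 0.491, 0.854], [0.985, -0.088, -0.147], [0.003, 0.867, -0.499]]
ft_force: [0.1, -0.1, -2.6]
gripper_width: 38.7
```

```bash
python3 -c "
from h import *
print(cur()[0],bot.get_state()['ft_force'])"
```

```text
[594.19449978  30.14313954  67.7006164 ] [ 0.10601922 -0.05990802 -2.61192197]
```

>>> {"op": "jog_arm", "data": {"rows": [{"dx": 0, "dy": 0, "dz": -0.15, "wx": 0, "wy": 0, "wz": 0}, {"dx": 0, "dy": 0, "dz": -0.15, "wx": 0, "wy": 0, "wz": 0}, {"dx": 0, "dy": 0, "dz": 0, "wx": 0, "wy": 0, "wz": 0}]}}

```text
time_s: 39.95
position: [626.3, 23.7, 67.4]
tool_rot: [[0.172, 0.491, 0.854], [0.985, -0.088, -0.147], [0.003, 0.867, -0.499]]
ft_force: [-0.0, 0.5, -1.7]
gripper_width: 39.0
```

>>> {"op": "jog_arm", "data": {"rows": [{"dx": 0, "dy": 0, "dz": -0.1, "wx": 0, "wy": 0, "wz": 0}, {"dx": 0, "dy": 0, "dz": 0, "wx": 0, "wy": 0, "wz": 0}]}}

```text
time_s: 40.2
position: [626.7, 23.7, 67.3]
tool_rot: [[0.172, 0.489, 0.855], [0.985, -0.088, -0.147], [0.003, 0.868, -0.497]]
ft_force: [-3.2, 0.4, 4.3]
gripper_width: 38.7
```

Seated (contact at z≈64.6). Release and retreat, lifting along the tool axis.

>>> {"op": "jog_arm", "data": {"rows": [{"dx": 0, "dy": 0, "dz": 0, "wx": 0, "wy": 0, "wz": 0}, {"dx": 0, "dy": 0, "dz": 0, "wx": 0, "wy": 0, "wz": 0}, {"dx": 0, "dy": 0, "dz": 0, "wx": 0, "wy": 0, "wz": 0}, {"dx": 0, "dy": 0, "dz": 0, "wx": 0, "wy": 0, "wz": 0}], "claw": 0}}

```text
time_s: 40.7
position: [626.3, 23.8, 66.5]
tool_rot: [[0.172, 0.491, 0.854], [0.985, -0.089, -0.147], [0.003, 0.867, -0.499]]
ft_force: [0.8, 0.6, -0.6]
gripper_width: 85.2
```

>>> {"op": "jog_arm", "data": {"rows": [{"dx": -1.3, "dy": 0.2, "dz": 0.8, "wx": 0, "wy": 0, "wz": 0}, {"dx": -2.2, "dy": 0.4, "dz": 1.3, "wx": 0, "wy": 0, "wz": 0}, {"dx": -2.6, "dy": 0.5, "dz": 1.6, "wx": 0, "wy": 0, "wz": 0}, {"dx": -2, "dy": 0.4, "dz": 3, "wx": 0, "wy": 0, "wz": 0}, {"dx": 0, "dy": 0, "dz": 4, "wx": 0, "wy": 0, "wz": 0}, {"dx": 0, "dy": 0, "dz": 0, "wx": 0, "wy": 0, "wz": 0}]}}

```text
time_s: 41.45
position: [546.2, 39.0, 177.0]
tool_rot: [[0.172, 0.486, 0.857], [0.985, -0.089, -0.147], [0.005, 0.869, -0.494]]
ft_force: [-0.5, -0.1, -0.2]
gripper_width: 85.6
```

```bash
python3 - <<'E'
from gp import *
from h import *
p,d=bot.snapshot('top');cv2.imwrite('pics/t4.png',p[:,:,::-1])
r=holder_pose(p,d,(203,234));print({k:np.round(v,3) for k,v in r.items()})
p,d=bot.snapshot('scene');crop('scene',p,300,225,140,90,5.5,'l4')
q=bot.get_state()['joint_pos'];print(q.round(2))
P,R,g=grasp(r['ctr'],r['head'],np.deg2rad(30),0)
pre=ik(P-90*R[:,2]+[0,0,60],R);print(pre[0].round(2),P)
qs=emit(pre[0]);
for q in qs[::3]:
    P,R=fk(q,PK);print((P-30*R[:,2]).round(),(P-110*R[:,2]).round(),R[:,0].round(1))
E
```

```text
{'ctr': array([447.777, 289.615]), 'size': array([39.081, 42.191]), 'head': np.float64(1.658), 'rough': np.float64(1.811), 'origin': array([449.704, 267.699]), 'nsh': np.int64(50)}
[0.13 0.05 2.27 4.06 0.33 0.84]
[ 0.74  0.58  1.41 -0.41  1.5   0.76] [449.63820455 268.44628537 -16.73428289]
29 tip z min 119.8581550278511
[{"dx": 2.1, "dy": 1.7, "dz": 2.1, "wx": -7.4, "wy": -3.2, "wz": 6}, {"dx": 1.9, "dy": 2.2, "dz": 2.2, "wx": -7.2, "wy": -3.7, "wz": 6.1}, {"dx": 1.6, "dy": 2.6, "dz": 2.2, "wx": -6.9, "wy": -3.9, "wz": 6.2}, {"dx": 1.3, "dy": 3.1, "dz": 2.1, "wx": -6.7, "wy": -4.3, "wz": 6.4}, {"dx": 0.9, "dy": 3.4, "dz": 2, "wx": -6.4, "wy": -4.4, "wz": 6.5}, {"dx": 0.4, "dy": 3.8, "dz": 1.7, "wx": -6.1, "wy": -4.6, "wz": 6.7}, {"dx": 0, "dy": 3.9, "dz": 1.5, "wx": -5.9, "wy": -4.7, "wz": 6.9}, {"dx": -0.6, "dy": 4.1, "dz": 1.2, "wx": -5.6, "wy": -4.7, "wz": 7.1}, {"dx": -1.1, "dy": 4, "dz": 0.7, "wx": -5.5, "wy": -4.7, "wz": 7.3}, {"dx": -1.5, "dy": 3.9, "dz": 0.4, "wx": -5.2, "wy": -4.7, "wz": 7.4}, {"dx": -2, "dy": 3.7, "dz": -0.1, "wx": -5.2, "wy": -4.5, "wz": 7.7}, {"dx": -2.4
[... 1067 characters left out ...]
 -2.2, "dz": 0.4, "wx": -7.2, "wy": -3.8, "wz": 5.1}, {"dx": 2.3, "dy": -2, "dz": 0.9, "wx": -7.2, "wy": -4.1, "wz": 4.7}, {"dx": 2.5, "dy": -1.5, "dz": 1.6, "wx": -7.2, "wy": -4.4, "wz": 4.3}]
[520.  43. 188.] [451.  55. 228.] [0.2 1.  0. ]
[573. 104. 247.] [496. 104. 271.] [-0.1  0.9 -0.4]
[599. 199. 300.] [522. 178. 309.] [-0.3  0.7 -0.7]
[586. 310. 331.] [521. 263. 332.] [-0.3  0.3 -0.9]
[536. 411. 329.] [493. 343. 333.] [-0.1  0.  -1. ]
[464. 478. 294.] [450. 401. 311.] [ 0.2 -0.2 -1. ]
[395. 498. 236.] [408. 428. 273.] [ 0.5 -0.4 -0.8]
[356. 471. 174.] [383. 424. 232.] [ 0.7 -0.3 -0.6]
[358. 415. 130.] [386. 401. 204.] [ 0.9 -0.2 -0.4]
[402. 356. 125.] [414. 377. 201.] [ 1.  -0.1 -0.1]
```

```bash
python3 - <<'E'
from gp import *
from h import *
p,d=bot.snapshot('top')
r=holder_pose(p,d,(217,251));print({k:np.round(v,3) for k,v in r.items()})
P,R,g=grasp(r['ctr'],r['head'],np.deg2rad(30),0)
pre=ik(P-90*R[:,2]+[0,0,80],R);print(pre[0].round(2),P)
np.savez('slit.npz',C=r['ctr'],h=r['head'])
for deg in(10,20,30):print([ik(*goal(SOCK[0]+[0,0,z],np.deg2rad(deg),g))[0].round(2).tolist() for z in(0,85)])
qs=emit(pre[0])
E
```

```text
{'ctr': array([447.786, 289.507]), 'size': array([39.081, 42.408]), 'head': np.float64(1.658), 'rough': np.float64(1.565), 'origin': array([449.713, 267.591]), 'nsh': np.int64(177)}
[ 0.74  0.55  1.4  -0.41  1.53  0.74] [449.647665   268.3383447  -16.73428289]
[[0.14, 0.49, 2.05, 3.06, 0.45, -1.52], [0.14, 0.3, 2.03, 3.0, 0.24, -1.45]]
[[0.05, 0.5, 2.04, 2.58, 0.49, -1.21], [0.05, 0.31, 2.03, 2.27, 0.33, -0.87]]
[[-0.02, 0.51, 2.01, 2.18, 0.58, -0.99], [-0.02, 0.33, 2.0, 1.88, 0.49, -0.64]]
29 tip z min 136.88720473381838
[{"dx": 2.1, "dy": 1.7, "dz": 2.2, "wx": -7.4, "wy": -3.4, "wz": 6}, {"dx": 1.9, "dy": 2.2, "dz": 2.3, "wx": -7.2, "wy": -3.7, "wz": 6.1}, {"dx": 1.7, "dy": 2.6, "dz": 2.3, "wx": -7, "wy": -4.1, "wz": 6.2}, {"dx": 1.3, "dy": 3.1, "dz": 2.2, "wx": -6.7, "wy": -4.4, "wz": 6.3}, {"dx": 0.9, "dy": 3.4, "dz": 2.1, "wx": -6.4, "wy": -4.6, "wz": 6.5}, {"dx": 0.4, "dy": 3.8, "dz": 1.9, "wx": -6.2, "wy": -4.8, "wz": 6.6}, {"dx": 0, "dy": 4, "dz": 1.6, "wx": -5.9, "wy": -4.8, "wz": 6.9}, {"dx": -0.6, "dy": 4, "dz": 1.3, "wx": -5.6, "wy": -4.9, "wz": 7}, {"dx": -1.2, "dy": 4.1
[... 768 characters left out ...]
, "dy": -1.2, "dz": -2.3, "wx": -5.9, "wy": -3.3, "wz": 7.4}, {"dx": -1, "dy": -1.7, "dz": -2.3, "wx": -6.1, "wy": -3.2, "wz": 7.1}, {"dx": -0.4, "dy": -2.1, "dz": -1.9, "wx": -6.4, "wy": -3.2, "wz": 6.9}, {"dx": 0.1, "dy": -2.3, "dz": -1.6, "wx": -6.7, "wy": -3.2, "wz": 6.5}, {"dx": 0.7, "dy": -2.5, "dz": -1.2, "wx": -6.8, "wy": -3.3, "wz": 6.1}, {"dx": 1.2, "dy": -2.5, "dz": -0.7, "wx": -7, "wy": -3.5, "wz": 5.7}, {"dx": 1.7, "dy": -2.4, "dz": -0.2, "wx": -7.1, "wy": -3.6, "wz": 5.4}, {"dx": 2.1, "dy": -2.3, "dz": 0.5, "wx": -7.3, "wy": -3.9, "wz": 4.8}, {"dx": 2.3, "dy": -1.9, "dz": 1, "wx": -7.3, "wy": -4.1, "wz": 4.5}, {"dx": 2.5, "dy": -1.7, "dz": 1.7, "wx": -7.2, "wy": -4.5, "wz": 4}]
```

>>> {"op": "jog_arm", "data": {"rows": [{"dx": 2.1, "dy": 1.7, "dz": 2.2, "wx": -7.4, "wy": -3.4, "wz": 6}, {"dx": 1.9, "dy": 2.2, "dz": 2.3, "wx": -7.2, "wy": -3.7, "wz": 6.1}, {"dx": 1.7, "dy": 2.6, "dz": 2.3, "wx": -7, "wy": -4.1, "wz": 6.2}, {"dx": 1.3, "dy": 3.1, "dz": 2.2, "wx": -6.7, "wy": -4.4, "wz": 6.3}, {"dx": 0.9, "dy": 3.4, "dz": 2.1, "wx": -6.4, "wy": -4.6, "wz": 6.5}, {"dx": 0.4, "dy": 3.8, "dz": 1.9, "wx": -6.2, "wy": -4.8, "wz": 6.6}, {"dx": 0, "dy": 4, "dz": 1.6, "wx": -5.9, "wy": -4.8, "wz": 6.9}, {"dx": -0.6, "dy": 4, "dz": 1.3, "wx": -5.6, "wy": -4.9, "wz": 7}, {"dx": -1.2, "dy": 4.1, "dz": 0.9, "wx": -5.5, "wy": -4.9, "wz": 7.3}, {"dx": -1.6, "dy": 4, "dz": 0.4, "wx": -5.3, "wy": -4.8, "wz": 7.4}]}}

```text
time_s: 42.85
position: [593.7, 369.2, 343.1]
tool_rot: [[-0.203, -0.659, 0.724], [0.232, 0.686, 0.689], [-0.951, 0.308, 0.014]]
ft_force: [-0.2, 0.1, -0.3]
gripper_width: 85.5
```

>>> {"op": "jog_arm", "data": {"rows": [{"dx": -2, "dy": 3.7, "dz": 0, "wx": -5.1, "wy": -4.7, "wz": 7.5}, {"dx": -2.4, "dy": 3.3, "dz": -0.4, "wx": -5.1, "wy": -4.6, "wz": 7.7}, {"dx": -2.6, "dy": 2.9, "dz": -0.9, "wx": -5, "wy": -4.4, "wz": 7.8}, {"dx": -2.9, "dy": 2.4, "dz": -1.3, "wx": -5.1, "wy": -4.3, "wz": 7.9}, {"dx": -2.8, "dy": 1.8, "dz": -1.7, "wx": -5.1, "wy": -4, "wz": 7.9}, {"dx": -2.9, "dy": 1.2, "dz": -2, "wx": -5.2, "wy": -3.8, "wz": 7.9}, {"dx": -2.6, "dy": 0.6, "dz": -2.2, "wx": -5.3, "wy": -3.7, "wz": 7.8}, {"dx": -2.4, "dy": -0.1, "dz": -2.4, "wx": -5.5, "wy": -3.5, "wz": 7.7}, {"dx": -1.9, "dy": -0.7, "dz": -2.4, "wx": -5.8, "wy": -3.3, "wz": 7.6}, {"dx": -1.5, "dy": -1.2, "dz": -2.3, "wx": -5.9, "wy": -3.3, "wz": 7.4}]}}

```text
time_s: 44.1
position: [353.4, 505.5, 186.2]
tool_rot: [[0.65, -0.692, -0.315], [-0.339, -0.634, 0.695], [-0.681, -0.345, -0.646]]
ft_force: [-1.2, -0.6, 0.2]
gripper_width: 85.4
```

```bash
python3 - <<'E'
from gp import *
from h import *
z=np.load('slit.npz')
P,R,g=grasp(z['C'],float(z['h']),np.deg2rad(30),0)
pre=ik(P-90*R[:,2]+[0,0,80],R);s=bot.get_state();print(s['joint_pos'].round(2),pre[0].round(2))
qs=emit(pre[0])
E
```

```text
[0.56 0.4  1.67 0.97 1.16 0.78] [ 0.74  0.55  1.4  -0.41  1.53  0.74]
9 tip z min 136.69650472523824
[{"dx": -1, "dy": -1.7, "dz": -2.2, "wx": -6.1, "wy": -3.2, "wz": 7.1}, {"dx": -0.4, "dy": -2.1, "dz": -1.9, "wx": -6.3, "wy": -3.2, "wz": 6.8}, {"dx": 0.2, "dy": -2.3, "dz": -1.6, "wx": -6.6, "wy": -3.2, "wz": 6.5}, {"dx": 0.7, "dy": -2.4, "dz": -1.2, "wx": -6.8, "wy": -3.4, "wz": 6.1}, {"dx": 1.3, "dy": -2.5, "dz": -0.6, "wx": -6.9, "wy": -3.4, "wz": 5.7}, {"dx": 1.6, "dy": -2.5, "dz": -0.2, "wx": -7.1, "wy": -3.6, "wz": 5.3}, {"dx": 2.1, "dy": -2.2, "dz": 0.5, "wx": -7.1, "wy": -3.9, "wz": 4.9}, {"dx": 2.3, "dy": -1.9, "dz": 1.1, "wx": -7.3, "wy": -4.1, "wz": 4.5}, {"dx": 2.4, "dy": -1.6, "dz": 1.6, "wx": -7.2, "wy": -4.4, "wz": 4}]
```

>>> {"op": "jog_arm", "data": {"rows": [{"dx": -1, "dy": -1.7, "dz": -2.2, "wx": -6.1, "wy": -3.2, "wz": 7.1}, {"dx": -0.4, "dy": -2.1, "dz": -1.9, "wx": -6.3, "wy": -3.2, "wz": 6.8}, {"dx": 0.2, "dy": -2.3, "dz": -1.6, "wx": -6.6, "wy": -3.2, "wz": 6.5}, {"dx": 0.7, "dy": -2.4, "dz": -1.2, "wx": -6.8, "wy": -3.4, "wz": 6.1}, {"dx": 1.3, "dy": -2.5, "dz": -0.6, "wx": -6.9, "wy": -3.4, "wz": 5.7}, {"dx": 1.6, "dy": -2.5, "dz": -0.2, "wx": -7.1, "wy": -3.6, "wz": 5.3}, {"dx": 2.1, "dy": -2.2, "dz": 0.5, "wx": -7.1, "wy": -3.9, "wz": 4.9}, {"dx": 2.3, "dy": -1.9, "dz": 1.1, "wx": -7.3, "wy": -4.1, "wz": 4.5}, {"dx": 2.4, "dy": -1.6, "dz": 1.6, "wx": -7.2, "wy": -4.4, "wz": 4}, {"dx": 0, "dy": 0, "dz": 0, "wx": 0, "wy": 0, "wz": 0}]}}

```text
time_s: 45.35
position: [446.0, 314.6, 142.9]
tool_rot: [[0.996, 0.078, 0.04], [0.088, -0.866, -0.493], [-0.004, 0.495, -0.869]]
ft_force: [-0.4, 0.3, 0.1]
gripper_width: 85.4
```

```bash
python3 - <<'E'
from gp import *
from h import *
p,d=bot.snapshot('top');cv2.imwrite('pics/t5.png',p[:,:,::-1])
r=holder_pose(p,d,(217,251));print({k:np.round(v,3) for k,v in r.items()})
z=np.load('slit.npz');s=bot.get_state();print(s['joint_pos'].round(2))
P,R,g=grasp(z['C'],float(z['h']),np.deg2rad(30),0,gz=29)
for off in(90,40,0):
    print(off,(P-off*R[:,2]-s['position']).round(1))
print(Ro.from_matrix(R@s['tool_rot'].T).as_rotvec(degrees=True).round(1),R[:,2])
E
```

```text
{'ctr': array([447.786, 289.507]), 'size': array([39.081, 42.408]), 'head': np.float64(1.658), 'rough': np.float64(1.563), 'origin': array([449.713, 267.591]), 'nsh': np.int64(176)}
[ 0.74  0.55  1.39 -0.4   1.54  0.74]
90 [  0.1  -1.6 -79.5]
40 [   2.3  -26.5 -122.8]
0 [   4.1  -46.4 -157.4]
[-0.5 -0.4  0.1] [ 0.04379214 -0.49807856 -0.8660254 ]
```

>>> {"op": "jog_arm", "data": {"rows": [{"dx": 0, "dy": -0.1, "dz": -4, "wx": 0, "wy": 0, "wz": 0}, {"dx": 0, "dy": -0.1, "dz": -4, "wx": -0.5, "wy": -0.4, "wz": 0}, {"dx": 0.1, "dy": -1.2, "dz": -2.1, "wx": 0, "wy": 0, "wz": 0}, {"dx": 0.1, "dy": -1.3, "dz": -2.2, "wx": 0, "wy": 0, "wz": 0}, {"dx": 0.1, "dy": -1, "dz": -1.9, "wx": 0, "wy": 0, "wz": 0}, {"dx": 0.1, "dy": -0.9, "dz": -1.5, "wx": 0, "wy": 0, "wz": 0}, {"dx": 0, "dy": 0, "dz": 0, "wx": 0, "wy": 0, "wz": 0}]}}

```text
time_s: 46.28
position: [449.6, 267.8, -13.6]
tool_rot: [[0.996, 0.074, 0.044], [0.086, -0.862, -0.499], [0.001, 0.501, -0.866]]
ft_force: [0.5, 0.2, 0.3]
gripper_width: 85.5
```

>>> {"op": "jog_arm", "data": {"rows": [{"dx": 0, "dy": 0, "dz": 0, "wx": 0, "wy": 0, "wz": 0}, {"dx": 0, "dy": 0, "dz": 0, "wx": 0, "wy": 0, "wz": 0}, {"dx": 0, "dy": 0, "dz": 0, "wx": 0, "wy": 0, "wz": 0}, {"dx": 0, "dy": 0, "dz": 0, "wx": 0, "wy": 0, "wz": 0}, {"dx": 0, "dy": 0, "dz": 0, "wx": 0, "wy": 0, "wz": 0}], "claw": 1}}

```text
time_s: 46.9
position: [450.6, 269.4, -11.7]
tool_rot: [[0.996, 0.074, 0.048], [0.089, -0.863, -0.497], [0.005, 0.5, -0.866]]
ft_force: [-0.3, 2.6, 5.8]
gripper_width: 39.0
```

```bash
python3 - <<'E'
from gp import *
from h import *
p,d=bot.snapshot('top');crop('top',p,215,251,90,80,7,'s1')
try:
    r=holder_pose(p,d,(217,251),26);print({k:np.round(v,3) for k,v in r.items()})
except Exception as e:print(e)
E
```

```text
{'ctr': array([449.698, 289.326]), 'size': array([37.62 , 42.497]), 'head': np.float64(1.667), 'rough': np.float64(1.66), 'origin': array([451.807, 267.427]), 'nsh': np.int64(170)}
```

```bash
python3 - <<'E'
from gp import *
from h import *
save_grasp([451.4,267.4,20]);g=json.load(open('grasp.json'))
q=bot.get_state()['joint_pos'];P,R=fk(q,PK)
qh=ik(P+[0,0,140],R)[0]
for deg in(0,5):
    qb=ik(*goal(np.array([607.5,128,160]),np.deg2rad(deg),g))[0];print(deg,qh.round(2),qb.round(2))
qb=ik(*goal(np.array([607.5,128,160]),0,g))[0]
qs=emit(qb,qa=qh);chk(qs,g)
E
```

```text
a head 1.659442727963601
0 [ 0.69  0.51  1.5  -0.43  1.45  0.72] [ 0.22  0.28  2.03  3.93  0.28 -2.22]
5 [ 0.69  0.51  1.5  -0.43  1.45  0.72] [ 0.18  0.27  2.04  3.53  0.23 -1.9 ]
27 tip z min 118.74651548991967
[{"dx": -2.4, "dy": 2.3, "dz": -1.9, "wx": 7.9, "wy": 6.9, "wz": 1.5}, {"dx": -2.2, "dy": 2.6, "dz": -1.2, "wx": 8.4, "wy": 5.7, "wz": 1.3}, {"dx": -1.8, "dy": 2.9, "dz": -0.6, "wx": 8.8, "wy": 4.5, "wz": 1}, {"dx": -1.4, "dy": 3.1, "dz": 0.1, "wx": 9.1, "wy": 3.3, "wz": 0.5}, {"dx": -0.8, "dy": 3, "dz": 0.6, "wx": 9.3, "wy": 2.2, "wz": 0}, {"dx": -0.3, "dy": 3, "dz": 1.2, "wx": 9.1, "wy": 1.1, "wz": -0.7}, {"dx": 0.3, "dy": 2.7, "dz": 1.6, "wx": 8.9, "wy": 0.1, "wz": -1.5}, {"dx": 0.9, "dy": 2.3, "dz": 2, "wx": 8.5, "wy": -0.7, "wz": -2.2}, {"dx": 1.5, "dy": 1.9, "dz": 2.1, "wx": 8, "wy": -1.4, "wz": -3.2}, {"dx": 2, "dy": 1.3, "dz": 2.3, "wx": 7.2, "wy": -2, "wz": -3.9}, {"dx": 2.4, "dy": 0.7, "dz": 2.3, "wx": 6.5, "wy": -2.2, "wz": -4.7}, {"dx": 2.7, "dy": 0.1, "dz": 2.2, "wx": 5.7, "wy": -2.4, "wz": -5.5}, {"dx": 3, "dy": -0.7, "dz": 2, "wx": 4.7, "wy": -2.4, "wz": -6.1}
[... 1344 characters left out ...]
0.0] cap [397.0, 488.0, 230.0] wrist [432.0, 360.0, 296.0]
12 O [462.0, 497.0, 229.0] tip [467.0, 503.0, 188.0] cap [454.0, 488.0, 288.0] wrist [450.0, 342.0, 308.0]
15 O [544.0, 462.0, 273.0] tip [557.0, 473.0, 235.0] cap [525.0, 446.0, 328.0] wrist [472.0, 309.0, 316.0]
18 O [614.0, 381.0, 286.0] tip [632.0, 389.0, 249.0] cap [588.0, 370.0, 339.0] wrist [488.0, 264.0, 315.0]
21 O [649.0, 280.0, 263.0] tip [666.0, 281.0, 224.0] cap [625.0, 277.0, 318.0] wrist [493.0, 213.0, 303.0]
24 O [644.0, 188.0, 215.0] tip [653.0, 186.0, 174.0] cap [630.0, 190.0, 273.0] wrist [485.0, 166.0, 284.0]
27 O [607.0, 128.0, 160.0] tip [607.0, 128.0, 118.0] cap [607.0, 128.0, 220.0] wrist [466.0, 129.0, 262.0]
```

>>> {"op": "jog_arm", "data": {"rows": [{"dx": 0, "dy": 0, "dz": 2, "wx": 0, "wy": 0, "wz": 0}, {"dx": 0, "dy": 0, "dz": 4, "wx": 0, "wy": 0, "wz": 0}, {"dx": 0, "dy": 0, "dz": 4, "wx": 0, "wy": 0, "wz": 0}, {"dx": 0, "dy": 0, "dz": 4, "wx": 0, "wy": 0, "wz": 0}, {"dx": 0, "dy": 0, "dz": 0, "wx": 0, "wy": 0, "wz": 0}]}}

```text
time_s: 47.58
position: [451.3, 269.5, 131.4]
tool_rot: [[0.996, 0.072, 0.051], [0.088, -0.865, -0.495], [0.008, 0.497, -0.868]]
ft_force: [-0.0, 0.8, -2.3]
gripper_width: 39.0
```

>>> {"op": "jog_arm", "data": {"rows": [{"dx": -2.4, "dy": 2.3, "dz": -1.2, "wx": 7.9, "wy": 6.9, "wz": 1.5}, {"dx": -2.2, "dy": 2.6, "dz": -1.2, "wx": 8.4, "wy": 5.7, "wz": 1.3}, {"dx": -1.8, "dy": 2.9, "dz": -0.6, "wx": 8.8, "wy": 4.5, "wz": 1}, {"dx": -1.4, "dy": 3.1, "dz": 0.1, "wx": 9.1, "wy": 3.3, "wz": 0.5}, {"dx": -0.8, "dy": 3, "dz": 0.6, "wx": 9.3, "wy": 2.2, "wz": 0}, {"dx": -0.3, "dy": 3, "dz": 1.2, "wx": 9.1, "wy": 1.1, "wz": -0.7}, {"dx": 0.3, "dy": 2.7, "dz": 1.6, "wx": 8.9, "wy": 0.1, "wz": -1.5}, {"dx": 0.9, "dy": 2.3, "dz": 2, "wx": 8.5, "wy": -0.7, "wz": -2.2}, {"dx": 1.5, "dy": 1.9, "dz": 2.1, "wx": 8, "wy": -1.4, "wz": -3.2}, {"dx": 2, "dy": 1.3, "dz": 2.3, "wx": 7.2, "wy": -2, "wz": -3.9}]}}

```text
time_s: 48.82
position: [408.6, 519.8, 196.5]
tool_rot: [[0.981, 0.13, -0.145], [0.192, -0.531, 0.825], [0.031, -0.837, -0.546]]
ft_force: [0.9, 0.5, -1.0]
gripper_width: 38.7
```

>>> {"op": "jog_arm", "data": {"rows": [{"dx": 2.4, "dy": 0.7, "dz": 2.3, "wx": 6.5, "wy": -2.2, "wz": -4.7}, {"dx": 2.7, "dy": 0.1, "dz": 2.2, "wx": 5.7, "wy": -2.4, "wz": -5.5}, {"dx": 3, "dy": -0.7, "dz": 2, "wx": 4.7, "wy": -2.4, "wz": -6.1}, {"dx": 3.1, "dy": -1.2, "dz": 1.7, "wx": 3.9, "wy": -2.1, "wz": -6.6}, {"dx": 3.1, "dy": -1.9, "dz": 1.4, "wx": 2.9, "wy": -1.8, "wz": -7}, {"dx": 2.9, "dy": -2.5, "dz": 0.9, "wx": 2.2, "wy": -1.2, "wz": -7.3}, {"dx": 2.7, "dy": -2.9, "dz": 0.5, "wx": 1.5, "wy": -0.7, "wz": -7.3}, {"dx": 2.3, "dy": -3.3, "dz": 0.1, "wx": 0.9, "wy": 0.1, "wz": -7.4}, {"dx": 1.9, "dy": -3.6, "dz": -0.5, "wx": 0.5, "wy": 0.9, "wz": -7.1}, {"dx": 0, "dy": 0, "dz": 0, "wx": 0, "wy": 0, "wz": 0}]}}

```text
time_s: 50.08
position: [649.2, 365.9, 301.4]
tool_rot: [[0.607, 0.044, 0.794], [-0.775, -0.187, 0.603], [0.175, -0.981, -0.079]]
ft_force: [0.3, 0.9, -1.7]
gripper_width: 38.9
```

```bash
python3 - <<'E'
from gp import *
from h import *
g=json.load(open('grasp.json'))
s=bot.get_state();q=s['joint_pos'];print(q.round(2),s['gripper_width'])
qb=ik(*goal(np.array([607.5,128,160]),0,g))[0]
qs=emit(qb);chk(qs,g)
E
```

```text
[ 0.36  0.34  1.87  2.62  0.62 -1.34] 38.89632698199008
6 tip z min 176.06313482199718
[{"dx": 1.8, "dy": -4.8, "dz": -1.3, "wx": 0.2, "wy": 2.2, "wz": -9}, {"dx": 1, "dy": -4.8, "dz": -1.9, "wx": 0, "wy": 3.5, "wz": -8.3}, {"dx": 0, "dy": -4.5, "dz": -2.4, "wx": 0.2, "wy": 4.5, "wz": -7.3}, {"dx": -0.7, "dy": -3.9, "dz": -2.7, "wx": 0.5, "wy": 5.2, "wz": -6.3}, {"dx": -1.3, "dy": -3.3, "dz": -2.8, "wx": 1.2, "wy": 5.7, "wz": -5.2}, {"dx": -1.8, "dy": -2.4, "dz": -2.8, "wx": 2.1, "wy": 5.7, "wz": -4.2}]
0 O [629.0, 346.0, 286.0] tip [648.0, 352.0, 249.0] cap [603.0, 338.0, 340.0] wrist [490.0, 245.0, 317.0]
3 O [649.0, 216.0, 235.0] tip [662.0, 215.0, 195.0] cap [632.0, 217.0, 292.0] wrist [489.0, 180.0, 293.0]
6 O [607.0, 128.0, 160.0] tip [607.0, 128.0, 118.0] cap [607.0, 128.0, 220.0] wrist [466.0, 129.0, 262.0]
```

>>> {"op": "jog_arm", "data": {"rows": [{"dx": 1.8, "dy": -4.8, "dz": -1.3, "wx": 0.2, "wy": 2.2, "wz": -9}, {"dx": 1, "dy": -4.8, "dz": -1.9, "wx": 0, "wy": 3.5, "wz": -8.3}, {"dx": 0, "dy": -4.5, "dz": -2.4, "wx": 0.2, "wy": 4.5, "wz": -7.3}, {"dx": -0.7, "dy": -3.9, "dz": -2.7, "wx": 0.5, "wy": 5.2, "wz": -6.3}, {"dx": -1.3, "dy": -3.3, "dz": -2.8, "wx": 1.2, "wy": 5.7, "wz": -5.2}, {"dx": -1.8, "dy": -2.4, "dz": -2.8, "wx": 2.1, "wy": 5.7, "wz": -4.2}, {"dx": 0, "dy": 0, "dz": 0, "wx": 0, "wy": 0, "wz": 0}]}}

```text
time_s: 50.95
position: [639.1, 129.6, 163.2]
tool_rot: [[-0.003, -0.498, 0.867], [-1.0, 0.001, -0.002], [0.0, -0.867, -0.498]]
ft_force: [-0.4, -0.3, -1.6]
gripper_width: 38.8
```

```bash
python3 -c "
from nx import *
nx([607.5,128,130],0)
p,d=bot.snapshot('top');O=cur()[0];u=topface(p,O,O[2]+44,'s2');print(u,[int(u[0])-45,int(u[1])-40])
p,d=bot.snapshot('scene');x,y=proj('scene',O)[0];print(x,y,crop('scene',p,int(x),int(y)+10,120,100,6,'s2s'))
"
```

```text
q [ 0.23  0.28  2.03  3.93  0.28 -2.22] -> [ 0.22  0.34  2.04  3.78  0.34 -2.06] dP [ 0.02 -0.1  -3.12] ang 0.2
2 0.24494897427831783
0 [ 0.01 -0.05 -1.56  0.    0.05 -0.05]
O [607.4 128.9 161.1] ax [-0.002  0.     1.   ] 38.77198512663269
[276.90582328 168.84002677] [231, 128]
353.3609838937045 195.75096790674553 (293, 155)
```

>>> {"op": "jog_arm", "data": {"rows": [{"dx": 0, "dy": -0.1, "dz": -1.5, "wx": 0, "wy": 0, "wz": 0}, {"dx": 0, "dy": 0, "dz": -1.5, "wx": 0, "wy": 0, "wz": 0}, {"dx": 0, "dy": 0, "dz": -1.5, "wx": 0, "wy": 0, "wz": 0}, {"dx": 0, "dy": 0, "dz": -1.2, "wx": 0, "wy": 0, "wz": 0}, {"dx": 0, "dy": 0, "dz": -1, "wx": 0, "wy": 0, "wz": 0}, {"dx": 0, "dy": 0, "dz": -0.7, "wx": 0, "wy": 0, "wz": 0}, {"dx": 0, "dy": 0, "dz": -0.5, "wx": 0, "wy": 0, "wz": 0}, {"dx": 0, "dy": 0, "dz": 0, "wx": 0, "wy": 0, "wz": 0}]}}

```text
time_s: 52.05
position: [639.3, 128.8, 84.3]
tool_rot: [[-0.003, -0.498, 0.867], [-1.0, 0.002, -0.002], [-0.0, -0.867, -0.498]]
ft_force: [-0.2, 0.1, -1.8]
gripper_width: 38.9
```

```bash
python3 -c "
from nx import *
nx([607.9,127.8,65],0);print(bot.get_state()['ft_force'])
p,d=bot.snapshot('scene');O=cur()[0];x,y=proj('scene',O)[0];print(x,y,crop('scene',p,int(x),int(y)+10,120,100,6,'s3s'))
"
```

```text
q [ 0.22  0.45  2.05  3.62  0.44 -1.89] -> [ 0.22  0.49  2.04  3.59  0.47 -1.86] dP [ 0.03 -0.05 -1.73] ang 0.2
2 0.14142135623730953
0 [ 0.02 -0.02 -0.86  0.    0.05 -0.05]
O [607.6 128.2  82.2] ax [-0.002 -0.     1.   ] 38.88287021716812
[-0.19821913  0.08547167 -1.79546769]
352.19099127926825 223.57172084705567 (292, 183)
```

Going in well; continue slowly.

>>> {"op": "jog_arm", "data": {"rows": [{"dx": 0, "dy": 0, "dz": -0.5, "wx": 0, "wy": 0, "wz": 0}, {"dx": 0, "dy": 0, "dz": -0.4, "wx": 0, "wy": 0, "wz": 0}, {"dx": 0, "dy": 0, "dz": -0.3, "wx": 0, "wy": 0, "wz": 0}, {"dx": 0, "dy": 0, "dz": -0.2, "wx": 0, "wy": 0, "wz": 0}, {"dx": 0, "dy": 0, "dz": 0, "wx": 0, "wy": 0, "wz": 0}]}}

```text
time_s: 52.72
position: [639.3, 128.7, 70.3]
tool_rot: [[-0.003, -0.498, 0.867], [-1.0, 0.002, -0.002], [-0.0, -0.867, -0.498]]
ft_force: [0.8, -0.1, -2.1]
gripper_width: 38.9
```

>>> {"op": "jog_arm", "data": {"rows": [{"dx": 0, "dy": 0, "dz": -0.15, "wx": 0, "wy": 0, "wz": 0}, {"dx": 0, "dy": 0, "dz": -0.15, "wx": 0, "wy": 0, "wz": 0}, {"dx": 0, "dy": 0, "dz": 0, "wx": 0, "wy": 0, "wz": 0}]}}

```text
time_s: 53.1
position: [639.3, 128.8, 67.4]
tool_rot: [[-0.003, -0.498, 0.867], [-1.0, 0.002, -0.002], [-0.001, -0.867, -0.498]]
ft_force: [0.1, -1.8, -2.5]
gripper_width: 38.8
```

>>> {"op": "jog_arm", "data": {"rows": [{"dx": 0, "dy": 0, "dz": -0.1, "wx": 0, "wy": 0, "wz": 0}, {"dx": 0, "dy": 0, "dz": 0, "wx": 0, "wy": 0, "wz": 0}]}}

```text
time_s: 53.35
position: [639.3, 128.8, 66.5]
tool_rot: [[-0.003, -0.498, 0.867], [-1.0, 0.002, -0.002], [-0.001, -0.867, -0.498]]
ft_force: [-0.1, -0.7, -2.1]
gripper_width: 38.8
```

>>> {"op": "jog_arm", "data": {"rows": [{"dx": 0, "dy": 0, "dz": -0.1, "wx": 0, "wy": 0, "wz": 0}, {"dx": 0, "dy": 0, "dz": 0, "wx": 0, "wy": 0, "wz": 0}]}}

```text
time_s: 53.6
position: [639.5, 128.8, 66.0]
tool_rot: [[-0.003, -0.497, 0.868], [-1.0, 0.002, -0.002], [-0.001, -0.868, -0.497]]
ft_force: [-4.7, -0.5, 3.8]
gripper_width: 38.8
```

>>> {"op": "jog_arm", "data": {"rows": [{"dx": 0, "dy": 0, "dz": -0.05, "wx": 0, "wy": 0, "wz": 0}, {"dx": 0, "dy": 0, "dz": 0, "wx": 0, "wy": 0, "wz": 0}]}}

```text
time_s: 53.85
position: [639.6, 128.8, 66.0]
tool_rot: [[-0.003, -0.496, 0.868], [-1.0, 0.002, -0.002], [-0.001, -0.868, -0.496]]
ft_force: [-10.9, -1.5, 9.5]
gripper_width: 38.8
```

>>> {"op": "jog_arm", "data": {"rows": [{"dx": 0, "dy": 0, "dz": 0, "wx": 0, "wy": 0, "wz": 0}, {"dx": 0, "dy": 0, "dz": 0, "wx": 0, "wy": 0, "wz": 0}, {"dx": 0, "dy": 0, "dz": 0, "wx": 0, "wy": 0, "wz": 0}, {"dx": 0, "dy": 0, "dz": 0, "wx": 0, "wy": 0, "wz": 0}], "claw": 0}}

```text
time_s: 54.35
position: [639.4, 128.8, 65.0]
tool_rot: [[-0.003, -0.498, 0.867], [-1.0, 0.002, -0.002], [-0.0, -0.867, -0.498]]
ft_force: [-0.1, -0.2, -0.1]
gripper_width: 85.7
```

>>> {"op": "jog_arm", "data": {"rows": [{"dx": -1.3, "dy": 0, "dz": 0.8, "wx": 0, "wy": 0, "wz": 0}, {"dx": -2.2, "dy": 0, "dz": 1.3, "wx": 0, "wy": 0, "wz": 0}, {"dx": -2.6, "dy": 0, "dz": 1.6, "wx": 0, "wy": 0, "wz": 0}, {"dx": -2, "dy": 0, "dz": 3, "wx": 0, "wy": 0, "wz": 0}, {"dx": 0, "dy": 0, "dz": 4, "wx": 0, "wy": 0, "wz": 0}, {"dx": 0, "dy": 0, "dz": 0, "wx": 0, "wy": 0, "wz": 0}]}}

```text
time_s: 55.1
position: [558.4, 129.1, 175.7]
tool_rot: [[-0.002, -0.493, 0.87], [-1.0, 0.003, -0.001], [-0.002, -0.87, -0.493]]
ft_force: [0.7, -0.4, -0.6]
gripper_width: 85.6
```

```bash
cat >> gp.py <<'E'
def push(s,phi,rho=46.,zt=76.,al=np.deg2rad(25),sg=1,D=28.):
    r=np.array([np.cos(phi),np.sin(phi),0]);tg=np.cross(Z,r)
    tz=-np.cos(al)*Z-np.sin(al)*r;tx=sg*tg
    R=np.c_[tx,np.cross(tz,tx),tz]
    T=np.array([s[0],s[1],0])+rho*r+zt*Z
    return T+D*tz,R
E
python3 - <<'E'
from gp import *
from h import *
p,d=bot.snapshot('top');cv2.imwrite('pics/t6.png',p[:,:,::-1])
crop('top',p,325,170,160,110,5,'t6c')
p,d=bot.snapshot('scene');crop('scene',p,320,225,160,100,5,'s4')
s=bot.get_state();print(s['joint_pos'].round(2),s['position'])
for i in(2,1,0):
  for sg in(1,-1):
    print(i,sg,[[x.round(2).tolist() for x in ik(*push(SOCK[i],ph,sg=sg))] for ph in(1.1,.4,-.3)])
E
```

```text
[ 0.28  0.11  2.22  4.    0.32 -2.26] [557.7620035  128.73301414 172.16144778]
2 1 [[[0.04, 0.71, 1.35, -0.39, 1.33, -2.49]], [[-0.07, 0.85, 1.1, -0.19, 1.59, -2.0]], [[-0.21, 0.88, 1.04, 0.04, 1.65, -1.48]]]
2 -1 [[[0.04, 0.71, 1.35, -0.39, 1.33, 0.65]], [[-0.07, 0.85, 1.1, -0.19, 1.59, 1.14]], [[-0.21, 0.88, 1.04, 0.04, 1.65, 1.66]]]
1 1 [[[0.19, 0.77, 1.24, -0.35, 1.42, -2.38]], [[0.07, 0.89, 1.02, -0.14, 1.64, -1.88]], [[-0.07, 0.89, 1.02, 0.1, 1.65, -1.35]]]
1 -1 [[[0.19, 0.77, 1.24, -0.35, 1.42, 0.76]], [[0.07, 0.89, 1.02, -0.14, 1.64, 1.26]], [[-0.07, 0.89, 1.02, 0.1, 1.65, 1.79]]]
0 1 [[[0.32, 0.86, 1.08, -0.3, 1.52, -2.29]], [[0.2, 0.97, 0.88, -0.09, 1.72, -1.77]], [[0.06, 0.93, 0.95, 0.15, 1.67, -1.22]]]
0 -1 [[[0.32, 0.86, 1.08, -0.3, 1.52, 0.85]], [[0.2, 0.97, 0.88, -0.09, 1.72, 1.37]], [[0.06, 0.93, 0.95, 0.15, 1.67, 1.92]]]
```

```bash
python3 - <<'E'
from gp import *
from h import *
p,d=bot.snapshot('top')
cr=[(178,305),(407,329),(632,351)]
for i,(x,y) in enumerate(cr):
    px=(245+x/5-.4,115+y/5-.4);w=onz('top',[px],109.)[0]
    m=np.zeros_like(d,bool);u,v=int(px[0]),int(px[1]);m[v-11:v+12,u-11:u+12]=1
    c=cloud('top',d,m);k=np.hypot(c[:,0]-w[0],c[:,1]-w[1]);rim=c[(k>18)&(k<24)]
    print(i,w.round(1),'d',(w-SOCK[i])[:2].round(1),'rim z',np.percentile(rim[:,2],[50,75,90]).round(1))
s=bot.get_state();q=s['joint_pos']
P,R=push(SOCK[2],.97,zt=160);qb=ik(P,R)[0];print(qb.round(2))
P0,R0=fk(q,PK);qh=ik(P0+[-20,0,50],R0);print(qh)
qs=emit(qb)
for k,x in enumerate(qs):
    P,R=fk(x,PK)
    if k%3==0:print((P-28*R[:,2]).round(),(P-110*R[:,2]).round(),R[:,2].round(2))
E
```

```text
0 [608.8 128.9 109. ] d [0.5 1.3] rim z [106.2 107.6 109. ]
1 [596.1  29.  109. ] d [ 0.9 -0.2] rim z [106.4 108.  108.8]
2 [584.3 -69.4 109. ] d [ 2.3 -0.2] rim z [106.  107.4 109. ]
[ 0.03  0.65  1.24 -0.35  1.52 -2.45]
[]
26 tip z min 138.34271261048278
[{"dx": 2.6, "dy": 0.4, "dz": 2.5, "wx": -7.6, "wy": -5, "wz": 4.8}, {"dx": 2.4, "dy": 0.8, "dz": 2.6, "wx": -7.5, "wy": -5.1, "wz": 4.8}, {"dx": 2.1, "dy": 1.2, "dz": 2.5, "wx": -7.3, "wy": -5.3, "wz": 5}, {"dx": 1.7, "dy": 1.6, "dz": 2.5, "wx": -7.1, "wy": -5.4, "wz": 5.1}, {"dx": 1.5, "dy": 1.9, "dz": 2.3, "wx": -7.1, "wy": -5.3, "wz": 5.3}, {"dx": 1, "dy": 2.2, "dz": 1.9, "wx": -6.8, "wy": -5.3, "wz": 5.5}, {"dx": 0.6, "dy": 2.3, "dz": 1.6, "wx": -6.8, "wy": -5.2, "wz": 5.7}, {"dx": 0.2, "dy": 2.4, "dz": 1.1, "wx": -6.7, "wy": -4.9, "wz": 5.9}, {"dx": -0.1, "dy": 2.3, "dz": 0.6, "wx": -6.7, "wy": -4.8, "wz": 6.1}, {"dx": -0.5, "dy": 2.3, "dz": 0, "wx": -6.6, "wy": -4.4, "wz": 6.2}, {"dx": -0.7, "dy": 1.9, "dz": -0.5, "wx": -6.6, "wy": -4.1, "wz": 6.4}, {"dx": -1, "dy": 1.6, "dz": -1.1, "wx": -6.7, "wy": -3.6, "wz": 6.5}, {"dx":
[... 759 characters left out ...]
, "wz": 3.9}, {"dx": 0.4, "dy": -5, "dz": 0, "wx": -8.9, "wy": 1.2, "wz": 3.4}, {"dx": 0.6, "dy": -5.1, "dz": 0.8, "wx": -9.1, "wy": 1.3, "wz": 2.8}, {"dx": 0.8, "dy": -5, "dz": 1.5, "wx": -9.3, "wy": 1.5, "wz": 2.2}]
[533. 129. 185.] [462. 129. 226.] [ 0.87 -0.   -0.5 ]
[601. 151. 255.] [523. 144. 277.] [ 0.96  0.08 -0.26]
[644. 201. 316.] [565. 177. 321.] [ 0.95  0.29 -0.06]
[654. 264. 346.] [587. 217. 344.] [0.82 0.57 0.02]
[639. 315. 333.] [591. 249. 339.] [ 0.59  0.81 -0.07]
[613. 328. 282.] [587. 254. 307.] [ 0.31  0.9  -0.31]
[590. 286. 212.] [585. 223. 263.] [ 0.07  0.78 -0.63]
[583. 191. 155.] [592. 154. 228.] [-0.11  0.44 -0.89]
[594.  60. 139.] [611.  62. 219.] [-0.21 -0.02 -0.98]
```

```bash
python3 - <<'E'
from gp import *
from h import *
P,R=push(SOCK[2],.97,zt=205);qb=ik(P,R)[0];print(qb.round(2))
qs=emit(qb)
for k,x in enumerate(qs):
    P,R=fk(x,PK)
    if k%3==0:print((P-28*R[:,2]).round(),(P-110*R[:,2]).round(),R[:,2].round(2))
E
```

```text
[ 0.03  0.61  1.2  -0.35  1.6  -2.48]
26 tip z min 176.62330018366617
[{"dx": 2.7, "dy": 0.4, "dz": 2.7, "wx": -7.7, "wy": -5.3, "wz": 4.7}, {"dx": 2.5, "dy": 0.8, "dz": 2.9, "wx": -7.5, "wy": -5.5, "wz": 4.7}, {"dx": 2.1, "dy": 1.2, "dz": 2.9, "wx": -7.4, "wy": -5.6, "wz": 4.9}, {"dx": 1.8, "dy": 1.6, "dz": 2.7, "wx": -7.2, "wy": -5.7, "wz": 5}, {"dx": 1.4, "dy": 2, "dz": 2.6, "wx": -7.1, "wy": -5.8, "wz": 5.2}, {"dx": 1, "dy": 2.2, "dz": 2.3, "wx": -7, "wy": -5.6, "wz": 5.3}, {"dx": 0.5, "dy": 2.4, "dz": 1.8, "wx": -6.8, "wy": -5.6, "wz": 5.6}, {"dx": 0.2, "dy": 2.4, "dz": 1.4, "wx": -6.8, "wy": -5.4, "wz": 5.7}, {"dx": -0.3, "dy": 2.5, "dz": 0.8, "wx": -6.8, "wy": -5.1, "wz": 6}, {"dx": -0.5, "dy": 2.3, "dz": 0.3, "wx": -6.7, "wy": -4.8, "wz": 6.1}, {"dx": -0.9, "dy": 2, "dz": -0.4, "wx": -6.8, "wy": -4.4, "wz": 6.2}, {"dx": -1, "dy": 1.6, "dz": -0.9, "wx": -6.9, "wy": -4, "wz": 6.4}, {"dx": -1.1, "dy": 1.2, "dz": -1.5, "wx": -6.9, "wy": -3.6, "wz": 6.5}, {"dx": -1.2, "dy": 0.5, "dz": -1.9, "wx": -7.1, "wy": -3.1, "wz": 6.4}, {"dx": -1.2, "dy": -0.1, "dz": -2.3, "wx": -7.3, "wy": 
[... 575 characters left out ...]
"wz": 3.4}, {"dx": 0.4, "dy": -5.1, "dz": 0.3, "wx": -9.1, "wy": 1.2, "wz": 2.8}, {"dx": 0.6, "dy": -5.1, "dz": 1, "wx": -9.3, "wy": 1.4, "wz": 2.1}, {"dx": 0.6, "dy": -5, "dz": 1.7, "wx": -9.4, "wy": 1.4, "wz": 1.5}]
[533. 129. 185.] [462. 129. 226.] [ 0.87 -0.   -0.5 ]
[604. 151. 263.] [525. 144. 283.] [ 0.97  0.08 -0.24]
[646. 202. 333.] [568. 178. 334.] [ 0.95  0.3  -0.02]
[654. 267. 370.] [588. 220. 364.] [0.81 0.58 0.07]
[637. 320. 362.] [590. 252. 364.] [ 0.57  0.82 -0.02]
[609. 333. 313.] [586. 258. 336.] [ 0.29  0.92 -0.28]
[589. 290. 244.] [585. 226. 294.] [ 0.05  0.79 -0.61]
[584. 193. 190.] [594. 156. 262.] [-0.11  0.45 -0.89]
[596.  60. 179.] [613.  62. 260.] [-0.2  -0.02 -0.98]
```

>>> {"op": "jog_arm", "data": {"rows": [{"dx": 2.7, "dy": 0.4, "dz": 2.7, "wx": -7.7, "wy": -5.3, "wz": 4.7}, {"dx": 2.5, "dy": 0.8, "dz": 2.9, "wx": -7.5, "wy": -5.5, "wz": 4.7}, {"dx": 2.1, "dy": 1.2, "dz": 2.9, "wx": -7.4, "wy": -5.6, "wz": 4.9}, {"dx": 1.8, "dy": 1.6, "dz": 2.7, "wx": -7.2, "wy": -5.7, "wz": 5}, {"dx": 1.4, "dy": 2, "dz": 2.6, "wx": -7.1, "wy": -5.8, "wz": 5.2}, {"dx": 1, "dy": 2.2, "dz": 2.3, "wx": -7, "wy": -5.6, "wz": 5.3}, {"dx": 0.5, "dy": 2.4, "dz": 1.8, "wx": -6.8, "wy": -5.6, "wz": 5.6}, {"dx": 0.2, "dy": 2.4, "dz": 1.4, "wx": -6.8, "wy": -5.4, "wz": 5.7}, {"dx": -0.3, "dy": 2.5, "dz": 0.8, "wx": -6.8, "wy": -5.1, "wz": 6}, {"dx": -0.5, "dy": 2.3, "dz": 0.3, "wx": -6.7, "wy": -4.8, "wz": 6.1}], "claw": 1, "grip_force": 40}}

```text
time_s: 56.5
position: [671.9, 307.8, 373.4]
tool_rot: [[0.039, 0.678, 0.734], [-0.134, -0.724, 0.676], [0.99, -0.125, 0.062]]
ft_force: [-1.5, 1.7, 0.8]
gripper_width: 0.3
```

>>> {"op": "jog_arm", "data": {"rows": [{"dx": -0.9, "dy": 2, "dz": -0.4, "wx": -6.8, "wy": -4.4, "wz": 6.2}, {"dx": -1, "dy": 1.6, "dz": -0.9, "wx": -6.9, "wy": -4, "wz": 6.4}, {"dx": -1.1, "dy": 1.2, "dz": -1.5, "wx": -6.9, "wy": -3.6, "wz": 6.5}, {"dx": -1.2, "dy": 0.5, "dz": -1.9, "wx": -7.1, "wy": -3.1, "wz": 6.4}, {"dx": -1.2, "dy": -0.1, "dz": -2.3, "wx": -7.3, "wy": -2.6, "wz": 6.3}, {"dx": -1.1, "dy": -0.8, "dz": -2.5, "wx": -7.4, "wy": -2.1, "wz": 6.3}, {"dx": -0.9, "dy": -1.5, "dz": -2.7, "wx": -7.7, "wy": -1.5, "wz": 6}, {"dx": -0.8, "dy": -2.3, "dz": -2.6, "wx": -7.8, "wy": -1, "wz": 5.8}, {"dx": 0, "dy": 0, "dz": 0, "wx": 0, "wy": 0, "wz": 0}]}}

```text
time_s: 57.62
position: [590.2, 312.3, 226.0]
tool_rot: [[-0.541, 0.839, 0.046], [0.534, 0.301, 0.791], [0.65, 0.453, -0.611]]
ft_force: [0.9, 0.5, -0.5]
gripper_width: -0.1
```

```bash
python3 - <<'E'
from gp import *
from h import *
s=bot.get_state();print(s['joint_pos'].round(2))
P,R=push(SOCK[2],.97,zt=205);qb=ik(P,R)[0];print(qb.round(2))
qs=emit(qb)
E
```

```text
[ 0.1   0.46  1.51  0.99  1.21 -2.41]
[ 0.03  0.61  1.2  -0.35  1.6  -2.48]
8 tip z min 176.19841347052682
[{"dx": -0.5, "dy": -3, "dz": -2.4, "wx": -8.1, "wy": -0.6, "wz": 5.4}, {"dx": -0.3, "dy": -3.6, "dz": -2.1, "wx": -8.3, "wy": -0.1, "wz": 5}, {"dx": -0.1, "dy": -4.1, "dz": -1.7, "wx": -8.5, "wy": 0.3, "wz": 4.5}, {"dx": 0.1, "dy": -4.6, "dz": -1.1, "wx": -8.8, "wy": 0.6, "wz": 4}, {"dx": 0.3, "dy": -4.9, "dz": -0.4, "wx": -8.9, "wy": 1, "wz": 3.5}, {"dx": 0.5, "dy": -5.1, "dz": 0.3, "wx": -9.1, "wy": 1.1, "wz": 2.8}, {"dx": 0.5, "dy": -5.1, "dz": 1, "wx": -9.3, "wy": 1.3, "wz": 2.1}, {"dx": 0.6, "dy": -4.9, "dz": 1.8, "wx": -9.4, "wy": 1.4, "wz": 1.5}]
```

>>> {"op": "jog_arm", "data": {"rows": [{"dx": -0.5, "dy": -3, "dz": -2.4, "wx": -8.1, "wy": -0.6, "wz": 5.4}, {"dx": -0.3, "dy": -3.6, "dz": -2.1, "wx": -8.3, "wy": -0.1, "wz": 5}, {"dx": -0.1, "dy": -4.1, "dz": -1.7, "wx": -8.5, "wy": 0.3, "wz": 4.5}, {"dx": 0.1, "dy": -4.6, "dz": -1.1, "wx": -8.8, "wy": 0.6, "wz": 4}, {"dx": 0.3, "dy": -4.9, "dz": -0.4, "wx": -8.9, "wy": 1, "wz": 3.5}, {"dx": 0.5, "dy": -5.1, "dz": 0.3, "wx": -9.1, "wy": 1.1, "wz": 2.8}, {"dx": 0.5, "dy": -5.1, "dz": 1, "wx": -9.3, "wy": 1.3, "wz": 2.1}, {"dx": 0.6, "dy": -4.9, "dz": 1.8, "wx": -9.4, "wy": 1.4, "wz": 1.5}, {"dx": 0, "dy": 0, "dz": 0, "wx": 0, "wy": 0, "wz": 0}]}}

```text
time_s: 58.75
position: [601.1, -39.8, 180.9]
tool_rot: [[-0.826, 0.511, -0.238], [0.564, 0.75, -0.345], [0.003, -0.419, -0.908]]
ft_force: [0.2, 0.4, -1.0]
gripper_width: 0.1
```

```bash
cat >> gp.py <<'E'
def dif(P,R):
    from plant import bot
    s=bot.get_state();print('q',s['joint_pos'].round(2),'dcm',((P-s['position'])/10).round(2),'rot',Ro.from_matrix(R@s['tool_rot'].T).as_rotvec(degrees=True).round(1))
def arc(s,phis,**k):
    rows=[];P,R=push(s,phis[0],**k)
    for f in phis[1:]:
        p2,r2=push(s,f,**k);d=np.round((p2-P)/10,2);w=np.round(Ro.from_matrix(r2@R.T).as_rotvec(degrees=True),1);P=P+10*d;R=Ro.from_rotvec(w,degrees=True).as_matrix()@R
        rows.append([*d,*w])
    print('['+', '.join('{"dx": %g, "dy": %g, "dz": %g, "wx": %g, "wy": %g, "wz": %g}'%tuple(np.array(r)+0.) for r in rows)+']')
E
python3 - <<'E'
from gp import *
from h import *
dif(*push(SOCK[2],.97,zt=130));dif(*push(SOCK[2],.97,zt=78))
p,d=bot.snapshot('top');crop('top',p,360,165,110,90,6.5,'k1')
arc(SOCK[2],np.linspace(.97,-.28,13),zt=78)
E
```

```text
q [ 0.03  0.6   1.2  -0.35  1.61 -2.48] dcm [ 0.02 -0.12 -7.63] rot [-0.3 -0.  -0.1]
q [ 0.03  0.6   1.2  -0.35  1.61 -2.48] dcm [  0.02  -0.12 -12.83] rot [-0.3 -0.  -0.1]
[{"dx": 0.28, "dy": -0.22, "dz": 0, "wx": 0, "wy": 0, "wz": -6}, {"dx": 0.26, "dy": -0.24, "dz": 0, "wx": 0, "wy": 0, "wz": -5.9}, {"dx": 0.23, "dy": -0.27, "dz": 0, "wx": 0, "wy": 0, "wz": -6}, {"dx": 0.21, "dy": -0.29, "dz": 0, "wx": 0, "wy": 0, "wz": -6}, {"dx": 0.17, "dy": -0.31, "dz": 0, "wx": 0, "wy": 0, "wz": -5.9}, {"dx": 0.13, "dy": -0.33, "dz": 0, "wx": 0, "wy": 0, "wz": -6}, {"dx": 0.11, "dy": -0.34, "dz": 0, "wx": 0, "wy": 0, "wz": -6}, {"dx": 0.06, "dy": -0.35, "dz": 0, "wx": 0, "wy": 0, "wz": -5.9}, {"dx": 0.03, "dy": -0.36, "dz": 0, "wx": 0, "wy": 0, "wz": -6}, {"dx": 0, "dy": -0.35, "dz": 0, "wx": 0, "wy": 0, "wz": -6}, {"dx": -0.05, "dy": -0.36, "dz": 0, "wx": 0, "wy": 0, "wz": -6}, {"dx": -0.08, "dy": -0.34, "dz": 0, "wx": 0, "wy": 0, "wz": -5.9}]
```

>>> {"op": "jog_arm", "data": {"rows": [{"dx": 0, "dy": -0.1, "dz": -4, "wx": -0.3, "wy": 0, "wz": 0}, {"dx": 0, "dy": 0, "dz": -3.6, "wx": 0, "wy": 0, "wz": 0}, {"dx": 0, "dy": 0, "dz": -2, "wx": 0, "wy": 0, "wz": 0}, {"dx": 0, "dy": 0, "dz": 0, "wx": 0, "wy": 0, "wz": 0}]}}

```text
time_s: 59.3
position: [600.6, -40.5, 84.8]
tool_rot: [[-0.827, 0.509, -0.239], [0.563, 0.749, -0.351], [0.001, -0.424, -0.905]]
ft_force: [-0.2, -0.4, 0.8]
gripper_width: 0.3
```

```bash
python3 - <<'E'
from gp import *
from h import *
dif(*push(SOCK[2],.97,zt=84))
p,d=bot.snapshot('scene');crop('scene',p,290,220,120,100,6,'k2')
E
```

```text
q [ 0.03  0.7   1.28 -0.35  1.44 -2.42] dcm [ 0.07 -0.05 -2.62] rot [ 0.1 -0.1 -0.2]
```

```bash
cat >> gp.py <<'E'
POST=[.251,.385,.393]
def fin(i,ang,clr=0.,zt=84.,al=np.deg2rad(25),D=28.,ref=-.17):
    """finger pushing post i when the post is at world angle ang; clr = gap"""
    s=SOCK[i];_,R=push(s,ref,al=al)
    n=R[:,0];r=np.array([np.cos(ref),np.sin(ref),0])
    T=np.array([s[0]+50*np.cos(ang),s[1]+50*np.sin(ang),zt])+(22.5+clr)*n+2*r
    return T+D*R[:,2],R
E
python3 - <<'E'
from gp import *
from h import *
s=bot.get_state()
P,R=fin(2,.393,clr=6,zt=170);S=ik(P,R);print(S)
dif(P,R)
qs=emit(S[0],qa=ik(s['position']+[0,0,85],s['tool_rot'])[0])
for i in(2,1,0):print([ik(*fin(i,a))[0].round(2).tolist() for a in(POST[i],-.733)])
E
```

```text
[array([-0.10364156,  0.80307124,  0.95565822,  0.0289082 ,  1.81825292,
       -1.5035568 ])]
q [ 0.03  0.7   1.28 -0.35  1.44 -2.42] dcm [2.2  2.04 5.83] rot [  0.1  -0.  -65.5]
7 tip z min 170.00000000000014
[{"dx": 0.2, "dy": 0.3, "dz": -0.6, "wx": 0.8, "wy": -1.2, "wz": -9.7}, {"dx": 0.2, "dy": 0.3, "dz": -0.5, "wx": 0.6, "wy": -0.8, "wz": -9.6}, {"dx": 0.3, "dy": 0.3, "dz": -0.5, "wx": 0.5, "wy": -0.4, "wz": -9.5}, {"dx": 0.3, "dy": 0.3, "dz": -0.3, "wx": 0.2, "wy": 0.1, "wz": -9.4}, {"dx": 0.4, "dy": 0.3, "dz": -0.4, "wx": 0.2, "wy": 0.6, "wz": -9.3}, {"dx": 0.4, "dy": 0.3, "dz": -0.2, "wx": 0, "wy": 0.9, "wz": -9.1}, {"dx": 0.4, "dy": 0.2, "dz": -0.2, "wx": -0.1, "wy": 1.5, "wz": -8.9}]
[[-0.11, 0.88, 1.02, 0.02, 1.67, -1.52], [-0.18, 0.87, 1.04, -0.01, 1.67, -1.58]]
[[0.02, 0.91, 0.96, 0.08, 1.69, -1.39], [-0.05, 0.89, 1.01, 0.05, 1.68, -1.46]]
[[0.14, 0.99, 0.83, 0.13, 1.74, -1.27], [0.08, 0.94, 0.92, 0.11, 1.71, -1.33]]
```

>>> {"op": "jog_arm", "data": {"rows": [{"dx": 0, "dy": 0, "dz": 5, "wx": 0, "wy": 0, "wz": 0}, {"dx": 0, "dy": 0, "dz": 3.5, "wx": 0, "wy": 0, "wz": 0}, {"dx": 0.2, "dy": 0.3, "dz": -0.6, "wx": 0.8, "wy": -1.2, "wz": -9.7}, {"dx": 0.2, "dy": 0.3, "dz": -0.5, "wx": 0.6, "wy": -0.8, "wz": -9.6}, {"dx": 0.3, "dy": 0.3, "dz": -0.5, "wx": 0.5, "wy": -0.4, "wz": -9.5}, {"dx": 0.3, "dy": 0.3, "dz": -0.3, "wx": 0.2, "wy": 0.1, "wz": -9.4}, {"dx": 0.4, "dy": 0.3, "dz": -0.4, "wx": 0.2, "wy": 0.6, "wz": -9.3}, {"dx": 0.4, "dy": 0.3, "dz": -0.2, "wx": 0, "wy": 0.9, "wz": -9.1}, {"dx": 0.4, "dy": 0.2, "dz": -0.2, "wx": -0.1, "wy": 1.5, "wz": -8.9}, {"dx": 0, "dy": 0, "dz": 0, "wx": 0, "wy": 0, "wz": 0}]}}

```text
time_s: 60.6
position: [623.8, -21.8, 144.9]
tool_rot: [[0.169, 0.893, -0.416], [0.986, -0.153, 0.072], [0.0, -0.423, -0.906]]
ft_force: [-0.5, -0.4, 0.4]
gripper_width: 0.3
```

```bash
python3 - <<'E'
from gp import *
from h import *
dif(*fin(2,.393,clr=6,zt=120))
dif(*fin(2,.393,clr=6,zt=84))
E
```

```text
q [-0.11  0.8   0.95  0.03  1.82 -1.51] dcm [-0.05  0.15 -5.03] rot [-0.  0.  0.]
q [-0.11  0.8   0.95  0.03  1.82 -1.51] dcm [-0.05  0.15 -8.63] rot [-0.  0.  0.]
```

>>> {"op": "jog_arm", "data": {"rows": [{"dx": 0, "dy": 0.15, "dz": -3, "wx": 0, "wy": 0, "wz": 0}, {"dx": 0, "dy": 0, "dz": -2.5, "wx": 0, "wy": 0, "wz": 0}, {"dx": 0, "dy": 0, "dz": -2, "wx": 0, "wy": 0, "wz": 0}, {"dx": 0, "dy": 0, "dz": -1.1, "wx": 0, "wy": 0, "wz": 0}, {"dx": 0, "dy": 0, "dz": 0, "wx": 0, "wy": 0, "wz": 0}]}}

```text
time_s: 61.22
position: [623.3, -19.7, 57.9]
tool_rot: [[0.168, 0.893, -0.418], [0.986, -0.153, 0.071], [-0.001, -0.424, -0.906]]
ft_force: [0.1, 0.1, 0.7]
gripper_width: 0.2
```

```bash
python3 - <<'E'
from gp import *
from h import *
dif(*fin(2,.393,clr=6))
p,d=bot.snapshot('scene');crop('scene',p,290,220,120,100,6,'k3')
A=np.linspace(.393,-.733,9);Pp=fin(2,.393,clr=6)[0]
for a in A:
    P=fin(2,a)[0];print(((P-Pp)/10).round(2));Pp=P
E
```

```text
q [-0.1   0.88  1.02  0.03  1.68 -1.51] dcm [ 0.01 -0.06  0.07] rot [ 0.  -0.1 -0. ]
[-0.1  -0.59  0.  ]
[ 0.22 -0.67  0.  ]
[ 0.13 -0.69  0.  ]
[ 0.03 -0.7   0.  ]
[-0.07 -0.7   0.  ]
[-0.17 -0.68  0.  ]
[-0.26 -0.65  0.  ]
[-0.35 -0.61  0.  ]
[-0.43 -0.55  0.  ]
```

>>> {"op": "jog_arm", "data": {"rows": [{"dx": -0.1, "dy": -0.59, "dz": 0, "wx": 0, "wy": 0, "wz": 0}, {"dx": 0.22, "dy": -0.67, "dz": 0, "wx": 0, "wy": 0, "wz": 0}, {"dx": 0.13, "dy": -0.69, "dz": 0, "wx": 0, "wy": 0, "wz": 0}, {"dx": 0.03, "dy": -0.7, "dz": 0, "wx": 0, "wy": 0, "wz": 0}, {"dx": 0, "dy": 0, "dz": 0, "wx": 0, "wy": 0, "wz": 0}]}}

```text
time_s: 61.9
position: [627.4, -46.9, 58.6]
tool_rot: [[0.17, 0.894, -0.415], [0.985, -0.154, 0.071], [0.0, -0.421, -0.907]]
ft_force: [8.6, 3.0, 1.2]
gripper_width: -0.4
```

```bash
python3 - <<'E'
from gp import *
from h import *
p,d=bot.snapshot('scene');crop('scene',p,290,220,120,100,6,'k4')
E
```

>>> {"op": "jog_arm", "data": {"rows": [{"dx": 0.4, "dy": 0, "dz": 0.1, "wx": 0, "wy": 0, "wz": 0}, {"dx": 0.3, "dy": 0, "dz": 0.1, "wx": 0, "wy": 0, "wz": 0}, {"dx": 0, "dy": 0, "dz": 0, "wx": 0, "wy": 0, "wz": 0}]}}

```text
time_s: 62.32
position: [633.3, -46.5, 60.0]
tool_rot: [[0.169, 0.892, -0.418], [0.986, -0.154, 0.071], [-0.001, -0.424, -0.906]]
ft_force: [0.0, 0.1, -0.4]
gripper_width: 0.4
```

```bash
python3 - <<'E'
from gp import *
from h import *
print(bot.get_state()['torque'])
q,d=bot.snapshot('scene');crop('scene',q,270,225,80,66,10,'k5')
E
```

```text
[-0.03132502 -0.21597518 -0.01818055]
```

```bash
python3 - <<'E'
from gp import *
from h import *
for a in(.4,.2,0,-.1,-.2,-.4):
    c=[SOCK[2][0]+50*np.cos(a),SOCK[2][1]+50*np.sin(a)]
    print(a,proj('scene',[[*c,99],[*c,64]]).round(1).tolist())
s=bot.get_state();T=s['position']-28*s['tool_rot'][:,2];print(T,proj('scene',T))
p,d=bot.snapshot('scene');cv2.imwrite('pics/k6.png',cv2.resize(np.clip(p[200:270,230:310,::-1].astype(float)*2.2,0,255).astype(np.uint8),None,fx=9,fy=8,interpolation=cv2.INTER_CUBIC))
E
```

```text
0.4 [[278.2, 237.4], [279.3, 249.3]]
0.2 [[274.2, 239.0], [275.4, 250.9]]
0 [[269.8, 240.1], [271.1, 252.0]]
-0.1 [[267.6, 240.5], [268.9, 252.4]]
-0.2 [[265.3, 240.7], [266.6, 252.6]]
-0.4 [[260.8, 240.6], [262.2, 252.5]]
[644.82902911 -48.40656059  85.25285783] [[280.67382936 246.81947537]]
```

```bash
cat >> gp.py <<'E'
def fin2(i,ang,clr=0.,zt=83.,off=-1.,half=15.,al=np.deg2rad(25),D=28.,ref=-.17):
    s=SOCK[i];_,R=push(s,ref,al=al)
    n=R[:,0];r=np.array([np.cos(ref),np.sin(ref),0])
    T=np.array([s[0]+50*np.cos(ang),s[1]+50*np.sin(ang),zt])+(half+clr)*n+off*r
    return T+D*R[:,2],R
def steps(i,angs,first=None,**k):
    from plant import bot
    Pp=bot.get_state()['position'];out=[]
    for a in angs:
        P=fin2(i,a,**k)[0];d=np.round((P-Pp)/10,2);Pp=Pp+10*d;out.append(d)
    print(np.array(out).tolist())
E
python3 - <<'E'
from gp import *
steps(2,[.15]+list(np.linspace(.1,-.733,8)))
E
```

```text
[[-1.17, 0.16, -0.23], [0.03, -0.25, 0.0], [0.03, -0.59, 0.0], [-0.05, -0.6, 0.0], [-0.12, -0.58, 0.0], [-0.18, -0.56, 0.0], [-0.25, -0.54, 0.0], [-0.32, -0.51, 0.0], [-0.37, -0.46, 0.0]]
```

```bash
cat gp.py | head -80; python3 - <<'E'
from h import *
s=bot.get_state();print(s['time_s'],s['position'],s['ft_force'])
img,d=bot.snapshot("top")
p=proj("top",[640,-60,90]);print(p)
crop("top",img,int(p[0]),int(p[1]),200,150,4,"t63")
img,d=bot.snapshot("scene")
p=proj("scene",[640,-60,90]);print(p)
crop("scene",img,int(p[0]),int(p[1]),200,150,4,"s63")
E
```

```text
from kin import *
Z=np.array([0,0,1.])
SOCK=np.array([[608.3,127.6,65],[595.2,29.2,65],[582,-69.2,65]])
def grasp(C,head,t,flip,gx=4.,gz=27.,D=50.5):
    a=np.array([np.cos(head),np.sin(head),0]);tz=-np.cos(t)*Z-np.sin(t)*a
    tx=np.cross(a,Z)*(1 if flip==0 else -1)
    R=np.c_[tx,np.cross(tz,tx)*1.,tz];R[:,1]=np.cross(tz,tx)
    G=np.array([C[0],C[1],0])+gx*a+gz*Z
    P=G+D*tz
    O=np.array([C[0],C[1],20])-22*a
    H=np.c_[a,np.cross(Z,a),Z]
    return P,R,dict(o=R.T@(O-P),H=R.T@H)
def emit(qb,n=None,qa=None,mx=9.8):
    from plant import bot
    s=bot.get_state();qa=s['joint_pos'] if qa is None else qa
    n=n or 4
    while 1:
        rows,qs=rows_between(qa,qb,n,1)
        v=np.abs(qb-qa)/n/.125/(.68*np.array([2.22,2.22,2.57,3.14,3.14,3.14]))
        if np.linalg.norm(rows[:,3:],axis=1).max()<10.6 and np.abs(rows[:,:3]).max()<6 and v.max()<1 and np.abs(rows[:,3:]).max()<mx+.8:break
        n+=1
    zs=[fk(q,PK) for q in qs];print(n,'tip z min',min((P-28*R[:,2])[2] for P,R in zs))
    print('['+', '.join('{"dx": %g, "dy": %g, "dz": %g, "wx": %g, "wy": %g, "wz": %g}'%tuple(r+0.) 
[... 1635 characters left out ...]
(25),D=28.,ref=-.17):
    s=SOCK[i];_,R=push(s,ref,al=al)
    n=R[:,0];r=np.array([np.cos(ref),np.sin(ref),0])
    T=np.array([s[0]+50*np.cos(ang),s[1]+50*np.sin(ang),zt])+(half+clr)*n+off*r
    return T+D*R[:,2],R
def steps(i,angs,first=None,**k):
    from plant import bot
    Pp=bot.get_state()['position'];out=[]
    for a in angs:
        P=fin2(i,a,**k)[0];d=np.round((P-Pp)/10,2);Pp=Pp+10*d;out.append(d)
    print(np.array(out).tolist())
62.425 [633.02172722 -46.37070561  59.88348901] [-0.3137739  -0.12621467 -0.54521136]
[[364.87174083 161.26808004]]Traceback (most recent call last):
  File "<stdin>", line 5, in <module>
TypeError: only length-1 arrays can be converted to Python scalars
```

```bash
python3 - <<'E'
from h import *
for c,w,h in(("top",200,140),("scene",200,140)):
    img,d=bot.snapshot(c)
    p=proj(c,[630,-60,90])[0];print(c,p)
    crop(c,img,int(p[0]),int(p[1]),w,h,4,c+"63")
E
```

```text
top [365.01574135 165.68127154]
scene [274.0763369  241.90555223]
```

```bash
python3 -c "
import cv2,numpy as np
a=cv2.imread('pics/top63.png');b=cv2.imread('pics/scene63.png')
cv2.imwrite('pics/both63.png',np.vstack([cv2.resize(a,None,fx=.5,fy=.5),cv2.resize(b,None,fx=.5,fy=.5)]))"
```

```text
(no output)
```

View pics/top63.png

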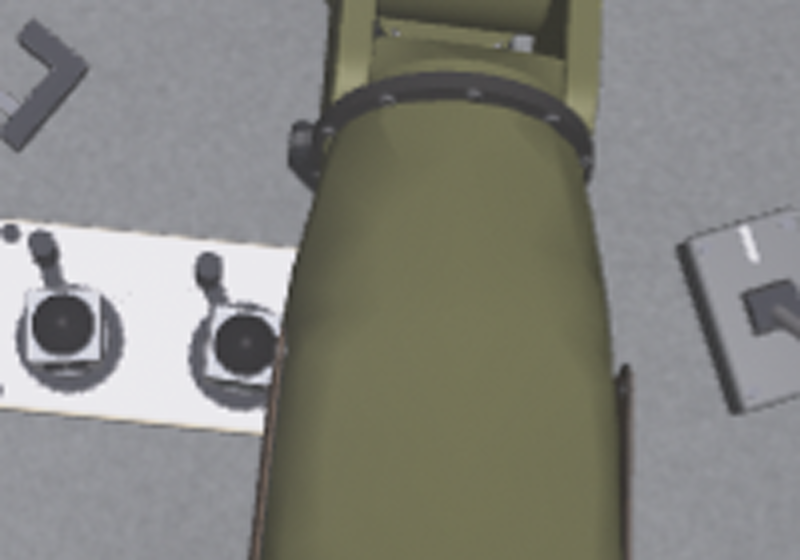

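View pics/scene63.png

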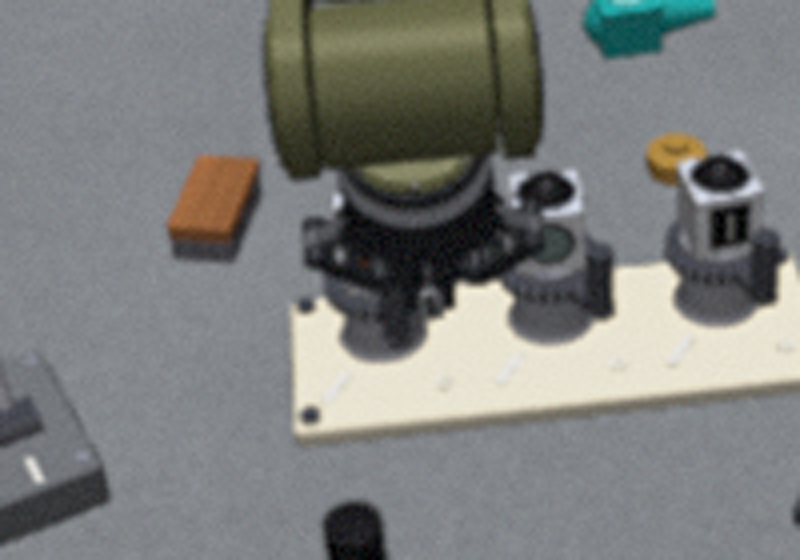

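>>> {"op": "jog_arm", "data": {"rows": [{"dx": 0, "dy": 0.3, "dz": 0, "wx": 0, "wy": 0, "wz": 0}, {"dx": -0.9, "dy": 0, "dz": -0.1, "wx": 0, "wy": 0, "wz": 0}, {"dx": 0, "dy": -0.2, "dz": 0, "wx": 0, "wy": 0, "wz": 0}]}}

```text
time_s: 62.95
position: [623.9, -44.9, 59.1]
tool_rot: [[0.169, 0.892, -0.418], [0.986, -0.153, 0.071], [-0.001, -0.424, -0.905]]
ft_force: [-0.8, 2.5, -0.4]
gripper_width: 0.1
```

```bash
python3 - <<'E'
from gp import *
steps(2,np.linspace(.1,-.733,8))
E
```

```text
[[-0.22, -0.23, -0.15], [0.02, -0.59, 0.0], [-0.04, -0.6, 0.0], [-0.12, -0.58, 0.0], [-0.19, -0.57, 0.0], [-0.25, -0.54, 0.0], [-0.31, -0.5, 0.0], [-0.37, -0.47, 0.0]]
```

>>> {"op": "jog_arm", "data": {"rows": [{"dx": -0.1, "dy": -0.25, "dz": 0, "wx": 0, "wy": 0, "wz": 0}, {"dx": 0, "dy": -0.6, "dz": 0, "wx": 0, "wy": 0, "wz": 0}, {"dx": -0.04, "dy": -0.6, "dz": 0, "wx": 0, "wy": 0, "wz": 0}]}}

```text
time_s: 63.32
position: [623.0, -60.2, 59.2]
tool_rot: [[0.169, 0.893, -0.418], [0.986, -0.154, 0.071], [-0.001, -0.424, -0.906]]
ft_force: [2.6, 2.3, 0.2]
gripper_width: 0.1
```

>>> {"op": "jog_arm", "data": {"rows": [{"dx": -0.12, "dy": -0.58, "dz": 0, "wx": 0, "wy": 0, "wz": 0}, {"dx": -0.19, "dy": -0.57, "dz": 0, "wx": 0, "wy": 0, "wz": 0}, {"dx": -0.25, "dy": -0.54, "dz": 0, "wx": 0, "wy": 0, "wz": 0}]}}

```text
time_s: 63.7
position: [616.9, -77.2, 59.0]
tool_rot: [[0.169, 0.892, -0.418], [0.986, -0.154, 0.071], [-0.001, -0.424, -0.906]]
ft_force: [2.0, 2.6, 0.3]
gripper_width: -0.2
```

>>> {"op": "jog_arm", "data": {"rows": [{"dx": -0.31, "dy": -0.5, "dz": 0, "wx": 0, "wy": 0, "wz": 0}, {"dx": -0.37, "dy": -0.47, "dz": 0, "wx": 0, "wy": 0, "wz": 0}]}}

```text
time_s: 63.95
position: [612.8, -84.1, 59.4]
tool_rot: [[0.168, 0.896, -0.411], [0.986, -0.151, 0.074], [0.004, -0.417, -0.909]]
ft_force: [38.7, 29.2, -2.7]
gripper_width: 0.1
```

>>> {"op": "jog_arm", "data": {"rows": [{"dx": -0.1, "dy": -0.2, "dz": 0, "wx": 0, "wy": 0, "wz": 0}]}}

```text
time_s: 64.08
position: [612.9, -84.7, 59.5]
tool_rot: [[0.167, 0.897, -0.408], [0.986, -0.15, 0.075], [0.006, -0.415, -0.91]]
ft_force: [36.6, 29.4, -4.2]
gripper_width: 0.1
```

>>> {"op": "jog_arm", "data": {"rows": [{"dx": 0.3, "dy": 0.3, "dz": 0, "wx": 0, "wy": 0, "wz": 0}, {"dx": 0.4, "dy": 0.9, "dz": 0, "wx": 0, "wy": 0, "wz": 0}, {"dx": 1, "dy": 1, "dz": 1, "wx": 0, "wy": 0, "wz": 0}]}}

```text
time_s: 64.45
position: [625.6, -66.4, 68.4]
tool_rot: [[0.17, 0.891, -0.42], [0.986, -0.154, 0.071], [-0.001, -0.426, -0.905]]
ft_force: [-0.1, 0.4, -0.6]
gripper_width: -0.2
```

```bash
python3 - <<'E'
from h import *
c="scene"
img,d=bot.snapshot(c)
p=proj(c,[630,-60,90])[0];print(c,p)
crop(c,img,int(p[0]),int(p[1]),200,140,4,c+"64")
E
```

```text
scene [274.0763369  241.90555223]
```

View pics/scene64.png

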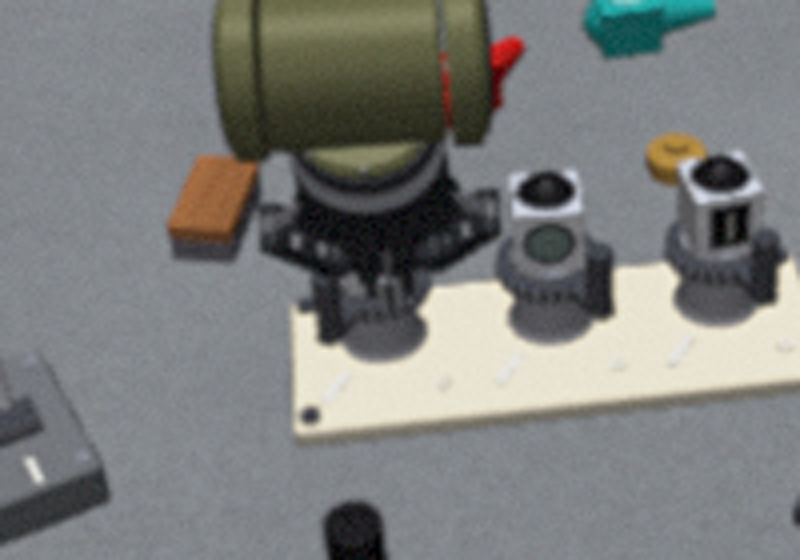

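>>> {"op": "jog_arm", "data": {"rows": [{"dx": 1, "dy": 0.5, "dz": 3, "wx": 0, "wy": 0, "wz": 0}, {"dx": 0.5, "dy": 1, "dz": 5, "wx": 0, "wy": 0, "wz": 0}, {"dx": 0, "dy": 2, "dz": 4, "wx": 0, "wy": 0, "wz": 0}, {"dx": 0, "dy": 3, "dz": 2, "wx": 0, "wy": 0, "wz": 0}]}}

```text
time_s: 65.0
position: [641.4, -1.9, 211.3]
tool_rot: [[0.171, 0.893, -0.416], [0.985, -0.155, 0.071], [-0.001, -0.422, -0.907]]
ft_force: [0.2, 1.1, -0.6]
gripper_width: -0.3
```

```bash
python3 - <<'E'
from h import *
c="scene"
img,d=bot.snapshot(c)
p=proj(c,[600,-70,90])[0]
crop(c,img,int(p[0]),int(p[1]),130,100,6,c+"65")
for a in (-.733,-.6,-.45):
    q=proj(c,[582+50*np.cos(a),-69.2+50*np.sin(a),99])[0];print(a,q,(q-p.round()+[65,50])*6)
pts=cloud(c,d,None) if 0 else None
E
grep -n "def " -A8 h.py | head -60
```

```text
-0.733 [253.83003435 239.22322904] [310.98020609 331.33937425]
-0.6 [256.4684373  239.96089048] [326.81062381 335.76534286]
-0.45 [259.65899225 240.49701702] [345.95395348 338.98210213]
4:def K(c):return np.array([[c['fx'],0,c['cx']],[0,c['fy'],c['cy']],[0,0,1]])
5:def rays(n,px):
6-    c=C[n];u=cv2.undistortPoints(np.array(px,float).reshape(-1,1,2),K(c),c['dist']).reshape(-1,2)
7-    return np.c_[u,np.ones(len(u))]@c['attitude'].T
8:def onz(n,px,z):
9-    r=rays(n,px);e=C[n]['eye'];return e+r*((z-e[2])/r[:,2])[:,None]
10:def cloud(n,d,mask):
11-    v,u=np.nonzero(mask&(d>0));r=rays(n,np.c_[u,v]);return C[n]['eye']+r*d[v,u][:,None]
12:def proj(n,P):
13-    c=C[n];R=c['attitude'];q=(np.array(P,float).reshape(-1,3)-c['eye'])@R
14-    return cv2.projectPoints(q.reshape(-1,1,3),np.zeros(3),np.zeros(3),K(c),c['dist'])[0].reshape(-1,2)
15:def crop(n,p,cx,cy,w,h,s,name):
16-    x0,y0=max(0,cx-w//2),max(0,cy-h//2)
17-    cv2.imwrite(f'pics/{name}.png',cv2.resize(p[y0:y0+h,x0:x0+w,::-1],None,fx=s,fy=s,interpolation=cv2.INTER_CUBIC))
18-    return x0,y0
19:def grab():return bot.snapshot
20-fro
[... 1160 characters left out ...]
  return P+R@g['o'],R@np.array(g['H']),P,R
54:def plan(O,up=True,hx=HX,HT=None):
55-    g=json.load(open('grasp.json'));o=np.array(g['o']);Hr=np.array(g['H'])
56-    h=np.array([np.cos(hx),np.sin(hx),0]);Z=np.array([0,0,1.])
57-    Hf=np.c_[Z,np.cross(-h,Z),-h]
58-    Oc,Hc,P,R=cur()
59-    Rf=Hf@Hr.T
60-    U,_,V=np.linalg.svd(Rf);Rf=U@V
61-    Pf=np.array(O)-Rf@o
62-    rv=Ro.from_matrix(Rf@R.T).as_rotvec(degrees=True)
--
65:def topface(p,O,ztop,name=None,r=22):
66-    u=proj('top',[O[0],O[1],ztop])[0]
67-    hsv=cv2.cvtColor(p,cv2.COLOR_RGB2HSV);v_,u_=np.mgrid[:400,:640]
68-    near=(np.hypot(u_-u[0],v_-u[1])<r)
69-    if name:crop('top',p,int(u[0]),int(u[1]),90,80,7,name)
70-    return u
```

View pics/scene65.png

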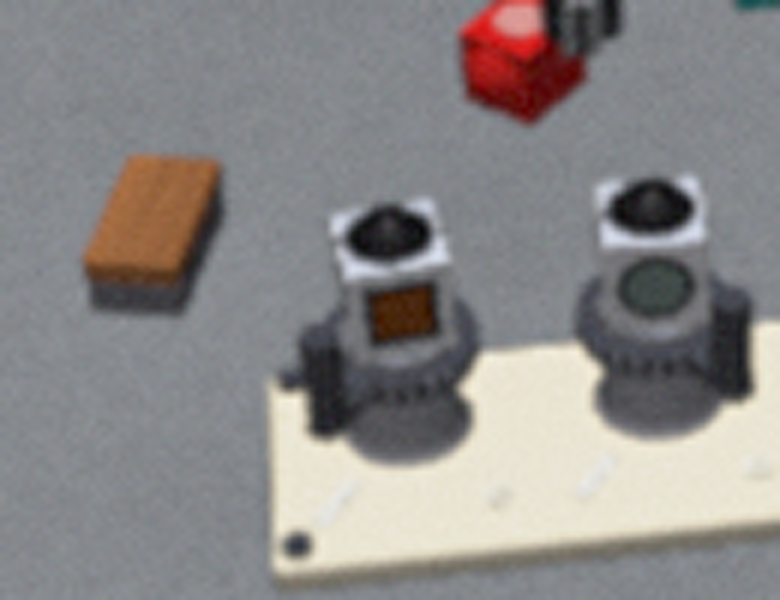

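```bash
python3 - <<'E'
from h import *
from gp import SOCK,POST
c="scene"
img,d=bot.snapshot(c)
cand=[(SOCK[i],POST[i]) for i in (0,1)]
import cv2
for i,a in ((0,.251),(1,.385),(2,-.733),(2,-.6)):
    q=proj(c,[SOCK[i][0]+50*np.cos(a),SOCK[i][1]+50*np.sin(a),99])[0]
    print(i,a,q)
# points with z 90..102 near radius 50 
pts=cloud(c,d,np.ones(d.shape,bool))
for i in range(3):
    r=np.hypot(pts[:,0]-SOCK[i][0],pts[:,1]-SOCK[i][1])
    m=(r>38)&(r<64)&(pts[:,2]>80)&(pts[:,2]<108)
    P=pts[m];a=np.arctan2(P[:,1]-SOCK[i][1],P[:,0]-SOCK[i][0]);P=P[a<0.8];a=a[a<.8]
    f=least_squares(lambda p:np.hypot(P[:,0]-SOCK[i][0]-50*np.cos(p[0]),P[:,1]-SOCK[i][1]-50*np.sin(p[0]))-8,[np.median(a)],loss='soft_l1')
    print(i,len(P),np.median(a),f.x)
img,d=bot.snapshot("top")
for i,a in ((1,.385),(2,-.733)):
    q=proj("top",[SOCK[i][0]+50*np.cos(a),SOCK[i][1]+50*np.sin(a),99])[0];print(i,q)
pts=cloud("top",d,np.ones(d.shape,bool))
for i in range(3):
    r=np.hypot(pts[:,0]-SOCK[i][0],pts[:,1]-SOCK[i][1])
    m=(r>38)&(r<64)&(pts[:,2]>92)&(pts[:,2]<104)
    P=pts[m];a=np.arctan2(P[:,1]-SOCK[i][1],P[:,0]-SOCK[i][0]);print(i,len(P),np.median(a) if len(P) else None,P.mean(0))
E
```

```text
0 0.251 [364.01224236 230.02671997]
1 0.385 [322.50714707 233.24771052]
2 -0.733 [253.83003435 239.22322904]
2 -0.6 [256.4684373  239.96089048]
0 67 0.2430180406995211 [0.29617729]
1 68 0.349012738276771 [0.40166664]
2 70 -0.6539525669351048 [-0.70599964]
1 [316.75669439 160.85994042]
2 [384.82689017 169.44465456]
0 41 0.2566653585392026 [656.09858236 140.35561551  96.90523072]
1 5 0.49223814193571536 [641.72675346  54.0700641   96.88322891]
2 0 None [nan nan nan]<stdin>:25: RuntimeWarning: Mean of empty slice.
  ret = um.true_divide(
```

```bash
python3 - <<'E'
from gp import *
P,R=fin2(1,POST[1],clr=9,zt=150);dif(P,R)
P2,R=fin2(1,POST[1],clr=9,zt=84);print((P2-P)/10)
A=[POST[1]]+list(np.linspace(.3,-.733,10))
o=[(fin2(1,a)[0]-fin2(1,b)[0])/10 for b,a in zip(A,A[1:])];print(np.round(o,2).tolist())
print(fin2(1,-.733)[0])
E
```

```text
q [-0.07  0.81  0.79  0.04  1.97 -1.47] dcm [-0.84  7.45 -8.51] rot [ 0.1 -0.  -0.1]
[ 0.   0.  -6.6]
[[0.14, -0.4, 0.0], [0.14, -0.56, 0.0], [0.07, -0.57, 0.0], [0.01, -0.57, 0.0], [-0.06, -0.57, 0.0], [-0.12, -0.56, 0.0], [-0.19, -0.54, 0.0], [-0.25, -0.52, 0.0], [-0.31, -0.49, 0.0], [-0.36, -0.45, 0.0]]
[622.24794124  12.69983356  57.62338196]
```

>>> {"op": "jog_arm", "data": {"rows": [{"dx": -0.2, "dy": 4, "dz": 0, "wx": 0, "wy": 0, "wz": 0}, {"dx": -0.2, "dy": 3.45, "dz": -2, "wx": 0, "wy": 0, "wz": 0}, {"dx": 0, "dy": 0, "dz": -4, "wx": 0, "wy": 0, "wz": 0}, {"dx": 0, "dy": 0, "dz": -2.5, "wx": 0, "wy": 0, "wz": 0}, {"dx": 0, "dy": 0, "dz": -3, "wx": 0, "wy": 0, "wz": 0}, {"dx": 0, "dy": 0, "dz": -2, "wx": 0, "wy": 0, "wz": 0}]}}

```text
time_s: 65.9
position: [636.5, 72.0, 71.5]
tool_rot: [[0.17, 0.891, -0.421], [0.985, -0.155, 0.071], [-0.002, -0.427, -0.904]]
ft_force: [0.2, 0.5, -0.3]
gripper_width: -0.1
```

>>> {"op": "jog_arm", "data": {"rows": [{"dx": 0, "dy": 0, "dz": -1.3, "wx": 0, "wy": 0, "wz": 0}, {"dx": 0, "dy": -0.5, "dz": 0, "wx": 0, "wy": 0, "wz": 0}, {"dx": 0, "dy": -0.5, "dz": 0, "wx": 0, "wy": 0, "wz": 0}]}}

```text
time_s: 66.28
position: [638.1, 63.1, 62.0]
tool_rot: [[0.169, 0.894, -0.416], [0.986, -0.153, 0.072], [0.0, -0.422, -0.907]]
ft_force: [5.5, 3.9, -0.4]
gripper_width: 0.2
```

>>> {"op": "jog_arm", "data": {"rows": [{"dx": 0, "dy": -0.5, "dz": 0, "wx": 0, "wy": 0, "wz": 0}, {"dx": 0, "dy": -0.5, "dz": 0, "wx": 0, "wy": 0, "wz": 0}]}}

```text
time_s: 66.53
position: [638.7, 53.1, 62.9]
tool_rot: [[0.169, 0.895, -0.414], [0.986, -0.153, 0.072], [0.001, -0.42, -0.908]]
ft_force: [5.1, 3.5, 3.0]
gripper_width: 0.1
```

```bash
python3 - <<'E'
from h import *
c="scene"
img,d=bot.snapshot(c)
p=proj(c,[620,20,90])[0];print(p,bot.get_state()['position'],bot.get_state()['ft_force'],bot.get_state()['torque'])
crop(c,img,int(p[0]),int(p[1]),130,100,6,c+"66")
E
```

```text
[308.12936816 232.67295096] [638.62213986  52.36674121  63.00841388] [2.49983993 1.7905507  2.00305198] [ 0.35034089 -0.57376267 -0.20167727]
```

View pics/scene66.png

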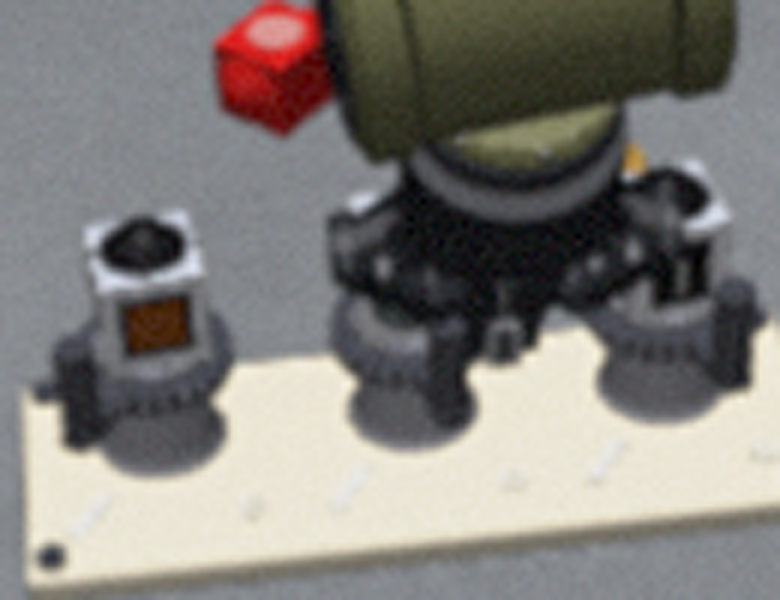

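```bash
python3 - <<'E'
from gp import *
steps(1,np.linspace(.05,-.733,8),zt=84,off=2)
E
```

```text
[[-0.06, -0.42, -0.44], [-0.01, -0.56, 0.0], [-0.06, -0.56, 0.0], [-0.13, -0.54, 0.0], [-0.19, -0.53, 0.0], [-0.24, -0.5, 0.0], [-0.3, -0.47, 0.0], [-0.35, -0.44, 0.0]]
```

>>> {"op": "jog_arm", "data": {"rows": [{"dx": 0, "dy": -0.42, "dz": -0.3, "wx": 0, "wy": 0, "wz": 0}, {"dx": 0, "dy": -0.56, "dz": 0, "wx": 0, "wy": 0, "wz": 0}, {"dx": -0.06, "dy": -0.56, "dz": 0, "wx": 0, "wy": 0, "wz": 0}]}}

```text
time_s: 66.95
position: [636.8, 37.2, 58.3]
tool_rot: [[0.169, 0.893, -0.418], [0.986, -0.154, 0.071], [-0.001, -0.424, -0.906]]
ft_force: [2.0, 1.5, 1.3]
gripper_width: -0.3
```

>>> {"op": "jog_arm", "data": {"rows": [{"dx": -0.13, "dy": -0.54, "dz": 0, "wx": 0, "wy": 0, "wz": 0}, {"dx": -0.19, "dy": -0.53, "dz": 0, "wx": 0, "wy": 0, "wz": 0}]}}

```text
time_s: 67.2
position: [633.4, 26.6, 58.0]
tool_rot: [[0.169, 0.893, -0.418], [0.986, -0.154, 0.071], [-0.001, -0.424, -0.906]]
ft_force: [2.5, 2.0, 0.4]
gripper_width: 0.0
```

>>> {"op": "jog_arm", "data": {"rows": [{"dx": -0.15, "dy": -0.5, "dz": 0, "wx": 0, "wy": 0, "wz": 0}]}}

```text
time_s: 67.32
position: [631.8, 21.6, 58.0]
tool_rot: [[0.169, 0.892, -0.418], [0.986, -0.154, 0.071], [-0.001, -0.424, -0.905]]
ft_force: [1.7, 2.1, 0.8]
gripper_width: 0.2
```

>>> {"op": "jog_arm", "data": {"rows": [{"dx": -0.15, "dy": -0.3, "dz": 0, "wx": 0, "wy": 0, "wz": 0}]}}

```text
time_s: 67.45
position: [630.2, 18.7, 57.9]
tool_rot: [[0.169, 0.892, -0.419], [0.986, -0.154, 0.071], [-0.001, -0.425, -0.905]]
ft_force: [1.9, 2.0, 1.0]
gripper_width: 0.1
```

>>> {"op": "jog_arm", "data": {"rows": [{"dx": -0.2, "dy": -0.25, "dz": 0, "wx": 0, "wy": 0, "wz": 0}]}}

```text
time_s: 67.58
position: [628.4, 16.3, 57.9]
tool_rot: [[0.169, 0.893, -0.418], [0.986, -0.154, 0.071], [-0.001, -0.424, -0.906]]
ft_force: [4.4, 2.4, -0.1]
gripper_width: 0.2
```

>>> {"op": "jog_arm", "data": {"rows": [{"dx": -0.1, "dy": -0.2, "dz": 0, "wx": 0, "wy": 0, "wz": 0}]}}

```text
time_s: 67.7
position: [628.1, 15.4, 58.1]
tool_rot: [[0.169, 0.893, -0.416], [0.986, -0.153, 0.073], [0.001, -0.422, -0.906]]
ft_force: [10.6, 12.5, -1.0]
gripper_width: 0.0
```

>>> {"op": "jog_arm", "data": {"rows": [{"dx": -0.1, "dy": -0.15, "dz": 0, "wx": 0, "wy": 0, "wz": 0}]}}

```text
time_s: 67.82
position: [627.7, 15.0, 58.2]
tool_rot: [[0.169, 0.894, -0.414], [0.986, -0.152, 0.074], [0.003, -0.421, -0.907]]
ft_force: [16.2, 18.5, -2.2]
gripper_width: -0.3
```

Stop reached. Back off and rise, on to socket 0.

>>> {"op": "jog_arm", "data": {"rows": [{"dx": 0.3, "dy": 0.4, "dz": 0, "wx": 0, "wy": 0, "wz": 0}, {"dx": 0.6, "dy": 0.8, "dz": 0, "wx": 0, "wy": 0, "wz": 0}, {"dx": 1, "dy": 0.5, "dz": 2.5, "wx": 0, "wy": 0, "wz": 0}, {"dx": 0.8, "dy": 1, "dz": 5, "wx": 0, "wy": 0, "wz": 0}, {"dx": 0, "dy": 3, "dz": 3, "wx": 0, "wy": 0, "wz": 0}]}}

```text
time_s: 68.45
position: [654.3, 69.5, 165.3]
tool_rot: [[0.171, 0.893, -0.416], [0.985, -0.155, 0.071], [-0.001, -0.422, -0.906]]
ft_force: [0.8, 0.3, 0.2]
gripper_width: 0.0
```

```bash
python3 - <<'E'
from gp import *
P,R=fin2(0,POST[0],clr=9,zt=150,off=2);dif(P,R)
P2,R=fin2(0,POST[0],clr=9,zt=84,off=2);print((P2-P)/10)
A=list(np.linspace(.25,-.733,10))
o=[(fin2(0,a)[0]-fin2(0,b)[0])/10 for b,a in zip(A,A[1:])];print(np.round(o,2).tolist())
E
```

```text
q [ 0.02  0.88  0.78  0.08  1.91 -1.37] dcm [-0.32  9.58 -4.07] rot [0.1 0.  0.1]
[ 0.   0.  -6.6]
[[0.11, -0.54, 0.0], [0.05, -0.54, 0.0], [-0.01, -0.55, 0.0], [-0.07, -0.54, 0.0], [-0.13, -0.53, 0.0], [-0.19, -0.51, 0.0], [-0.24, -0.49, 0.0], [-0.29, -0.46, 0.0], [-0.34, -0.42, 0.0]]
```

>>> {"op": "jog_arm", "data": {"rows": [{"dx": 0, "dy": 5, "dz": 0, "wx": 0, "wy": 0, "wz": 0}, {"dx": -0.1, "dy": 4.6, "dz": -1, "wx": 0, "wy": 0, "wz": 0}, {"dx": 0, "dy": 0, "dz": -3, "wx": 0, "wy": 0, "wz": 0}, {"dx": 0, "dy": 0, "dz": -2.5, "wx": 0, "wy": 0, "wz": 0}, {"dx": 0, "dy": 0, "dz": -2, "wx": 0, "wy": 0, "wz": 0}, {"dx": 0, "dy": 0, "dz": -1.4, "wx": 0, "wy": 0, "wz": 0}, {"dx": 0, "dy": 0, "dz": 0, "wx": 0, "wy": 0, "wz": 0}]}}

```text
time_s: 69.32
position: [652.3, 165.9, 63.2]
tool_rot: [[0.169, 0.892, -0.419], [0.986, -0.154, 0.071], [-0.001, -0.425, -0.905]]
ft_force: [-0.4, -0.3, 0.8]
gripper_width: -0.1
```

```bash
python3 - <<'E'
from gp import *
steps(0,[.25]+list(np.linspace(.2,-.733,9)),zt=84,off=2)
E
```

```text
[[-0.27, -0.95, -0.46], [0.06, -0.24, 0.0], [0.08, -0.58, 0.0], [0.02, -0.58, 0.0], [-0.06, -0.58, 0.0], [-0.12, -0.57, 0.0], [-0.18, -0.55, 0.0], [-0.25, -0.53, 0.0], [-0.31, -0.5, 0.0], [-0.37, -0.45, 0.0]]
```

>>> {"op": "jog_arm", "data": {"rows": [{"dx": -0.2, "dy": -0.5, "dz": -0.4, "wx": 0, "wy": 0, "wz": 0}, {"dx": 0, "dy": -0.4, "dz": 0, "wx": 0, "wy": 0, "wz": 0}, {"dx": 0.06, "dy": -0.3, "dz": 0, "wx": 0, "wy": 0, "wz": 0}, {"dx": 0.08, "dy": -0.5, "dz": 0, "wx": 0, "wy": 0, "wz": 0}]}}

```text
time_s: 69.82
position: [653.4, 149.2, 61.4]
tool_rot: [[0.169, 0.895, -0.413], [0.986, -0.153, 0.072], [0.001, -0.419, -0.908]]
ft_force: [10.3, 3.5, 0.1]
gripper_width: 0.1
```

>>> {"op": "jog_arm", "data": {"rows": [{"dx": 0.02, "dy": -0.55, "dz": 0, "wx": 0, "wy": 0, "wz": 0}, {"dx": -0.06, "dy": -0.55, "dz": 0, "wx": 0, "wy": 0, "wz": 0}, {"dx": -0.12, "dy": -0.55, "dz": 0, "wx": 0, "wy": 0, "wz": 0}]}}

```text
time_s: 70.2
position: [651.4, 132.2, 61.4]
tool_rot: [[0.17, 0.894, -0.414], [0.985, -0.154, 0.072], [0.001, -0.421, -0.907]]
ft_force: [5.9, 2.1, 1.4]
gripper_width: -0.2
```

>>> {"op": "jog_arm", "data": {"rows": [{"dx": -0.18, "dy": -0.55, "dz": 0, "wx": 0, "wy": 0, "wz": 0}, {"dx": -0.2, "dy": -0.5, "dz": 0, "wx": 0, "wy": 0, "wz": 0}]}}

```text
time_s: 70.45
position: [646.9, 121.7, 60.9]
tool_rot: [[0.17, 0.893, -0.416], [0.986, -0.154, 0.071], [-0.0, -0.423, -0.906]]
ft_force: [2.4, 1.9, 2.0]
gripper_width: 0.0
```

>>> {"op": "jog_arm", "data": {"rows": [{"dx": -0.2, "dy": -0.4, "dz": 0, "wx": 0, "wy": 0, "wz": 0}]}}

```text
time_s: 70.58
position: [644.5, 117.7, 60.4]
tool_rot: [[0.169, 0.893, -0.418], [0.986, -0.154, 0.071], [-0.001, -0.424, -0.906]]
ft_force: [3.3, 1.4, 2.9]
gripper_width: -0.0
```

>>> {"op": "jog_arm", "data": {"rows": [{"dx": -0.2, "dy": -0.25, "dz": 0, "wx": 0, "wy": 0, "wz": 0}]}}

```text
time_s: 70.7
position: [642.4, 115.2, 60.1]
tool_rot: [[0.169, 0.893, -0.418], [0.986, -0.154, 0.071], [-0.001, -0.424, -0.906]]
ft_force: [2.8, 0.5, 1.2]
gripper_width: 0.1
```

>>> {"op": "jog_arm", "data": {"rows": [{"dx": -0.1, "dy": -0.2, "dz": 0, "wx": 0, "wy": 0, "wz": 0}]}}

```text
time_s: 70.82
position: [641.6, 114.0, 60.1]
tool_rot: [[0.169, 0.893, -0.417], [0.986, -0.153, 0.072], [0.0, -0.423, -0.906]]
ft_force: [7.6, 9.5, 1.4]
gripper_width: 0.1
```

>>> {"op": "jog_arm", "data": {"rows": [{"dx": -0.1, "dy": -0.15, "dz": 0, "wx": 0, "wy": 0, "wz": 0}]}}

```text
time_s: 70.95
position: [641.3, 113.5, 60.3]
tool_rot: [[0.169, 0.894, -0.415], [0.986, -0.152, 0.073], [0.002, -0.422, -0.907]]
ft_force: [13.4, 13.6, -1.3]
gripper_width: -0.0
```

>>> {"op": "jog_arm", "data": {"rows": [{"dx": 0.3, "dy": 0.4, "dz": 0, "wx": 0, "wy": 0, "wz": 0}, {"dx": 0.6, "dy": 0.8, "dz": 0, "wx": 0, "wy": 0, "wz": 0}, {"dx": 1, "dy": 0.5, "dz": 2.5, "wx": 0, "wy": 0, "wz": 0}, {"dx": 0.8, "dy": 1, "dz": 5, "wx": 0, "wy": 0, "wz": 0}, {"dx": 0, "dy": 0, "dz": 5, "wx": 0, "wy": 0, "wz": 0}, {"dx": 0, "dy": 0, "dz": 3, "wx": 0, "wy": 0, "wz": 0}]}}

```text
time_s: 71.7
position: [667.8, 139.4, 217.6]
tool_rot: [[0.169, 0.893, -0.416], [0.986, -0.153, 0.071], [-0.0, -0.422, -0.906]]
ft_force: [-1.1, -0.2, -1.5]
gripper_width: 0.3
```

```bash
cat > posts.py <<'E'
from h import *
from gp import SOCK
import sys
c="scene"
img,d=bot.snapshot(c)
pts=cloud(c,d,np.ones(d.shape,bool))
for i in range(3):
    r=np.hypot(pts[:,0]-SOCK[i][0],pts[:,1]-SOCK[i][1])
    m=(r>38)&(r<64)&(pts[:,2]>80)&(pts[:,2]<108)
    P=pts[m];a=np.arctan2(P[:,1]-SOCK[i][1],P[:,0]-SOCK[i][0]);P=P[abs(a)<1];a=a[abs(a)<1]
    f=least_squares(lambda p:np.hypot(P[:,0]-SOCK[i][0]-50*np.cos(p[0]),P[:,1]-SOCK[i][1]-50*np.sin(p[0]))-8,[np.median(a)],loss='soft_l1')
    print(i,len(P),np.median(a),f.x)
p=proj(c,[600,30,90])[0]
crop(c,img,int(p[0]),int(p[1]),190,110,4,sys.argv[1])
E
python3 posts.py scene71
```

```text
0 66 -0.6596566062037524 [-0.70162035]
1 70 -0.6614418703895552 [-0.70714768]
2 70 -0.6653697288752567 [-0.71271481]
```

View pics/scene71.png

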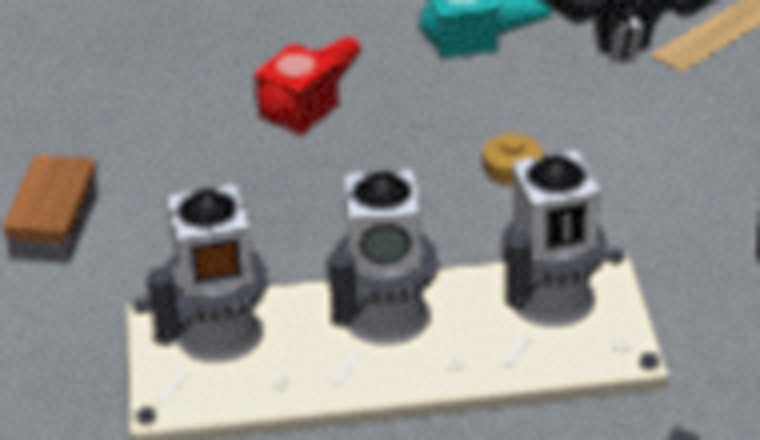

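```bash
python3 - <<'E'
from gp import *
from plant import bot
x=np.array([.263,-.965,0]);x/=np.linalg.norm(x);z=np.array([0,0,-1.])
R=np.c_[x,np.cross(z,x),z]
P=np.array([541,-308.5,180.])
q0=bot.get_state()['joint_pos']
S=ik(P,R)
for s in S:print(np.round(s,2))
b=min(S,key=lambda s:np.abs(s-q0).max())
qs=emit(np.array(b))
for q in qs[::3]:
    p,r=fk(q,PK);print(p.round(),(p-28*r[:,2]).round(),(p-150*r[:,2]).round())
E
```

```text
[-0.58  0.48  1.33  0.    1.33  0.73]
15 tip z min 207.99999999999983
[{"dx": 0.5, "dy": -3.2, "dz": -0.2, "wx": -3.4, "wy": -1, "wz": -9.9}, {"dx": 0.3, "dy": -3.2, "dz": -0.3, "wx": -3.2, "wy": -0.9, "wz": -10}, {"dx": 0, "dy": -3.3, "dz": -0.3, "wx": -3, "wy": -0.7, "wz": -10}, {"dx": -0.1, "dy": -3.2, "dz": -0.2, "wx": -2.9, "wy": -0.7, "wz": -10.1}, {"dx": -0.3, "dy": -3.3, "dz": -0.3, "wx": -2.8, "wy": -0.7, "wz": -10.1}, {"dx": -0.5, "dy": -3.2, "dz": -0.2, "wx": -2.6, "wy": -0.5, "wz": -10.1}, {"dx": -0.7, "dy": -3.1, "dz": -0.3, "wx": -2.4, "wy": -0.6, "wz": -10.1}, {"dx": -0.9, "dy": -3.2, "dz": -0.3, "wx": -2.3, "wy": -0.6, "wz": -10.2}, {"dx": -1.1, "dy": -3, "dz": -0.3, "wx": -2.1, "wy": -0.6, "wz": -10.1}, {"dx": -1.2, "dy": -3, "dz": -0.2, "wx": -1.9, "wy": -0.6, "wz": -10.2}, {"dx": -1.4, "dy": -2.8, "dz": -0.3, "wx": -1.9, "wy": -0.7, "wz": -10.2}, {"dx": -1.6, "dy": -2.8, "dz": -0.3, "wx": -1.6, "wy": -0.7, "wz": -10.1}, {"dx": -1.8, "dy": -2.6, "dz": -0.3, "wx": -1.6, "wy": -0.8, "wz": -10.2}, {"dx": -1.9, "dy": -2.5, "dz": -0.3, "wx": -1.4, "wy": -0.9, "wz": -10.1}, {"dx": -2, "dy": -2.4, "dz": -0.3, "wx": -1.3, "wy": -1, "wz": -10.1}]
[668. 139. 221.] [680. 137. 247.] [730. 129. 357.]
[677.  43. 214.] [686.  40. 240.] [725.  27. 355.]
[667. -54. 206.] [674. -58. 233.] [702. -72. 351.]
[ 641. -148.  197.] [ 645. -150.  225.] [ 662. -162.  345.]
[ 598. -233.  189.] [ 600. -235.  217.] [ 607. -242.  338.]
[ 541. -309.  180.] [ 541. -309.  208.] [ 541. -309.  330.]
```

>>> {"op": "jog_arm", "data": {"rows": [{"dx": 0.5, "dy": -3.2, "dz": -0.2, "wx": -3.4, "wy": -1, "wz": -9.9}, {"dx": 0.3, "dy": -3.2, "dz": -0.3, "wx": -3.2, "wy": -0.9, "wz": -10}, {"dx": 0, "dy": -3.3, "dz": -0.3, "wx": -3, "wy": -0.7, "wz": -10}, {"dx": -0.1, "dy": -3.2, "dz": -0.2, "wx": -2.9, "wy": -0.7, "wz": -10.1}, {"dx": -0.3, "dy": -3.3, "dz": -0.3, "wx": -2.8, "wy": -0.7, "wz": -10.1}, {"dx": -0.5, "dy": -3.2, "dz": -0.2, "wx": -2.6, "wy": -0.5, "wz": -10.1}, {"dx": -0.7, "dy": -3.1, "dz": -0.3, "wx": -2.4, "wy": -0.6, "wz": -10.1}, {"dx": -0.9, "dy": -3.2, "dz": -0.3, "wx": -2.3, "wy": -0.6, "wz": -10.2}]}}

```text
time_s: 72.75
position: [650.2, -118.8, 193.2]
tool_rot: [[0.982, -0.075, -0.171], [-0.057, -0.992, 0.113], [-0.178, -0.101, -0.979]]
ft_force: [1.0, -0.5, 0.5]
gripper_width: -0.2
```

>>> {"op": "jog_arm", "data": {"rows": [{"dx": -1.1, "dy": -3, "dz": -0.3, "wx": -2.1, "wy": -0.6, "wz": -10.1}, {"dx": -1.2, "dy": -3, "dz": -0.2, "wx": -1.9, "wy": -0.6, "wz": -10.2}, {"dx": -1.4, "dy": -2.8, "dz": -0.3, "wx": -1.9, "wy": -0.7, "wz": -10.2}, {"dx": -1.6, "dy": -2.8, "dz": -0.3, "wx": -1.6, "wy": -0.7, "wz": -10.1}, {"dx": -1.8, "dy": -2.6, "dz": -0.3, "wx": -1.6, "wy": -0.8, "wz": -10.2}, {"dx": -1.9, "dy": -2.5, "dz": -0.3, "wx": -1.4, "wy": -0.9, "wz": -10.1}, {"dx": -2, "dy": -2.4, "dz": -0.3, "wx": -1.3, "wy": -1, "wz": -10.1}, {"dx": 0, "dy": 0, "dz": 0, "wx": 0, "wy": 0, "wz": 0}]}}

```text
time_s: 73.75
position: [539.4, -310.0, 173.5]
tool_rot: [[0.259, -0.966, 0.004], [-0.966, -0.259, 0.003], [-0.002, -0.005, -1.0]]
ft_force: [-0.3, 0.2, 0.4]
gripper_width: 0.2
```

```bash
python3 - <<'E'
from h import *
from gp import *
x=np.array([.263,-.965,0]);x/=np.linalg.norm(x);z=np.array([0,0,-1.])
dif(np.array([541,-308.5,57]),np.c_[x,np.cross(z,x),z])
img,d=bot.snapshot("top")
pts=cloud("top",d,np.ones(d.shape,bool))
for i in range(3):
    dx=pts[:,:2]-SOCK[i][:2];r=np.hypot(*dx.T)
    c=(r<14)&(pts[:,2]>104);e=(np.abs(dx).max(1)<19)&(r>17)&(pts[:,2]>95)
    print(i,'cap c',pts[c].mean(0).round(1),'block z',np.median(pts[e,2]).round(1))
q=proj("top",[583,-297,102])[0];print(q)
cen=proj("top",[600,-90,90])[0]
print(crop("top",img,int(cen[0]),int(cen[1]),260,130,3,"top73"))
E
```

```text
q [-0.58  0.48  1.34  0.01  1.32  0.73] dcm [  0.16   0.15 -11.65] rot [-0.2  0.2  0.3]
0 cap c [607.7 127.2 114.1] block z 107.6
1 cap c [594.9  29.3 114.2] block z 107.1
2 cap c [581.7 -68.8 114.2] block z 107.3
[473.01543613 183.60606586]
(248, 113)
```

View pics/top73.png

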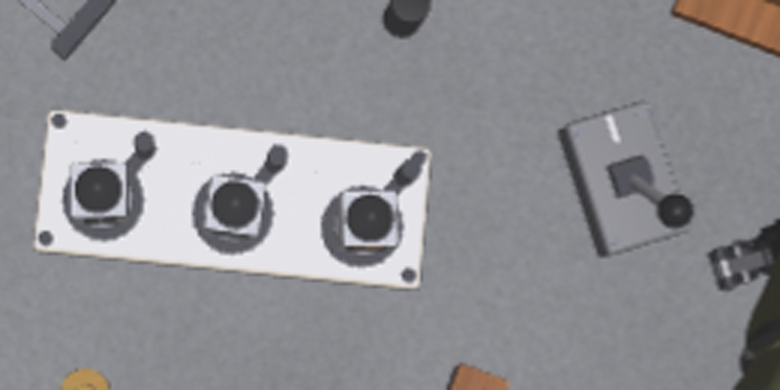

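>>> {"op": "jog_arm", "data": {"rows": [{"dx": 0.1, "dy": 0.1, "dz": -4, "wx": 0, "wy": 0, "wz": 0}, {"dx": 0, "dy": 0, "dz": -4, "wx": 0, "wy": 0, "wz": 0}, {"dx": 0, "dy": 0, "dz": -3.6, "wx": 0, "wy": 0, "wz": 0}, {"dx": 0, "dy": 0, "dz": 0, "wx": 0, "wy": 0, "wz": 0}, {"dx": 0.96, "dy": 0.26, "dz": 0, "wx": 0, "wy": 0, "wz": 0}, {"dx": 0.96, "dy": 0.26, "dz": 0, "wx": 0, "wy": 0, "wz": 0}]}}

```text
time_s: 74.55
position: [562.4, -302.8, 60.0]
tool_rot: [[0.263, -0.965, 0.007], [-0.965, -0.262, 0.002], [0.0, -0.008, -1.0]]
ft_force: [-2.2, -0.1, 2.8]
gripper_width: 0.2
```

>>> {"op": "jog_arm", "data": {"rows": [{"dx": 0.96, "dy": 0.26, "dz": 0, "wx": 0, "wy": 0, "wz": 0}, {"dx": 0.96, "dy": 0.26, "dz": 0, "wx": 0, "wy": 0, "wz": 0}, {"dx": 0.96, "dy": 0.26, "dz": 0, "wx": 0, "wy": 0, "wz": 0}, {"dx": 0.96, "dy": 0.26, "dz": 0, "wx": 0, "wy": 0, "wz": 0}]}}

```text
time_s: 75.05
position: [599.8, -292.1, 58.0]
tool_rot: [[0.262, -0.965, 0.005], [-0.965, -0.262, 0.003], [-0.002, -0.006, -1.0]]
ft_force: [-1.1, 0.2, 1.1]
gripper_width: 0.4
```

>>> {"op": "jog_arm", "data": {"rows": [{"dx": 0.96, "dy": 0.26, "dz": 0, "wx": 0, "wy": 0, "wz": 0}, {"dx": 0.96, "dy": 0.26, "dz": 0, "wx": 0, "wy": 0, "wz": 0}, {"dx": 0, "dy": 0, "dz": 0, "wx": 0, "wy": 0, "wz": 0}]}}

```text
time_s: 75.42
position: [618.9, -286.8, 57.7]
tool_rot: [[0.262, -0.965, 0.005], [-0.965, -0.262, 0.003], [-0.002, -0.006, -1.0]]
ft_force: [0.2, -0.5, -0.0]
gripper_width: 0.2
```

>>> {"op": "jog_arm", "data": {"rows": [{"dx": 0.48, "dy": 0.13, "dz": 0, "wx": 0, "wy": 0, "wz": 0}, {"dx": 0.48, "dy": 0.13, "dz": 0, "wx": 0, "wy": 0, "wz": 0}]}}

```text
time_s: 75.68
position: [627.9, -284.6, 57.9]
tool_rot: [[0.262, -0.965, 0.005], [-0.965, -0.261, 0.003], [-0.002, -0.005, -1.0]]
ft_force: [-1.6, -0.9, -1.2]
gripper_width: -0.1
```

>>> {"op": "jog_arm", "data": {"rows": [{"dx": 0.29, "dy": 0.08, "dz": 0, "wx": 0, "wy": 0, "wz": 0}]}}

```text
time_s: 75.8
position: [631.0, -283.7, 57.9]
tool_rot: [[0.262, -0.965, 0.005], [-0.965, -0.262, 0.003], [-0.002, -0.005, -1.0]]
ft_force: [-1.5, 0.5, -0.8]
gripper_width: 0.0
```

>>> {"op": "jog_arm", "data": {"rows": [{"dx": 0.19, "dy": 0.05, "dz": 0, "wx": 0, "wy": 0, "wz": 0}]}}

```text
time_s: 75.92
position: [632.8, -283.2, 57.9]
tool_rot: [[0.262, -0.965, 0.005], [-0.965, -0.262, 0.003], [-0.002, -0.005, -1.0]]
ft_force: [-1.8, -1.0, -1.5]
gripper_width: 0.2
```

>>> {"op": "jog_arm", "data": {"rows": [{"dx": 0.19, "dy": 0.05, "dz": 0, "wx": 0, "wy": 0, "wz": 0}]}}

```text
time_s: 76.05
position: [634.6, -282.7, 58.0]
tool_rot: [[0.262, -0.965, 0.005], [-0.965, -0.262, 0.003], [-0.002, -0.006, -1.0]]
ft_force: [-1.7, 0.3, -1.3]
gripper_width: -0.2
```

>>> {"op": "jog_arm", "data": {"rows": [{"dx": 0.19, "dy": 0.05, "dz": 0, "wx": 0, "wy": 0, "wz": 0}]}}

```text
time_s: 76.18
position: [635.2, -282.6, 57.8]
tool_rot: [[0.261, -0.965, 0.002], [-0.965, -0.261, 0.003], [-0.003, -0.002, -1.0]]
ft_force: [-20.4, -2.6, 5.0]
gripper_width: -0.3
```

>>> {"op": "jog_arm", "data": {"rows": [{"dx": 0.19, "dy": 0.05, "dz": 0, "wx": 0, "wy": 0, "wz": 0}]}}

```text
time_s: 76.3
position: [635.5, -282.6, 57.7]
tool_rot: [[0.261, -0.965, -0.002], [-0.965, -0.261, 0.004], [-0.004, 0.001, -1.0]]
ft_force: [-34.9, -3.6, 9.3]
gripper_width: -0.1
```

>>> {"op": "jog_arm", "data": {"rows": [{"dx": 0.1, "dy": 0.03, "dz": 0, "wx": 0, "wy": 0, "wz": 0}]}}

```text
time_s: 76.42
position: [635.6, -282.6, 57.7]
tool_rot: [[0.261, -0.965, -0.004], [-0.965, -0.261, 0.004], [-0.005, 0.003, -1.0]]
ft_force: [-38.9, -3.9, 11.6]
gripper_width: -0.2
```

Stop reached; back off, rise, check.

>>> {"op": "jog_arm", "data": {"rows": [{"dx": -0.8, "dy": -0.22, "dz": 0, "wx": 0, "wy": 0, "wz": 0}, {"dx": -2, "dy": -0.55, "dz": 0, "wx": 0, "wy": 0, "wz": 0}, {"dx": -3, "dy": -0.8, "dz": 2, "wx": 0, "wy": 0, "wz": 0}, {"dx": -3, "dy": -0.8, "dz": 5, "wx": 0, "wy": 0, "wz": 0}, {"dx": -3, "dy": -1, "dz": 5, "wx": 0, "wy": 0, "wz": 0}, {"dx": -2, "dy": -2, "dz": 2, "wx": 0, "wy": 0, "wz": 0}, {"dx": 0, "dy": 0, "dz": 0, "wx": 0, "wy": 0, "wz": 0}]}}

```text
time_s: 77.3
position: [501.2, -336.6, 200.4]
tool_rot: [[0.26, -0.966, 0.009], [-0.966, -0.26, 0.001], [0.002, -0.009, -1.0]]
ft_force: [1.1, 0.0, -0.5]
gripper_width: 0.2
```

```bash
python3 posts.py scene77; python3 - <<'E'
from h import *
from gp import *
img,d=bot.snapshot("top")
pts=cloud("top",d,np.ones(d.shape,bool))
for i in range(3):
    dx=pts[:,:2]-SOCK[i][:2];r=np.hypot(*dx.T)
    c=(r<14)&(pts[:,2]>104);e=(np.abs(dx).max(1)<19)&(r>17)&(pts[:,2]>95)
    print(i,'cap c',pts[c].mean(0).round(1),'block z',np.median(pts[e,2]).round(1))
r=bot.regions_of("lever_ball","top")
for q in r[:2]:print(q['conf'],q['position'],onz("top",[q['position']],102))
cen=proj("top",[600,-90,90])[0]
crop("top",img,int(cen[0]),int(cen[1]),260,130,3,"top77")
s=bot.get_state();print(s['time_s'],s['position'],s['ft_force'])
E
```

```text
0 69 -0.6615195544927236 [-0.70285268]
1 69 -0.659203316820611 [-0.72219755]
2 71 -0.6541695644924843 [-0.71163218]
0 cap c [607.7 127.4 114.1] block z 107.2
1 cap c [594.9  29.2 114.3] block z 107.3
2 cap c [581.8 -68.9 114.1] block z 106.8
0.61 [461.2, 155.3] [[ 646.99082732 -273.82626163  102.        ]]
77.45 [ 501.74134122 -334.52596855  197.11115837] [ 0.28526976  0.05906232 -0.56223556]
```

View pics/top77.png

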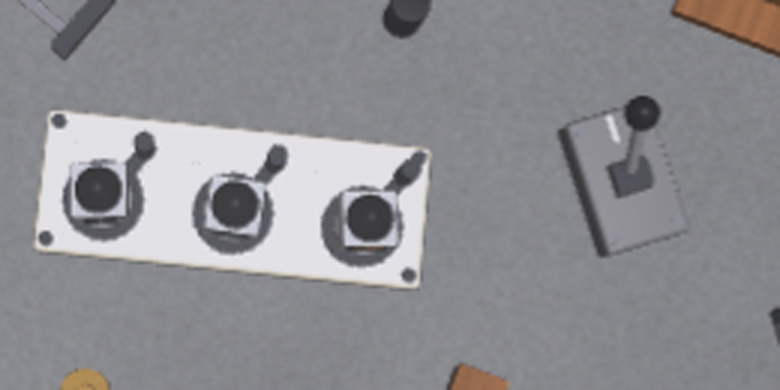

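```bash
python3 - <<'E'
from h import *
print(proj("top",[[657.5,-276.5,102],[620+.965*80*np.sin(.35),-286+.264*80*np.sin(.35),32+80*np.cos(.35)]]), onz("top",[[462,150.7]],102))
bot.sign_off()
E
```

```text
[[462.15316651 150.62211628]
 [464.17214263 155.04951674]] [[ 657.33082972 -276.14730008  102.        ]]
the job is handed in; nothing more can be done
```

The job is done and handed in at about 77.5 s of the 210 s allowed.

- **Order of work:** I switched the isolator off and pushed it to its stop. I then stood all three holders in the bench: filter in socket2, lens in socket1, slit in socket0. Next I turned the three collars to their stops, switched the isolator on to its stop, and backed the arm away.
- **Holders:** in the last pictures the cap centres were within about 1 mm of the socket centres. All three block tops were at the same height, within 0.5 mm, so they look home.
- **Collars:** the post angles came out at about −0.70 to −0.72 rad by fit, against −0.733 for locked. The plain medians read about −0.66 rad. Both are past the −0.58 rad needed.
- **Isolator:** in the picture the lever ball is within about 1 mm of its fully-on position. The network's own estimate of the ball was about 11 mm off; I judged by the picture and the stop force.
- **Bystanders and clearance:** nothing I could see had shifted, and the wrist force was near zero after retreating.
- **High forces:** the push on collar2 peaked at about 48 N at the wrist, and the final isolator push at about 40 N. In both I was pushing with the closed fingertips. I believe the 40 N limit covers only the arm and gripper body, but I could not confirm that.

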